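Load the utensil dryer and set its cycle

ROBOT

A 6-joint arm with a two-finger parallel gripper is mounted at the origin on the work surface. World frame = base frame: x ahead of the robot, y to its left, z up, the work surface at z = 0. Lengths are in m, angles in rad, forces in N, time in s.
With the tool pointing down it reaches from about 0.275 to 0.75 m from the base axis. Payload 10.2 kg.
Tool frame: the origin (TCP) lies at the very end of the fingers, on their centre line; the grasp point (between the pads) lies 19 mm behind it; z points along the fingers, y is the direction in which the jaws open and shut (so a half turn about z gives the same grasp; the last joint's range is limited). The gripper opens to 85 mm and grips with 20 to 120 N. Pads are 22 mm wide; open, the fingers measure 114 mm over their backs; the gripper's body (76 mm by 85 mm) begins 54 mm behind the grasp point. The pads swing forward as they close: fully open they stand 13 mm farther back than shut.
Start: joints at [0.99, 0.313, 1.498, -0, 1.331, -0.223], TCP at [0.184, 0.492, 0.231] pointing down, gripper open.
Joint ranges: [-2.94, 2.94], [-0.97, 2.17], [0.19, 2.56], [-1.23, 4.37], [0.02, 3.11], [-2.88, 2.88]. Speed limits (rad/s): [2.39, 2.39, 3.01, 3.14, 3.14, 3.14].

INTERFACE

Orientations are given as a 3x3 rotation matrix whose columns are the frame's x, y, z axes.
In Python, from plant import read_state, read_camera, camera_model, finish_job gives the robot as it stands. The module is installed in compiled form; this text tells all that it offers.
- The arm moves only by the tool drive_tool, never from a script. Its argument "targets" is a list of rows, each an object of numbers: "x", "y", "z": the shift along the tool's x, y, z in m; "spin": the turn about the tool's z in rad; "fingers": the finger opening in m, from 0 to 0.0854. A call has 1 to 20 rows; each row shifts and turns the pose as measured when the row begins, along the tool's axes as they then stand; what a row does not reach is not made up. A row lasts 1/12 s, in which the tool goes at most 41.7 mm and 7.16 degrees, less where a joint would pass 70% of its speed; a pose out of reach is approached as far as the arm can. A call is refused whole if a number of a shift passes 0.0417 or a number of a turn 0.125, either way. A call with a gripper value outside its range is refused whole. The fingers move at their own pace and stop on an object; the grip force is fixed at half the most. Time passes only in rows, so rows that do not move let the fingers close. It gives the time, the measured TCP pose, the force and the opening at its end, in the units of the state.
- read_state(): the state, without advancing time (a new reading comes with each control period).
- read_camera(name): name is "scene" or "side" or "wrist"; returns (picture, depth): 480x640x3 uint8, red, green, blue; 480x640 float32, m along the optical axis (not along the pixel's ray), 0 where there is no reading.
- camera_model(name): a dict with "intrinsics" (3x3 intrinsics, pixels), "R" (3x3) and "t" (3): a world point X has camera coordinates R X + t. Camera axes: x right, y down, z forward; pixel columns grow to the right and rows downward; lengths in m; the calibration is good to about 2 mm. A picture is of the moment at which its call begins: read the wrist's pose just before it. camera_model takes no time and is no camera call; for the wrist camera it gives the pose at the moment of the call.
- finish_job(): hands the job in, once; it reports no verdict.
The state is a dict: "time_s": time; "qpos": joint angles; "dq": joint speeds; "joint_torque": joint torques, N m; "eef_pos": TCP position; "eef_rot": TCP orientation; "wrist_force": force on the tool from outside, world axes, zero at the start; "wrist_torque": the same for the moment, N m; "grip_width": finger opening in m.
Only numpy, scipy, OpenCV 4.12 (cv2) and the standard library are available. Lean on these libraries where they do the work, as an engineer would, in place of code of your own. Each camera call takes 0.05 s, during which the arm holds its last target.

TASK

Stand the cake server (triangular blade) and the serving spoon (round bowl) upright in the utensil dryer's two empty cups, one in each, handle down and resting on the cup's floor; lower them in rather than dropping them. Then turn the dryer's dial to the two-dot mark. Leave the slotted turner, the whisk already in the third cup and everything else on the counter where they are.

Things in the scene. Friction and masses are not known exactly. Their poses are not given: they have to be found in the camera images.
- server: Cake server lying on the counter: black handle, flat triangular steel blade 60 mm long, at most 55 mm wide, 3 mm thick, overall 205 mm, about 90 g. Handle: bar 18 mm wide (y), 20 mm thick (z), from x = -115 to +20 mm. Origin: on its centreline near the centre of mass, 10 mm above the counter as it lies; x points to the head, z up.
- server_foot (a point): Centre of the free end of the cake server's handle (x = -115 mm); it goes down into the cup.
- spoon: Serving spoon lying on the counter: black handle, round steel bowl 56 mm across and 14 mm deep, overall 200 mm, about 90 g. Handle: bar 18 mm wide (y), 20 mm thick (z), from x = -115 to +20 mm. Origin: on its centreline near the centre of mass, 10 mm above the counter as it lies; x points to the head, z up.
- spoon_foot (a point): Centre of the free end of the spoon's handle (x = -115 mm); it goes down into the cup.
- dryer: Utensil dryer, fixed: white housing 260 mm (x) by 300 mm (y) by 35 mm high. Origin: centre of its underside; x points to its back, where the three cups stand in a row along y at x = +60 mm, y = -100, 0 and +100 mm; the dial is in front at x = -80 mm, y = 0.
- cup_a: Lift-out round stainless cup, fixed for this job, one of three identical ones in a row on the dryer's back part: outer diameter 49 mm, bore 42 mm, 85 mm tall, floor 5 mm thick (80 mm deep inside). Origin: centre of its underside, z up, 35 mm above the counter, so the rim is 120 mm above the counter. This one holds the whisk; which of the three places it has varies.
- cup_b: Lift-out round stainless cup, fixed for this job, one of three identical ones in a row on the dryer's back part: outer diameter 49 mm, bore 42 mm, 85 mm tall, floor 5 mm thick (80 mm deep inside). Origin: centre of its underside, z up, 35 mm above the counter, so the rim is 120 mm above the counter. This one is empty at the start; which place it has varies.
- cup_c: Lift-out round stainless cup, fixed for this job, one of three identical ones in a row on the dryer's back part: outer diameter 49 mm, bore 42 mm, 85 mm tall, floor 5 mm thick (80 mm deep inside). Origin: centre of its underside, z up, 35 mm above the counter, so the rim is 120 mm above the counter. This one is empty at the start; which place it has varies.
- dial (a joint): Dryer's black selector dial, rad, growing clockwise seen from above, range 0 to 2.3. Its white pointer line points to the dryer's front (dryer -x) at 0, the bar mark; one dot is at 0.7, two dots at 1.4, three dots at 2.1. It stays where it is left; it needs about 0.04 N m.
- dial_grip (a point): On the dial's axis at the height to grip, 72 mm above the counter. The grip is an upright bar 49 mm long, 14 mm thick and 32 mm tall (top 79 mm above the counter) on a 52 mm disc; the point turns with the dial and at any value the bar lies along the point's x axis, its pointer end at -x.
- turner: Slotted turner with the same handle and a rectangular slotted steel blade 55 by 58 mm, overall 200 mm, lying beside the other two. Leave it. Same axes as the cake server.
- whisk: Steel whisk, 195 mm tall, handle down in cup_a, balloon 48 mm across, top 235 mm above the counter. Leave it. Origin: centre of its foot, z along it.
- paper_cups: Stack of brown paper cups, 85 mm across, 150 mm tall. Leave it. Origin: centre of its underside.
- jar: Glass jar, 68 mm across, 110 mm tall. Leave it. Origin: centre of its underside.
- mug: White mug, 80 mm across, 90 mm tall. Leave it. Origin: centre of its underside.
Things that resemble listed ones, but are neither listed nor needed, are in the scene too. Leave any red look-alike of the server alone.

How it is judged:
By the outcome, as a careful person would: the job done as asked, in the order asked, and still so for the second after the job is handed in, with the robot touching nothing.
It also fails if it takes over 69 s, if anything falls off the work surface, if the arm or the gripper's body presses on something with over 40 N, if the wrist force passes 120 N, or if a joint passes its speed limit or range.

## Working session

There is one attempt and no reset: what is moved stays moved. The work goes in short steps, Python scripts to look and compute and a tool call to move; the robot and the scene stay as the last step left them, time stands still between calls to the robot, and variables do not carry over. Pictures are saved under pics/ and viewed, and the job is handed in when it is done.

Besides the shell and the picture viewer there is one more tool, called after "Call:" as name(argument=value, ...), one argument or row to a line, values as JSON. drive_tool: Moves the arm, as the interface text tells. Its arguments: {"type":"object","properties":{"targets":{"type":"array","items":{"type":"object","properties":{"x":{"type":"number"},"y":{"type":"number"},"z":{"type":"number"},"spin":{"type":"number"},"fingers":{"type":"number"}}}}},"required":["targets"]}

```bash
ls; mkdir -p pics; python3 - <<'E'
from plant import *
import cv2, numpy as np
s=read_state(); print(s['time_s'],s['eef_pos'],s['eef_rot'],s['grip_width'])
for n in ['scene','side','wrist']:
    m=camera_model(n); p,d=read_camera(n)
    np.savez(f'{n}0.npz',p=p,d=d,K=m['intrinsics'],R=m['R'],t=m['t'])
    cv2.imwrite(f'pics/{n}0.png',p[:,:,::-1]); print(n,m)
E
```

```text
pics
0.0 [0.18374159 0.49152109 0.2307376 ] [[-9.36670692e-01  3.50210674e-01 -7.05594626e-04]
 [ 3.50211276e-01  9.36670091e-01 -1.09719527e-03]
 [ 2.76659886e-04 -1.27481785e-03 -9.99999149e-01]] 0.08524099086392865
scene {'intrinsics': array([[509.88248136,   0.        , 322.91190525],
       [  0.        , 509.88248136, 231.70898409],
       [  0.        ,   0.        ,   1.        ]]), 'R': array([[-0.2593255 ,  0.96576095,  0.00748853],
       [ 0.56636174,  0.15835055, -0.80880127],
       [-0.78229449, -0.20550157, -0.58803438]]), 't': array([ 0.15767982, -0.23284605,  1.52260468])}
side {'intrinsics': array([[594.80707656,   0.        , 311.98144524],
       [  0.        , 594.80707656, 237.91745371],
       [  0.        ,   0.        ,   1.        ]]), 'R': array([[ 0.88080597, -0.47345308,  0.00479815],
       [-0.25124375, -0.47595207, -0.84282038],
       [ 0.40131959,  0.74115573, -0.53817356]]), 't': array([-0.47683741,  0.19201703,  1.42789647])}
wrist {'intrinsics': array([[422.88765634,   0.        , 320.39635875],
       [  0.        , 422.88765634, 232.25105058],
       [  0.        ,   0.        ,   1.        ]]), 'R': array([[ 3.50749728e-01,  9.36469115e-01, -4.74696302e-04],
       [ 8.94028793e-01, -3.34702966e-01,  2.97802690e-01],
       [ 2.78724139e-01, -1.04878605e-01, -9.54627327e-01]]), 't': array([-0.52455229, -0.03806704,  0.37908002])}
```

```bash
python3 - <<'E'
import cv2
a=cv2.imread('pics/scene0.png'); b=cv2.imread('pics/side0.png')
c=cv2.resize(a[200:320,140:340],None,fx=4,fy=4,interpolation=cv2.INTER_CUBIC); cv2.imwrite('pics/crop1.png',c)
c=cv2.resize(b[240:360,280:440],None,fx=4.5,fy=4.5,interpolation=cv2.INTER_CUBIC); cv2.imwrite('pics/crop2.png',c)
c=cv2.resize(a[180:330,340:540],None,fx=4,fy=4,interpolation=cv2.INTER_CUBIC); cv2.imwrite('pics/crop3.png',c)
c=cv2.resize(b[150:260,200:350],None,fx=5,fy=5,interpolation=cv2.INTER_CUBIC); cv2.imwrite('pics/crop4.png',c)
E
cat > h.py <<'E'
import numpy as np, cv2
def load(n): 
    z=np.load(n+'.npz'); return z['p'],z['d'],z['K'],z['R'],z['t']
def pts(d,K,R,t):
    v,u=np.mgrid[0:480,0:640]
    c=np.stack([(u-K[0,2])/K[0,0]*d,(v-K[1,2])/K[1,1]*d,d],-1)
    return (c-t)@R     # R^T (c-t)
def ray(uv,z,K,R,t):
    uv=np.atleast_2d(uv).astype(float)
    r=np.c_[(uv[:,0]-K[0,2])/K[0,0],(uv[:,1]-K[1,2])/K[1,1],np.ones(len(uv))]@R
    o=-R.T@t
    s=(z-o[2])/r[:,2]
    return o+s[:,None]*r
def proj(X,K,R,t):
    c=np.atleast_2d(X)@R.T+t; c=c@K.T; return c[:,:2]/c[:,2:]
E
python3 - <<'E'
from h import *
for n in ['side0','scene0']:
    p,d,K,R,t=load(n); W=pts(d,K,R,t)
    print(n,'table z', np.median(W[...,2][(W[...,2]>-.02)&(W[...,2]<.02)&(d>0)]), 'valid',(d>0).mean())
    m=(W[...,2]>0.006)&(W[...,2]<0.05)&(d>0)
    rois={'side0':{'server':(372,285,408,352),'spoon':(330,275,368,335),'turner':(294,245,342,298)},
          'scene0':{'server':(160,226,212,276),'spoon':(206,214,250,268),'turner':(270,226,324,286)}}[n]
    for k,(a,b,c,e) in rois.items():
        mm=np.zeros_like(m); mm[b:e,a:c]=m[b:e,a:c]
        hsv=p.max(-1)
        H=mm&(hsv<70); S=mm&(hsv>=70)&(p.max(-1).astype(int)-p.min(-1)<35)
        for nm,M in (('handle',H),('head',S)):
            Q=W[M]; 
            if len(Q)<10: print(k,nm,len(Q)); continue
            c0=np.median(Q,0); u,s,vt=np.linalg.svd(Q[:,:2]-Q[:,:2].mean(0)); ax=vt[0]
            q=(Q[:,:2]-Q[:,:2].mean(0))@vt.T
            print(k,nm,len(Q),'mean',Q.mean(0).round(4),'z pct',np.percentile(Q[:,2],[5,50,95]).round(4),'ax',ax.round(3),'ext',np.percentile(q,[1,99],axis=0).round(4).tolist())
E
```

```text
side0 table z 0.0010023004357442894 valid 0.9958528645833333
server handle 232 mean [ 0.5876 -0.3093  0.0199] z pct [0.0137 0.02   0.0238] ax [-0.581 -0.814] ext [[-0.0729, -0.0075], [0.0539, 0.0073]]
server head 103 mean [ 0.5594 -0.3459  0.0104] z pct [0.0061 0.008  0.0213] ax [-0.595 -0.804] ext [[-0.1239, -0.0193], [0.0706, 0.0201]]
spoon handle 235 mean [ 0.5434 -0.2211  0.0188] z pct [0.0093 0.0197 0.0243] ax [-0.699 -0.715] ext [[-0.0734, -0.008], [0.0551, 0.0067]]
spoon head 214 mean [ 0.4903 -0.2713  0.0122] z pct [0.007  0.0116 0.0199] ax [-0.686 -0.728] ext [[-0.1485, -0.0246], [0.0473, 0.026]]
turner handle 207 mean [ 0.5487 -0.0637  0.0176] z pct [0.0083 0.0188 0.0235] ax [-0.782 -0.623] ext [[-0.0711, -0.009], [0.0606, 0.0057]]
turner head 85 mean [ 0.506  -0.094   0.0118] z pct [0.0061 0.0082 0.0241] ax [-0.752 -0.66 ] ext [[-0.1265, -0.0273], [0.071, 0.028]]
scene0 table z 0.0022529058572099267 valid 0.996044921875
server handle 352 mean [ 0.6077 -0.2905  0.0192] z pct [0.0103 0.0208 0.0238] ax [0.583 0.812] ext [[-0.0684, -0.0087], [0.0576, 0.0057]]
server head 168 mean [ 0.5706 -0.3287  0.0129] z pct [0.0062 0.0095 0.0231] ax [0.605 0.796] ext [[-0.0822, -0.0776], [0.1093, 0.0261]]
spoon handle 233 mean [ 0.5518 -0.2225  0.0204] z pct [0.0127 0.0214 0.0238] ax [0.89  0.457] ext [[-0.0494, -0.0582], [0.0657, 0.0217]]
spoon head 271 mean [ 0.4933 -0.2734  0.0127] z pct [0.0065 0.0118 0.022 ] ax [0.789 0.614] ext [[-0.0443, -0.0606], [0.1263, 0.0236]]
turner handle 354 mean [ 0.5679 -0.0491  0.0197] z pct [0.0114 0.021  0.0238] ax [0.773 0.634] ext [[-0.0676, -0.0089], [0.0567, 0.0061]]
turner head 172 mean [ 0.5261 -0.08    0.0127] z pct [0.0063 0.0092 0.0229] ax [0.77  0.638] ext [[-0.0861, -0.0284], [0.1066, 0.0263]]
```

```bash
python3 - <<'E'
from h import *
p,d,K,R,t=load('side0')
c=lambda a:np.array(a)/4.5+[280-.4,240-.4]
s=ray(c([(442,425),(546,432),(492,503),(494,412)]),0.0085,K,R,t); print('server corners L,R,tip,neck',s.round(4).tolist(), np.linalg.norm(s[0]-s[1]), np.linalg.norm((s[0]+s[1])/2-s[2]))
for z in (0.012,0.016):
  b=ray(c([(248,368),(352,368),(299,334),(299,405)]),z,K,R,t); print('bowl',z,b.round(4).tolist(),np.linalg.norm(b[0]-b[1]))
p,d,K,R,t=load('scene0')
c=lambda a:np.array(a)/4+[140-.4,200-.4]
s=ray(c([(94,120),(190,147),(105,180)]),0.0085,K,R,t); print('scene server',s.round(4).tolist())
for z in (0.012,0.016):
  b=ray(c([(275,103),(367,95),(322,71),(318,130)]),z,K,R,t); print('bowl',b.round(4).tolist())
# dryer: housing top points, cup rims
for n in ('side0','scene0'):
    p,d,K,R,t=load(n); W=pts(d,K,R,t)
    roi=(W[...,0]>.25)&(W[...,0]<.8)&(W[...,1]>-.05)&(W[...,1]<.55)
    m=(np.abs(W[...,2]-.035)<.006)&(p.min(-1)>110)&roi&(d>0)
    if n=='side0': mm=np.zeros_like(m);mm[180:255,210:335]=m[180:255,210:335]
    else: mm=np.zeros_like(m);mm[215:340,355:535]=m[215:340,355:535]
    Q=W[mm][:,:2].astype(np.float32); r=cv2.minAreaRect(Q); print(n,len(Q),r, cv2.boxPoints(r).round(3).tolist())
    m=(np.abs(W[...,2]-.12)<.004)&roi&(d>0)
    Q=W[m]; print('rim',len(Q))
    lab=cv2.connectedComponentsWithStats(cv2.dilate(m.astype(np.uint8),np.ones((2,2))))
    for i in range(1,lab[0]):
        if lab[2][i][4]>15:
            q=W[(lab[1]==i)&m]; 
            if len(q)<8: continue
            (cx,cy),rr=cv2.minEnclosingCircle(q[:,:2].astype(np.float32)); print(lab[2][i],lab[3][i].round(1),cx,cy,rr)
E
```

```text
server corners L,R,tip,neck [[0.5236, -0.3536, 0.0085], [0.5676, -0.383, 0.0085], [0.5136, -0.4131, 0.0085], [0.5528, -0.3579, 0.0085]] 0.05291013951200932 0.05500588187932784
bowl 0.012 [[0.4559, -0.272, 0.012], [0.5041, -0.2976, 0.012], [0.4938, -0.2609, 0.012], [0.4646, -0.3095, 0.012]] 0.054537232889634885
bowl 0.016 [[0.4535, -0.276, 0.016], [0.5015, -0.3015, 0.016], [0.4912, -0.2649, 0.016], [0.4621, -0.3133, 0.016]] 0.054300263860615865
scene server [[0.5284, -0.407, 0.0085], [0.5374, -0.341, 0.0085], [0.5783, -0.3722, 0.0085]]
bowl [[0.4887, -0.3106, 0.012], [0.4667, -0.262, 0.012], [0.4507, -0.2979, 0.012], [0.5068, -0.2751, 0.012]]
bowl [[0.4938, -0.3077, 0.016], [0.4718, -0.2593, 0.016], [0.456, -0.2951, 0.016], [0.5117, -0.2724, 0.016]]
side0 2708 ((0.5248470902442932, 0.23848721385002136), (0.3070838153362274, 0.2611530125141144), 83.90648651123047) [[0.3790000081062317, 0.10000000149011612], [0.6380000114440918, 0.07199999690055847], [0.6710000038146973, 0.37700000405311584], [0.41100001335144043, 0.4050000011920929]]
rim 200
[270 165  17  10 118] [278.1 169.2] 0.595787
[... 225 characters left out ...]
026693372055888176
scene0 7471 ((0.5297398567199707, 0.23925244808197021), (0.3003178834915161, 0.2627795338630676), 83.09160614013672) [[0.38100001215934753, 0.10599999874830246], [0.6420000195503235, 0.07400000095367432], [0.6779999732971191, 0.37299999594688416], [0.4169999957084656, 0.40400001406669617]]
rim 679
[383 234  26  19 284] [395.3 243.7] 0.5778482556343079 0.13371869921684265 0.025356167927384377
[434 245  28  20 290] [447.9 254.6] 0.5885786414146423 0.23355861008167267 0.026137700304389
[489 258  30  21 314] [503.8 267.9] 0.6007819175720215 0.33261778950691223 0.025828739628195763
[270 275  20  17 112] [279.8 284.8] 0.7493855953216553 -0.040585651993751526 0.023437365889549255
```

```bash
cat > plan.py <<'E'
import sys, json, numpy as np
from plant import read_state
# usage: plan.py x y z yawdeg(of tool x) fingers [n]
def plan(x,y,z,yaw,f,n=None):
    s=read_state(); R=np.array(s['eef_rot']); p=np.array(s['eef_pos'])
    y0=np.arctan2(R[1,0],R[0,0]); 
    dy=0 if yaw is None else np.deg2rad(yaw)-y0; dy=(dy+np.pi)%(2*np.pi)-np.pi
    D=np.array([x,y,z])-p
    m=max(np.abs(D).max()/0.04,np.linalg.norm(D)/.0405,abs(dy)/.122)
    n=n or max(1,int(np.ceil(m)))
    rows=[]
    for i in range(n):
        a=y0+dy*i/n; X=np.array([np.cos(a),np.sin(a),0]); Y=np.array([np.sin(a),-np.cos(a),0]); d=D/n
        r=dict(x=round(float(d@X),3),y=round(float(d@Y),3),z=round(float(-d[2]),3),spin=round(float(-dy/n),3))
        if f is not None: r['fingers']=f
        rows.append(r)
    print('t',round(s['time_s'],2),'pos',p.round(4),'yaw',np.rad2deg(y0).round(2),'tilt',R[:,2].round(4),'grip',round(s['grip_width'],4),'n',n,'F',np.round(s['wrist_force'],1),'D',D.round(4))
    print(json.dumps(rows))
if __name__=='__main__':
    a=[None if v=='-' else float(v) for v in sys.argv[1:]]
    p=read_state()['eef_pos']; 
    for i in range(3):
        if a[i] is None: a[i]=p[i]
    plan(*a[:5],n=int(a[5]) if len(a)>5 else None)
E
python3 plan.py 0.545 -0.368 0.16 53.8 -; python3 -c "
from plant import read_state,camera_model
import numpy as np
from h import proj
s=read_state();m=camera_model('wrist')
R=np.array(s['eef_rot']);p=np.array(s['eef_pos'])
C=-m['R'].T@m['t'];print(R.T@(C-p));print(R.T@m['R'].T)
for dz in(0,-.019):print(proj(p+R@[0,0,dz],m['intrinsics'],m['R'],m['t']))"
```

```text
t 0.15 pos [0.1838 0.4916 0.2309] yaw 159.5 tilt [-5.e-04 -8.e-04 -1.e+00] grip 0.0852 n 24 F [-1.1  0.8 -0.5] D [ 0.3612 -0.8596 -0.0709]
[{"x": -0.027, "y": -0.028, "z": 0.003, "spin": 0.077}, {"x": -0.029, "y": -0.026, "z": 0.003, "spin": 0.077}, {"x": -0.031, "y": -0.024, "z": 0.003, "spin": 0.077}, {"x": -0.032, "y": -0.021, "z": 0.003, "spin": 0.077}, {"x": -0.034, "y": -0.019, "z": 0.003, "spin": 0.077}, {"x": -0.035, "y": -0.016, "z": 0.003, "spin": 0.077}, {"x": -0.036, "y": -0.013, "z": 0.003, "spin": 0.077}, {"x": -0.037, "y": -0.011, "z": 0.003, "spin": 0.077}, {"x": -0.038, "y": -0.008, "z": 0.003, "spin": 0.077}, {"x": -0.039, "y": -0.005, "z": 0.003, "spin": 0.077}, {"x": -0.039, "y": -0.002, "z": 0.003, "spin": 0.077}, {"x": -0.039, "y": 0.001, "z": 0.003, "spin": 0.077}, {"x": -0.039, "y": 0.004, "z": 0.003, "spin": 0.077}, {"x": -0.038, "y": 0.007, "z": 0.003, "spin": 0.077}, {"x": -0.038, "y": 0.01, "z": 0.003, "spin": 0.077}, {"x": -0.037, "y": 0.013, "z": 0.003, "spin": 0.077}, {"x": -0.036, "y": 0.016, "z": 0.003, "spin": 0.077}, {"x": -0.034, "y": 0.018, "z": 0.003, "spin": 0.077}, {"x": -0.033, "y": 0.021, "z": 0.003, "spin": 0.077}, {"x": -0.031, "y": 0.023, "z": 0.003, "spin": 0.077}, {"x": -0.029, "y": 0.026, "z": 0.003, "spin": 0.077}, {"x": -0.027, "y": 0.028, "z": 0.003, "spin": 0.077}, {"x": -0.025, "y": 0.03, "z": 0.003, "spin": 0.077}, {"x": -0.023, "y": 0.032, "z": 0.003, "spin": 0.077}]
[ 0.0762486  -0.00016274 -0.14213934]
[[-5.53795559e-04 -9.54553749e-01 -2.98038310e-01]
 [ 9.99999663e-01 -7.09171953e-04  4.13193103e-04]
 [-6.05775436e-04 -2.98037981e-01  9.54553820e-01]]
[[320.7136917  313.46320917]]
[[320.78942263 341.03611128]]
```

Call:
drive_tool(
  targets=[
    {"x": -0.027, "y": -0.028, "z": 0.002, "spin": 0.077},
    {"x": -0.029, "y": -0.026, "z": 0.002, "spin": 0.077},
    {"x": -0.031, "y": -0.024, "z": 0.002, "spin": 0.077},
    {"x": -0.032, "y": -0.021, "z": 0.002, "spin": 0.077},
    {"x": -0.034, "y": -0.019, "z": 0.002, "spin": 0.077},
    {"x": -0.035, "y": -0.016, "z": 0.002, "spin": 0.077},
    {"x": -0.036, "y": -0.013, "z": 0.002, "spin": 0.077},
    {"x": -0.037, "y": -0.011, "z": 0.002, "spin": 0.077},
    {"x": -0.038, "y": -0.008, "z": 0.002, "spin": 0.077},
    {"x": -0.039, "y": -0.005, "z": 0.002, "spin": 0.077},
    {"x": -0.039, "y": -0.002, "z": 0.002, "spin": 0.077},
    {"x": -0.039, "y": 0.001, "z": 0.002, "spin": 0.077},
    {"x": -0.039, "y": 0.004, "z": 0.002, "spin": 0.077},
    {"x": -0.038, "y": 0.007, "z": 0.002, "spin": 0.077},
    {"x": -0.038, "y": 0.01, "z": 0.002, "spin": 0.077},
    {"x": -0.037, "y": 0.013, "z": 0.002, "spin": 0.077},
    {"x": -0.036, "y": 0.016, "z": 0.002, "spin": 0.077},
    {"x": -0.034, "y": 0.018, "z": 0.002, "spin": 0.077},
    {"x": -0.033, "y": 0.021, "z": 0.002, "spin": 0.077},
    {"x": -0.031, "y": 0.023, "z": 0.002, "spin": 0.077},
  ],
)

```text
schema error: expected keys x, y, z, spin, fingers
```

```bash
python3 plan.py 0.545 -0.368 0.16 53.8 -
```

```text
t 0.15 pos [0.1838 0.4916 0.2309] yaw 159.5 tilt [-5.e-04 -8.e-04 -1.e+00] grip 0.0852 n 24 F [-1.1  0.8 -0.5] D [ 0.3612 -0.8596 -0.0709]
[{"x": -0.027, "y": -0.028, "z": 0.003, "spin": 0.077}, {"x": -0.029, "y": -0.026, "z": 0.003, "spin": 0.077}, {"x": -0.031, "y": -0.024, "z": 0.003, "spin": 0.077}, {"x": -0.032, "y": -0.021, "z": 0.003, "spin": 0.077}, {"x": -0.034, "y": -0.019, "z": 0.003, "spin": 0.077}, {"x": -0.035, "y": -0.016, "z": 0.003, "spin": 0.077}, {"x": -0.036, "y": -0.013, "z": 0.003, "spin": 0.077}, {"x": -0.037, "y": -0.011, "z": 0.003, "spin": 0.077}, {"x": -0.038, "y": -0.008, "z": 0.003, "spin": 0.077}, {"x": -0.039, "y": -0.005, "z": 0.003, "spin": 0.077}, {"x": -0.039, "y": -0.002, "z": 0.003, "spin": 0.077}, {"x": -0.039, "y": 0.001, "z": 0.003, "spin": 0.077}, {"x": -0.039, "y": 0.004, "z": 0.003, "spin": 0.077}, {"x": -0.038, "y": 0.007, "z": 0.003, "spin": 0.077}, {"x": -0.038, "y": 0.01, "z": 0.003, "spin": 0.077}, {"x": -0.037, "y": 0.013, "z": 0.003, "spin": 0.077}, {"x": -0.036, "y": 0.016, "z": 0.003, "spin": 0.077}, {"x": -0.034, "y": 0.018, "z": 0.003, "spin": 0.077}, {"x": -0.033, "y": 0.021, "z": 0.003, "spin": 0.077}, {"x": -0.031, "y": 0.023, "z": 0.003, "spin": 0.077}, {"x": -0.029, "y": 0.026, "z": 0.003, "spin": 0.077}, {"x": -0.027, "y": 0.028, "z": 0.003, "spin": 0.077}, {"x": -0.025, "y": 0.03, "z": 0.003, "spin": 0.077}, {"x": -0.023, "y": 0.032, "z": 0.003, "spin": 0.077}]
```

All keys are needed in every row.

Call:
drive_tool(
  targets=[
    {"x": -0.027, "y": -0.028, "z": 0.002, "spin": 0.077, "fingers": 0.085},
    {"x": -0.029, "y": -0.026, "z": 0.002, "spin": 0.077, "fingers": 0.085},
    {"x": -0.031, "y": -0.024, "z": 0.002, "spin": 0.077, "fingers": 0.085},
    {"x": -0.032, "y": -0.021, "z": 0.002, "spin": 0.077, "fingers": 0.085},
    {"x": -0.034, "y": -0.019, "z": 0.002, "spin": 0.077, "fingers": 0.085},
    {"x": -0.035, "y": -0.016, "z": 0.002, "spin": 0.077, "fingers": 0.085},
    {"x": -0.036, "y": -0.013, "z": 0.002, "spin": 0.077, "fingers": 0.085},
    {"x": -0.037, "y": -0.011, "z": 0.002, "spin": 0.077, "fingers": 0.085},
    {"x": -0.038, "y": -0.008, "z": 0.002, "spin": 0.077, "fingers": 0.085},
    {"x": -0.039, "y": -0.005, "z": 0.002, "spin": 0.077, "fingers": 0.085},
    {"x": -0.039, "y": -0.002, "z": 0.002, "spin": 0.077, "fingers": 0.085},
    {"x": -0.039, "y": 0.001, "z": 0.002, "spin": 0.077, "fingers": 0.085},
    {"x": -0.039, "y": 0.004, "z": 0.002, "spin": 0.077, "fingers": 0.085},
    {"x": -0.038, "y": 0.007, "z": 0.002, "spin": 0.077, "fingers": 0.085},
    {"x": -0.038, "y": 0.01, "z": 0.002, "spin": 0.077, "fingers": 0.085},
    {"x": -0.037, "y": 0.013, "z": 0.002, "spin": 0.077, "fingers": 0.085},
    {"x": -0.036, "y": 0.016, "z": 0.002, "spin": 0.077, "fingers": 0.085},
    {"x": -0.034, "y": 0.018, "z": 0.002, "spin": 0.077, "fingers": 0.085},
    {"x": -0.033, "y": 0.021, "z": 0.002, "spin": 0.077, "fingers": 0.085},
    {"x": -0.031, "y": 0.023, "z": 0.002, "spin": 0.077, "fingers": 0.085},
  ],
)

```text
time_s: 1.82
eef_pos: [0.4662, -0.2652, 0.1868]
eef_rot: [[0.383, 0.924, 0.001], [0.924, -0.383, 0.0], [0.0, 0.001, -1.0]]
wrist_force: [0.1, 0.2, 0.8]
grip_width: 0.085
```

```bash
sed -i 's/if f is not None: r/r/; s/=f$/=f if f is not None else round(min(s["grip_width"],.085),3)/' plan.py; python3 plan.py 0.545 -0.368 0.16 53.8 0.085
```

```text
t 1.82 pos [ 0.4662 -0.2652  0.1868] yaw 67.46 tilt [ 7.e-04  1.e-04 -1.e+00] grip 0.085 n 4 F [0.1 0.2 0.8] D [ 0.0788 -0.1028 -0.0268]
[{"x": -0.016, "y": 0.028, "z": 0.007, "spin": 0.06, "fingers": 0.085}, {"x": -0.014, "y": 0.029, "z": 0.007, "spin": 0.06, "fingers": 0.085}, {"x": -0.013, "y": 0.03, "z": 0.007, "spin": 0.06, "fingers": 0.085}, {"x": -0.011, "y": 0.03, "z": 0.007, "spin": 0.06, "fingers": 0.085}]
```

Call:
drive_tool(
  targets=[
    {"x": -0.016, "y": 0.028, "z": 0.007, "spin": 0.06, "fingers": 0.085},
    {"x": -0.014, "y": 0.029, "z": 0.007, "spin": 0.06, "fingers": 0.085},
    {"x": -0.013, "y": 0.03, "z": 0.007, "spin": 0.06, "fingers": 0.085},
    {"x": -0.011, "y": 0.03, "z": 0.007, "spin": 0.06, "fingers": 0.085},
    {"x": 0, "y": 0, "z": 0, "spin": 0, "fingers": 0.085},
  ],
)

```text
time_s: 2.23
eef_pos: [0.5458, -0.38, 0.153]
eef_rot: [[0.611, 0.792, -0.002], [0.792, -0.611, 0.002], [0.0, -0.003, -1.0]]
wrist_force: [-0.3, -0.3, -0.8]
grip_width: 0.0851
```

```bash
cat > snap.py <<'E'
import sys, numpy as np, cv2
from plant import *
for n,o in zip(sys.argv[1::2],sys.argv[2::2]):
    m=camera_model(n); p,d=read_camera(n)
    np.savez(o+'.npz',p=p,d=d,K=m['intrinsics'],R=m['R'],t=m['t']); cv2.imwrite(f'pics/{o}.png',p[:,:,::-1])
s=read_state(); print(s['time_s'],np.round(s['eef_pos'],4),np.round(s['wrist_force'],1),s['grip_width'])
E
python3 snap.py wrist w1
```

```text
2.2833 [ 0.5451 -0.3782  0.1539] [ 0.2  1.  -0.7] 0.0848231496919344
```

```bash
python3 - <<'E'
from h import *
p,d,K,R,t=load('w1'); W=pts(d,K,R,t)
for nm,uv in dict(blade=(320,205),bladeL=(285,195),bladeR=(338,195),tip=(314,250),neck=(310,183),tang=(311,197),handle=(306,100),table=(380,150),bowlc=(160,165),bowlin=(175,180)).items():
    u,v=uv; print(nm,np.median(W[v-2:v+3,u-2:u+3].reshape(-1,3),0).round(4))
q=ray([(272,184),(350,184),(315,263)],0.008,K,R,t); print('corners tip',q.round(4).tolist(),np.linalg.norm(q[0]-q[1]))
h=ray([(308,165),(304,5)],0.02,K,R,t); print('handle',h.round(4).tolist(), np.rad2deg(np.arctan2(*(h[1]-h[0])[[1,0]])))
for z in (.012,.015,.018):
  b=ray([(117,166),(198,166),(157,124),(157,207),(160,108)],z,K,R,t); print('bowl',z,b.round(4).tolist(),np.linalg.norm(b[0]-b[1]),np.linalg.norm(b[2]-b[3]))
h=ray([(157,100),(156,5)],0.02,K,R,t); print('spoon handle',h.round(4).tolist(), np.rad2deg(np.arctan2(*(h[1]-h[0])[[1,0]])))
M=(W[...,2]>.07)&(np.arange(640)[None]>400)&(np.arange(480)[:,None]<270); q=W[M]; print('mug',cv2.minEnclosingCircle(q[:,:2].astype(np.float32)),q[:,2].max())
E
```

```text
blade [ 0.5485 -0.3754  0.0025]
bladeL [ 0.5332 -0.3546  0.0028]
bladeR [ 0.5629 -0.3773  0.0026]
tip [ 0.5241 -0.3995  0.0026]
neck [ 0.5531 -0.3579  0.0075]
tang [ 0.5476 -0.3661  0.0075]
handle [ 0.585  -0.3138  0.0194]
table [ 6.045e-01 -3.705e-01 -5.000e-04]
bowlc [ 0.4781 -0.2854  0.0027]
bowlin [ 0.4792 -0.2994  0.003 ]
corners tip [[0.532, -0.3426, 0.008], [0.5745, -0.3753, 0.008], [0.5197, -0.4065, 0.008]] 0.05359972823713689
handle [[0.5611, -0.3463, 0.02], [0.6169, -0.2716, 0.02]] 53.23784323462348
bowl 0.012 [[0.4584, -0.2694, 0.012], [0.5014, -0.3026, 0.012], [0.4988, -0.2661, 0.012], [0.4598, -0.3061, 0.012], [0.5074, -0.2601, 0.012]] 0.05433754391855356 0.05591344331123302
bowl 0.015 [[0.4598, -0.2699, 0.015], [0.5024, -0.3028, 0.015], [0.4998, -0.2667, 0.015], [0.4612, -0.3063, 0.015], [0.5083, -0.2607, 0.015]] 0.05376193599188427 0.05532114158288182
bowl 0.018 [[0.4613, -0.2704, 0.018], [0.5034, -0.3029, 0.018], [0.5008, -0.2672, 0.018], [0.4626, -0.3064, 0.018], [0.5092, -0.2614, 0.018]] 0.05318632806521499 0.05472883985453054
spoon handle [[0.5117, -0.2572, 0.02], [0.5485, -0.2186, 0.02]] 46.343263167238845
mug ((0.6393669843673706, -0.39096206426620483), 0.08493589609861374) 0.2952008111822187
```

```bash
python3 - <<'E'
from h import *
p,d,K,R,t=load('w1'); W=pts(d,K,R,t)
print(ray([(450,150),(500,185),(560,250)],0.09,K,R,t).round(4).tolist(), ray([(505,195)],0.0,K,R,t).round(4))
for v in (150,200):
  for u in (455,470,490): print(u,v,W[v,u].round(4))
q=ray([(272,184),(350,184),(315,263)],0.002,K,R,t); print('corners tip',q.round(4).tolist(),np.linalg.norm(q[0]-q[1]),((q[0]+q[1])/2).round(4))
h=ray([(294.5,100),(318,100),(288,5),(317,5),(297,165),(321,165)],0.02,K,R,t); print('handle edges',h.round(4).tolist())
E
```

```text
[[0.6274, -0.3755, 0.09], [0.6377, -0.4048, 0.09], [0.6448, -0.453, 0.09]] [[ 0.6564 -0.4505  0.    ]]
455 150 [ 0.6416 -0.3962  0.0209]
470 150 [ 0.6442 -0.3948  0.0451]
490 150 [ 0.6466 -0.3926  0.0734]
455 200 [ 6.264e-01 -4.321e-01 -5.000e-04]
470 200 [ 0.6297 -0.4238  0.0364]
490 200 [ 0.5929 -0.32    0.2952]
corners tip [[0.5308, -0.343, 0.002], [0.5741, -0.3765, 0.002], [0.5182, -0.4083, 0.002]] 0.05471949655568382 [ 0.5524 -0.3598  0.002 ]
handle edges [[0.5794, -0.3095, 0.02], [0.5909, -0.3184, 0.02], [0.6095, -0.2659, 0.02], [0.6229, -0.2762, 0.02], [0.5554, -0.3419, 0.02], [0.5678, -0.3515, 0.02]]
```

```bash
python3 plan.py 0.552 -0.360 0.03 53.5 0.066
```

```text
t 2.28 pos [ 0.5451 -0.3782  0.1539] yaw 52.52 tilt [-0.0023  0.0022 -1.    ] grip 0.0848 n 4 F [ 0.2  1.  -0.7] D [ 0.0069  0.0182 -0.1239]
[{"x": 0.005, "y": -0.001, "z": 0.031, "spin": -0.004, "fingers": 0.066}, {"x": 0.005, "y": -0.001, "z": 0.031, "spin": -0.004, "fingers": 0.066}, {"x": 0.005, "y": -0.001, "z": 0.031, "spin": -0.004, "fingers": 0.066}, {"x": 0.005, "y": -0.001, "z": 0.031, "spin": -0.004, "fingers": 0.066}]
```

Call:
drive_tool(
  targets=[
    {"x": 0.005, "y": -0.001, "z": 0.028, "spin": -0.004, "fingers": 0.066},
    {"x": 0.005, "y": -0.001, "z": 0.028, "spin": -0.004, "fingers": 0.066},
    {"x": 0.005, "y": -0.001, "z": 0.028, "spin": -0.004, "fingers": 0.066},
    {"x": 0.003, "y": -0.001, "z": 0.02, "spin": -0.004, "fingers": 0.066},
    {"x": 0, "y": 0, "z": 0.005, "spin": 0, "fingers": 0.066},
    {"x": 0, "y": 0, "z": 0, "spin": 0, "fingers": 0.066},
  ],
)

```text
time_s: 2.78
eef_pos: [0.5522, -0.3581, 0.0441]
eef_rot: [[0.591, 0.807, -0.0], [0.807, -0.591, 0.0], [0.0, -0.0, -1.0]]
wrist_force: [0.2, -0.5, -0.8]
grip_width: 0.0662
```

```bash
python3 plan.py 0.552 -0.360 0.00 53.5 0.062; python3 snap.py wrist w2
```

```text
t 2.78 pos [ 0.5522 -0.3581  0.0441] yaw 53.78 tilt [-2.e-04  4.e-04 -1.e+00] grip 0.0662 n 2 F [ 0.2 -0.5 -0.8] D [-0.0002 -0.0019 -0.0441]
[{"x": -0.001, "y": 0.0, "z": 0.022, "spin": 0.002, "fingers": 0.062}, {"x": -0.001, "y": 0.0, "z": 0.022, "spin": 0.002, "fingers": 0.062}]
2.8333 [ 0.5524 -0.3583  0.0448] [ 0.5 -0.8 -0.7] 0.06613739654173761
```

```bash
python3 - <<'E'
from h import *
p,d,K,R,t=load('w2')
q=ray([(265,277),(380,276),(323,380)],0.002,K,R,t); print('corners tip',q.round(4).tolist(),np.linalg.norm(q[0]-q[1]),((q[0]+q[1])/2).round(4))
h=ray([(298,10),(346,10),(303,255),(341,255)],0.02,K,R,t);print(h.round(4).tolist()); a=(h[0]+h[1])/2-(h[2]+h[3])/2; print(np.rad2deg(np.arctan2(a[1],a[0])))
b=(h[2]+h[3])/2; print(b)
print(ray([(23,240),(149,240),(95,188),(95,305)],.014,K,R,t).round(4).tolist())
E
```

```text
corners tip [[0.529, -0.3454, 0.002], [0.573, -0.377, 0.002], [0.5173, -0.4077, 0.002]] 0.0542571116356657 [ 0.551  -0.3612  0.002 ]
[[0.6088, -0.2674, 0.02], [0.6225, -0.2774, 0.02], [0.5547, -0.3422, 0.02], [0.5675, -0.3516, 0.02]]
53.81619133044052
[ 0.56112245 -0.34691934  0.02      ]
[[0.4603, -0.2673, 0.014], [0.5039, -0.2993, 0.014], [0.5015, -0.2695, 0.014], [0.463, -0.3076, 0.014]]
```

Call:
drive_tool(
  targets=[
    {"x": -0.002, "y": 0.001, "z": 0.02, "spin": 0, "fingers": 0.062},
    {"x": -0.001, "y": 0, "z": 0.015, "spin": 0, "fingers": 0.062},
    {"x": 0, "y": 0, "z": 0.005, "spin": 0, "fingers": 0.061},
    {"x": 0, "y": 0, "z": 0.003, "spin": 0, "fingers": 0.06},
    {"x": 0, "y": 0, "z": 0, "spin": 0, "fingers": 0.06},
  ],
)

```text
time_s: 3.25
eef_pos: [0.5542, -0.3642, 0.0103]
eef_rot: [[0.59, 0.807, 0.01], [0.807, -0.59, -0.009], [-0.002, 0.014, -1.0]]
wrist_force: [0.3, 0.2, 0.4]
grip_width: 0.0606
```

```bash
python3 plan.py 0.551 -0.361 -0.004 53.6 0.06;
```

```text
t 3.25 pos [ 0.5542 -0.3642  0.0103] yaw 53.83 tilt [ 0.0103 -0.0094 -0.9999] grip 0.0606 n 1 F [0.3 0.2 0.4] D [-0.0032  0.0032 -0.0143]
[{"x": 0.001, "y": -0.004, "z": 0.014, "spin": 0.004, "fingers": 0.06}]
```

Call:
drive_tool(
  targets=[
    {"x": 0.001, "y": -0.003, "z": 0.004, "spin": 0, "fingers": 0.06},
    {"x": 0, "y": 0, "z": 0.003, "spin": 0, "fingers": 0.06},
    {"x": 0, "y": 0, "z": 0, "spin": 0, "fingers": 0.06},
  ],
)

```text
time_s: 3.5
eef_pos: [0.5534, -0.3624, 0.0061]
eef_rot: [[0.59, 0.807, 0.014], [0.807, -0.59, -0.013], [-0.002, 0.019, -1.0]]
wrist_force: [-0.6, -0.7, -0.2]
grip_width: 0.0602
```

```bash
python3 plan.py 0.551 -0.361 -0.004 53.6 0.06;  python3 snap.py wrist w3
```

```text
t 3.5 pos [ 0.5534 -0.3624  0.0061] yaw 53.83 tilt [ 0.0138 -0.0128 -0.9998] grip 0.0602 n 1 F [-0.6 -0.7 -0.2] D [-0.0024  0.0014 -0.0101]
[{"x": -0.0, "y": -0.003, "z": 0.01, "spin": 0.004, "fingers": 0.06}]
3.55 [ 0.5535 -0.3625  0.0063] [-0.5  0.3  1. ] 0.059896082230585984
```

```bash
python3 -c "
from plant import read_state
import numpy as np
s=read_state();print(np.round(s['qpos'],3),np.round(s['joint_torque'],2),np.round(s['wrist_force'],2),np.round(s['wrist_torque'],2))"
```

```text
[-0.757  0.831  1.274  0.     1.018 -0.126] [-1.900e-01 -5.818e+01 -2.198e+01 -1.000e-02 -9.000e-02  0.000e+00] [-0.54  0.34  1.03] [ 0.01 -0.01  0.05]
```

Call:
drive_tool(
  targets=[
    {"x": 0, "y": -0.003, "z": 0.004, "spin": 0, "fingers": 0.06},
    {"x": 0, "y": -0.001, "z": 0.004, "spin": 0, "fingers": 0.06},
    {"x": 0, "y": 0, "z": 0.003, "spin": 0, "fingers": 0.06},
    {"x": 0, "y": 0, "z": 0, "spin": 0, "fingers": 0.06},
  ],
)

```text
time_s: 3.88
eef_pos: [0.5507, -0.3605, -0.0043]
eef_rot: [[0.59, 0.807, 0.016], [0.807, -0.59, -0.014], [-0.002, 0.021, -1.0]]
wrist_force: [-0.1, -0.3, 1.2]
grip_width: 0.06
```

```bash
python3 plan.py 0.551 -0.361 -0.004 53.6 0.06;  python3 snap.py wrist w4
```

```text
t 3.88 pos [ 0.5507 -0.3605 -0.0043] yaw 53.85 tilt [ 0.0156 -0.0145 -0.9998] grip 0.06 n 1 F [-0.1 -0.3  1.2] D [ 0.0003 -0.0005  0.0003]
[{"x": -0.0, "y": 0.001, "z": -0.0, "spin": 0.004, "fingers": 0.06}]
3.9333 [ 0.5507 -0.3605 -0.0042] [-0.1  0.4  2.3] 0.059908599804231535
```

Call:
drive_tool(
  targets=[
    {"x": 0, "y": 0, "z": 0.001, "spin": 0, "fingers": 0.05},
    {"x": 0, "y": 0, "z": 0, "spin": 0, "fingers": 0.04},
    {"x": 0, "y": 0, "z": 0, "spin": 0, "fingers": 0.03},
    {"x": 0, "y": 0, "z": 0, "spin": 0, "fingers": 0.03},
  ],
)

```text
time_s: 4.27
eef_pos: [0.5487, -0.359, -0.0015]
eef_rot: [[0.589, 0.808, 0.009], [0.808, -0.589, -0.01], [-0.003, 0.013, -1.0]]
wrist_force: [-0.5, -0.2, -1.1]
grip_width: 0.0487
```

```bash
python3 snap.py wrist w5
```

```text
4.3167 [ 0.5487 -0.3589 -0.0017] [ 0.1 -0.1  0.2] 0.04879769972515228
```

Call:
drive_tool(
  targets=[
    {"x": 0, "y": 0, "z": 0, "spin": 0, "fingers": 0.03},
    {"x": 0, "y": 0, "z": 0, "spin": 0, "fingers": 0.03},
  ],
)

```text
time_s: 4.48
eef_pos: [0.5487, -0.3589, -0.0022]
eef_rot: [[0.589, 0.808, 0.009], [0.808, -0.589, -0.01], [-0.003, 0.013, -1.0]]
wrist_force: [-1.1, 0.9, 5.9]
grip_width: 0.0487
```

```bash
python3 plan.py - - 0.03 - 0.03
```

```text
t 4.48 pos [ 0.5487 -0.3589 -0.0022] yaw 53.9 tilt [ 0.0086 -0.0096 -0.9999] grip 0.0487 n 1 F [-1.1  0.9  5.9] D [0.     0.     0.0322]
[{"x": 0.0, "y": 0.0, "z": -0.032, "spin": -0.0, "fingers": 0.03}]
```

Call:
drive_tool(
  targets=[
    {"x": 0, "y": 0, "z": -0.01, "spin": 0, "fingers": 0.03},
    {"x": 0, "y": 0, "z": -0.015, "spin": 0, "fingers": 0.03},
    {"x": 0, "y": 0, "z": -0.015, "spin": 0, "fingers": 0.03},
    {"x": 0, "y": 0, "z": 0, "spin": 0, "fingers": 0.03},
  ],
)

```text
time_s: 4.82
eef_pos: [0.5478, -0.3582, 0.0388]
eef_rot: [[0.589, 0.808, 0.007], [0.808, -0.589, -0.008], [-0.002, 0.01, -1.0]]
wrist_force: [-0.4, -0.4, 1.5]
grip_width: 0.0486
```

```bash
python3 snap.py wrist w6 side s6
```

```text
4.9167 [ 0.5469 -0.3573  0.0359] [-0.2 -0.2 -0.9] 0.048620498008521716
```

```bash
python3 - <<'E'
from h import *
H={}
for n in ('scene0','side0'):
    p,d,K,R,t=load(n); W=pts(d,K,R,t); q=W[(d>0)&(W[...,2]<.3)&(W[...,2]>-.02)]
    for x,y,z in q:
        k=(round(x/.03),round(y/.03)); H[k]=max(H.get(k,0),z)
ys=list(range(-2,24)); print('x\\y',[f'{int(j*3):3d}' for j in ys])
for i in range(5,30): print(f'{i*3:3d}',' '.join(f'{int(round(H.get((i,j),-.1)*1000)):4d}' if (i,j) in H else '   .' for j in ys))
E
```

```text
x\y [' -6', ' -3', '  0', '  3', '  6', '  9', ' 12', ' 15', ' 18', ' 21', ' 24', ' 27', ' 30', ' 33', ' 36', ' 39', ' 42', ' 45', ' 48', ' 51', ' 54', ' 57', ' 60', ' 63', ' 66', ' 69']
 15    7    6    7    8    8    6    6    6    5    7    5    6    6    5    5    5  300  300    6    8    6    8    6    6    6    7
 18    6    6    5    6    6    8    8    7    6    8    8    7    7    6    7    6  299  300    7    7  299    6    6    6    6    7
 21    6    6    6    6    6    6    6    8    7    7    7    6    7    8    6    7    7    6    7  300  300  299    6    6    8    7
 24    5    6    7    6    8    6    7    6    6    7    5    6    6    7    6    6    6    6    5    5    7    8    7    7    6    8
 27    6    6    6    6    7    5    7    6    5    6   10    6    7    6    6    7    6    6    7    9    5    5    6    6    6    5
 30    7    6    6    6    6    6    7    6    5    8    6    6    6    7    7    6    5   77   74   74   75   76   75   76   70  148
 33    7    6    7    6    6    8   10    9    6    8    5    7    6    7    7    7    7   73   74    9    9 
[... 1736 characters left out ...]
    7    5    8    8    6    8
 75  154  153    5    6    6   80   97  101   80   80  103  101   80  105  103   80   95  104   89   80    8    5    5    7    6    6
 78  153  151    5    5    5   79  108  107  106  104  108  107   70  106  107  101  106  108  106   79    6    4    4    5    7    7
 81    6    6    6    5    5   79  107  107  105  101  107  106   69  106  109  101  104  107  106   80    4    .    .    4    7    6
 84    5    7    5    5    5   80   73  101   69   70  107   70   69   86   73   70   81  101   82   80    3    .    .    .    6    8
 87    7    5    8    6    5   82  107  109  103  104  109  107   77  109  108  102  106  107  106   80    .    .    .    .    8    7
```

```bash
sed -i 's/^def plan(x,y,z,yaw,f,n=None):/def plan(x,y,z,yaw,f,n=None):/' plan.py; python3 plan.py 0.45 -0.02 0.22 83.4 0.03 | sed 's/"fingers": 0.03/"fingers": 0.03/g'
```

```text
t 4.92 pos [ 0.5469 -0.3573  0.0359] yaw 53.9 tilt [ 0.0038 -0.0051 -1.    ] grip 0.0486 n 10 F [-0.2 -0.2 -0.9] D [-0.0969  0.3373  0.1841]
[{"x": 0.022, "y": -0.028, "z": -0.018, "spin": -0.051, "fingers": 0.03}, {"x": 0.023, "y": -0.027, "z": -0.018, "spin": -0.051, "fingers": 0.03}, {"x": 0.024, "y": -0.025, "z": -0.018, "spin": -0.051, "fingers": 0.03}, {"x": 0.026, "y": -0.024, "z": -0.018, "spin": -0.051, "fingers": 0.03}, {"x": 0.027, "y": -0.023, "z": -0.018, "spin": -0.051, "fingers": 0.03}, {"x": 0.028, "y": -0.021, "z": -0.018, "spin": -0.051, "fingers": 0.03}, {"x": 0.029, "y": -0.02, "z": -0.018, "spin": -0.051, "fingers": 0.03}, {"x": 0.03, "y": -0.018, "z": -0.018, "spin": -0.051, "fingers": 0.03}, {"x": 0.031, "y": -0.017, "z": -0.018, "spin": -0.051, "fingers": 0.03}, {"x": 0.032, "y": -0.015, "z": -0.018, "spin": -0.051, "fingers": 0.03}]
```

Call:
drive_tool(
  targets=[
    {"x": 0, "y": 0, "z": -0.03, "spin": 0, "fingers": 0.03},
    {"x": 0.01, "y": -0.01, "z": -0.03, "spin": 0, "fingers": 0.03},
    {"x": 0.022, "y": -0.028, "z": -0.014, "spin": -0.051, "fingers": 0.03},
    {"x": 0.023, "y": -0.027, "z": -0.014, "spin": -0.051, "fingers": 0.03},
    {"x": 0.024, "y": -0.025, "z": -0.014, "spin": -0.051, "fingers": 0.03},
    {"x": 0.026, "y": -0.024, "z": -0.014, "spin": -0.051, "fingers": 0.03},
    {"x": 0.027, "y": -0.023, "z": -0.014, "spin": -0.051, "fingers": 0.03},
    {"x": 0.028, "y": -0.021, "z": -0.014, "spin": -0.051, "fingers": 0.03},
    {"x": 0.029, "y": -0.02, "z": -0.014, "spin": -0.051, "fingers": 0.03},
    {"x": 0.03, "y": -0.018, "z": -0.014, "spin": -0.051, "fingers": 0.03},
    {"x": 0.031, "y": -0.017, "z": -0.014, "spin": -0.051, "fingers": 0.03},
    {"x": 0.032, "y": -0.015, "z": -0.01, "spin": -0.051, "fingers": 0.03},
    {"x": 0.035, "y": 0, "z": 0, "spin": 0, "fingers": 0.03},
    {"x": 0.035, "y": 0, "z": 0, "spin": 0, "fingers": 0.03},
    {"x": 0.035, "y": 0, "z": 0, "spin": 0, "fingers": 0.03},
    {"x": 0.035, "y": 0, "z": 0, "spin": 0, "fingers": 0.03},
    {"x": 0.035, "y": 0, "z": 0, "spin": 0, "fingers": 0.03},
    {"x": 0.035, "y": 0, "z": 0, "spin": 0, "fingers": 0.03},
  ],
)

```text
time_s: 6.42
eef_pos: [0.4558, 0.2263, 0.2262]
eef_rot: [[0.105, 0.994, -0.015], [0.994, -0.105, 0.006], [0.005, -0.016, -1.0]]
wrist_force: [1.2, -2.1, 0.2]
grip_width: 0.0488
```

```bash
python3 plan.py 0.6075 0.4035 0.17 83.4 0.03; python3 snap.py wrist w7
```

```text
t 6.42 pos [0.4558 0.2263 0.2262] yaw 83.98 tilt [-0.0153  0.0064 -0.9999] grip 0.0488 n 6 F [ 1.2 -2.1  0.2] D [ 0.1517  0.1772 -0.0562]
[{"x": 0.032, "y": 0.022, "z": 0.009, "spin": 0.002, "fingers": 0.03}, {"x": 0.032, "y": 0.022, "z": 0.009, "spin": 0.002, "fingers": 0.03}, {"x": 0.032, "y": 0.022, "z": 0.009, "spin": 0.002, "fingers": 0.03}, {"x": 0.032, "y": 0.022, "z": 0.009, "spin": 0.002, "fingers": 0.03}, {"x": 0.032, "y": 0.022, "z": 0.009, "spin": 0.002, "fingers": 0.03}, {"x": 0.032, "y": 0.022, "z": 0.009, "spin": 0.002, "fingers": 0.03}]
6.4667 [0.4556 0.2312 0.2259] [-3.4  3.1 -2.2] 0.0486565537823537
```

```bash
python3 - <<'E'
from h import *
p,d,K,R,t=load('w7'); W=pts(d,K,R,t)
q=ray([(500,199),(581,199),(540,160),(540,239)],.12,K,R,t); print(q.round(4).tolist(), q.mean(0))
g=p[...,0].astype(int)
for (a,b,c,e) in ((495,155,586,243),(522,0,620,70)):
    w=W[b:e,a:c].reshape(-1,3); w=w[np.abs(w[:,2]-.12)<.004]; print(len(w),cv2.minEnclosingCircle(w[:,:2].astype(np.float32)),np.median(w[:,2]))
# dial axis: disc ellipse
q=ray([(265,172),(272,143),(278,205)],.047,K,R,t); print(q.round(4))
E
```

```text
[[0.5628, 0.2355, 0.12], [0.6103, 0.2307, 0.12], [0.5853, 0.2564, 0.12], [0.5874, 0.2078, 0.12]] [0.58645165 0.23261958 0.12      ]
1674 ((0.5871042013168335, 0.23222047090530396), 0.024959411472082138) 0.11904768694422875
1432 ((0.5986465215682983, 0.3309803009033203), 0.025039708241820335) 0.11910820065471228
[[0.4134 0.2556 0.047 ]
 [0.4217 0.2766 0.047 ]
 [0.4198 0.229  0.047 ]]
```

Call:
drive_tool(
  targets=[
    {"x": 0.029, "y": 0.021, "z": 0.005, "spin": 0, "fingers": 0.03},
    {"x": 0.029, "y": 0.021, "z": 0.006, "spin": 0.002, "fingers": 0.03},
    {"x": 0.029, "y": 0.021, "z": 0.008, "spin": 0.002, "fingers": 0.03},
    {"x": 0.029, "y": 0.021, "z": 0.01, "spin": 0.002, "fingers": 0.03},
    {"x": 0.029, "y": 0.021, "z": 0.01, "spin": 0.002, "fingers": 0.03},
    {"x": 0.02, "y": 0.015, "z": 0.01, "spin": 0.002, "fingers": 0.03},
    {"x": 0.01, "y": 0.01, "z": 0.005, "spin": 0, "fingers": 0.03},
    {"x": 0, "y": 0, "z": 0, "spin": 0, "fingers": 0.03},
  ],
)

```text
time_s: 7.13
eef_pos: [0.6022, 0.4033, 0.1548]
eef_rot: [[0.106, 0.994, -0.03], [0.994, -0.106, 0.003], [-0.0, -0.03, -1.0]]
wrist_force: [1.0, 0.2, -1.1]
grip_width: 0.0487
```

```bash
python3 plan.py 0.607 0.402 0.135 83.4 0.03; python3 snap.py side s8 wrist w8
```

```text
t 7.13 pos [0.6022 0.4033 0.1548] yaw 83.93 tilt [-0.0298  0.0029 -0.9996] grip 0.0487 n 1 F [ 1.   0.2 -1.1] D [ 0.0048 -0.0013 -0.0198]
[{"x": -0.001, "y": 0.005, "z": 0.02, "spin": 0.009, "fingers": 0.03}]
7.2333 [0.6012 0.4021 0.1567] [ 0.1 -0.1 -0.6] 0.04887079463822881
```

Call:
drive_tool(
  targets=[
    {"x": 0, "y": 0.004, "z": 0.015, "spin": 0.004, "fingers": 0.03},
    {"x": 0, "y": 0.001, "z": 0.015, "spin": 0.004, "fingers": 0.03},
    {"x": 0, "y": 0, "z": 0.008, "spin": 0, "fingers": 0.03},
    {"x": 0, "y": 0, "z": 0.005, "spin": 0, "fingers": 0.03},
    {"x": -0.001, "y": 0, "z": 0.005, "spin": 0, "fingers": 0.03},
    {"x": -0.001, "y": 0, "z": 0.004, "spin": 0, "fingers": 0.03},
  ],
)

```text
time_s: 7.73
eef_pos: [0.6047, 0.3978, 0.1049]
eef_rot: [[0.116, 0.993, -0.024], [0.993, -0.116, 0.006], [0.003, -0.024, -1.0]]
wrist_force: [-0.4, 2.4, 2.3]
grip_width: 0.0482
```

```bash
python3 plan.py 0.607 0.402 0.11 83.4 0.03; python3 snap.py scene s9 wrist w9; python3 -c "
import cv2;a=cv2.imread('pics/s9.png');cv2.imwrite('pics/s9c.png',cv2.resize(a[130:330,380:640],None,fx=3,fy=3))"
```

```text
t 7.73 pos [0.6047 0.3978 0.1049] yaw 83.31 tilt [-0.0238  0.0063 -0.9997] grip 0.0482 n 1 F [-0.4  2.4  2.3] D [0.0023 0.0042 0.0051]
[{"x": 0.004, "y": 0.002, "z": -0.005, "spin": -0.002, "fingers": 0.03}]
7.8333 [0.6045 0.3973 0.1045] [ 0.  -0.2 -0.5] 0.03335699095808921
```

Call:
drive_tool(
  targets=[
    {"x": 0, "y": 0, "z": 0, "spin": 0, "fingers": 0.0},
    {"x": 0, "y": 0, "z": 0, "spin": 0, "fingers": 0.0},
  ],
)

```text
time_s: 8.0
eef_pos: [0.6047, 0.3969, 0.1051]
eef_rot: [[0.117, 0.993, -0.024], [0.993, -0.117, 0.005], [0.002, -0.025, -1.0]]
wrist_force: [0.2, 0.2, -0.7]
grip_width: 0.0068
```

```bash
python3 snap.py wrist w10 scene s10; python3 -c "
import cv2;a=cv2.imread('pics/s10.png');cv2.imwrite('pics/s10c.png',cv2.resize(a[130:330,380:640],None,fx=3,fy=3))"
```

```text
8.1 [0.6047 0.397  0.1052] [ 0.2 -0.1 -0.2] 0.00013732047042372777
```

```bash
cat > axis.py <<'E'
import sys; from h import *
n,a,b,c,e=sys.argv[1],*map(int,sys.argv[2:6])
p,d,K,R,t=load(n); W=pts(d,K,R,t)
m=np.zeros(d.shape,bool); m[b:e,a:c]=True
m&=(p.max(-1)<60)&(d>0); 
lab=cv2.connectedComponentsWithStats(m.astype(np.uint8)); i=1+np.argmax(lab[2][1:,4]); m=lab[1]==i
Q=W[m]; c0=Q.mean(0); u,s,vt=np.linalg.svd(Q-c0,full_matrices=False); ax=vt[0]
q=(Q-c0)@ax
print('n',m.sum(),'centre',c0.round(4),'axis',ax.round(4),'elev',np.rad2deg(np.arcsin(ax[2])).round(1),'yaw',np.rad2deg(np.arctan2(ax[1],ax[0])).round(1))
lo,hi=np.percentile(q,[.5,99.5])
for L in (lo,hi):
    k=Q[np.abs(q-L)<.01]; print('end',L.round(4),(c0+L*ax).round(4),'zmin/max',k[:,2].min().round(4),k[:,2].max().round(4))
E
python3 axis.py w10 325 0 425 256; python3 - <<'E'
from h import *
p,d,K,R,t=load('w10'); W=pts(d,K,R,t)
for n,(u,v) in dict(foot=(352,20),top=(402,235),mid=(380,130),neck=(407,272),bl=(375,290),br=(450,270),br2=(435,330)).items(): print(n,W[v-1:v+2,u-1:u+2].reshape(-1,3).mean(0).round(4))
E
```

```text
n 9573 centre [0.6383 0.4567 0.0348] axis [ 0.1116 -0.9669  0.2294] elev 13.3 yaw -83.4
end -0.0622 [0.6314 0.5169 0.0206] zmin/max 0.0093 0.025
end 0.0618 [0.6452 0.397  0.049 ] zmin/max 0.0331 0.0513
foot [0.6309 0.5076 0.0236]
top [0.6446 0.4053 0.0482]
mid [0.639  0.4558 0.0361]
neck [0.6469 0.3825 0.0414]
bl [0.6297 0.3727 0.0387]
br [0.6704 0.379  0.0362]
br2 [0.6595 0.3483 0.0439]
```

```bash
python3 plan.py 0.645 0.398 0.075 96.6 0.045 4
```

```text
t 8.1 pos [0.6047 0.397  0.1052] yaw 83.29 tilt [-0.0242  0.0047 -0.9997] grip 0.0001 n 4 F [ 0.2 -0.1 -0.2] D [ 0.0403  0.001  -0.0302]
[{"x": 0.001, "y": 0.01, "z": 0.008, "spin": -0.058, "fingers": 0.045}, {"x": 0.001, "y": 0.01, "z": 0.008, "spin": -0.058, "fingers": 0.045}, {"x": 0.0, "y": 0.01, "z": 0.008, "spin": -0.058, "fingers": 0.045}, {"x": -0.0, "y": 0.01, "z": 0.008, "spin": -0.058, "fingers": 0.045}]
```

Call:
drive_tool(
  targets=[
    {"x": 0.001, "y": 0.01, "z": 0.003, "spin": -0.058, "fingers": 0.045},
    {"x": 0.001, "y": 0.01, "z": 0.005, "spin": -0.058, "fingers": 0.045},
    {"x": 0, "y": 0.01, "z": 0.008, "spin": -0.058, "fingers": 0.045},
    {"x": 0, "y": 0.009, "z": 0.008, "spin": -0.058, "fingers": 0.045},
    {"x": 0, "y": 0, "z": 0.003, "spin": 0, "fingers": 0.045},
    {"x": 0, "y": 0, "z": 0, "spin": 0, "fingers": 0.045},
  ],
)

```text
time_s: 8.6
eef_pos: [0.645, 0.3982, 0.0782]
eef_rot: [[-0.124, 0.992, -0.021], [0.992, 0.124, 0.005], [0.008, -0.021, -1.0]]
wrist_force: [0.1, -0.3, -0.9]
grip_width: 0.045
```

```bash
python3 snap.py wrist w11;python3 plan.py 0.645 0.398 0.039 96.6 0.045 4;python3 axis.py w11 210 0 420 380
```

```text
8.65 [0.6449 0.3982 0.0785] [-0.4  0.6 -0.6] 0.04479251498928153
t 8.65 pos [0.6449 0.3982 0.0785] yaw 97.12 tilt [-0.0214  0.0053 -0.9998] grip 0.0448 n 4 F [-0.4  0.6 -0.6] D [ 0.0001 -0.0002 -0.0395]
[{"x": -0.0, "y": 0.0, "z": 0.01, "spin": 0.002, "fingers": 0.045}, {"x": -0.0, "y": 0.0, "z": 0.01, "spin": 0.002, "fingers": 0.045}, {"x": -0.0, "y": 0.0, "z": 0.01, "spin": 0.002, "fingers": 0.045}, {"x": -0.0, "y": 0.0, "z": 0.01, "spin": 0.002, "fingers": 0.045}]
n 10941 centre [0.6395 0.4562 0.0355] axis [ 0.1078 -0.9673  0.2295] elev 13.3 yaw -83.6
end -0.06 [0.633  0.5143 0.0217] zmin/max 0.0182 0.0259
end 0.061 [0.646  0.3972 0.0495] zmin/max 0.0447 0.0511
```

Call:
drive_tool(
  targets=[
    {"x": 0.001, "y": 0.001, "z": 0.012, "spin": 0.003, "fingers": 0.045},
    {"x": 0, "y": 0.001, "z": 0.012, "spin": 0.003, "fingers": 0.045},
    {"x": 0, "y": 0, "z": 0.01, "spin": 0, "fingers": 0.042},
    {"x": 0, "y": 0, "z": 0.003, "spin": 0, "fingers": 0.04},
    {"x": 0, "y": 0, "z": 0, "spin": 0, "fingers": 0.04},
  ],
)

```text
time_s: 9.07
eef_pos: [0.6448, 0.4004, 0.039]
eef_rot: [[-0.114, 0.993, -0.021], [0.993, 0.114, 0.006], [0.008, -0.02, -1.0]]
wrist_force: [0.4, 0.3, -0.0]
grip_width: 0.0399
```

```bash
python3 snap.py wrist w12;python3 plan.py 0.645 0.398 0.039 96.6 0.045 1
```

```text
9.1167 [0.6448 0.4003 0.0391] [-0.3 -0.1 -0.4] 0.04006672986192228
t 9.12 pos [0.6448 0.4003 0.0391] yaw 96.57 tilt [-0.021   0.0055 -0.9998] grip 0.0401 n 1 F [-0.3 -0.1 -0.4] D [ 0.0002 -0.0023 -0.0001]
[{"x": -0.002, "y": -0.0, "z": 0.0, "spin": -0.001, "fingers": 0.045}]
```

```bash
python3 - <<'E'
from h import *
p,d,K,R,t=load('w12'); W=pts(d,K,R,t)
print(W[334,325],W[330,325],W[343,320])
T=np.array([.6448,.4003,.0391]); X=np.array([-.114,.993,.008]);Z=np.array([-.021,.006,-1])
for dx in (-.011,0,.011):
  for b in (0,.01): print(dx,b,proj(T+X*dx-Z*b,K,R,t).round(1))
E
```

```text
[0.6468563  0.39792736 0.04935575] [0.64664279 0.3997812  0.04984275] [0.64595328 0.3885845  0.04031812]
-0.011 0 [[320.6 339.4]]
-0.011 0.01 [[320.6 354.4]]
0 0 [[320.6 313.5]]
0 0.01 [[320.6 327.2]]
0.011 0 [[320.6 286.6]]
0.011 0.01 [[320.6 298.9]]
```

Call:
drive_tool(
  targets=[
    {"x": 0, "y": 0.001, "z": 0, "spin": 0, "fingers": 0.025},
    {"x": 0, "y": 0, "z": 0, "spin": 0, "fingers": 0.0},
    {"x": 0, "y": 0, "z": 0, "spin": 0, "fingers": 0.0},
    {"x": 0, "y": 0, "z": 0, "spin": 0, "fingers": 0.0},
    {"x": 0, "y": 0, "z": 0, "spin": 0, "fingers": 0.0},
  ],
)

```text
time_s: 9.53
eef_pos: [0.6463, 0.4008, 0.0407]
eef_rot: [[-0.114, 0.993, -0.019], [0.993, 0.114, 0.006], [0.009, -0.018, -1.0]]
wrist_force: [0.9, 0.0, -0.4]
grip_width: 0.0158
```

Call:
drive_tool(
  targets=[
    {"x": 0, "y": 0, "z": -0.01, "spin": 0, "fingers": 0.0},
    {"x": 0, "y": 0, "z": -0.02, "spin": 0, "fingers": 0.0},
    {"x": 0, "y": 0, "z": -0.02, "spin": 0, "fingers": 0.0},
    {"x": 0, "y": 0, "z": -0.02, "spin": 0, "fingers": 0.0},
    {"x": 0, "y": 0, "z": 0, "spin": 0, "fingers": 0.0},
  ],
)

```text
time_s: 9.95
eef_pos: [0.6475, 0.4001, 0.1154]
eef_rot: [[-0.114, 0.993, -0.02], [0.993, 0.114, 0.006], [0.008, -0.019, -1.0]]
wrist_force: [1.0, 0.9, 0.7]
grip_width: 0.016
```

```bash
python3 snap.py wrist w13;python3 axis.py w13 270 0 380 310
```

```text
10.0 [0.6469 0.3999 0.1131] [-0.1 -0.2 -1. ] 0.015378627660091848
n 15248 centre [0.6409 0.4575 0.1108] axis [ 0.1116 -0.9663  0.232 ] elev 13.4 yaw -83.4
end -0.052 [0.6351 0.5077 0.0987] zmin/max 0.0952 0.1028
end 0.0531 [0.6468 0.4062 0.1231] zmin/max 0.1167 0.134
```

```bash
python3 plan.py 0.275 0.319 0.17 -6.6 0.0 17
```

```text
t 10.0 pos [0.6469 0.3999 0.1131] yaw 96.55 tilt [-0.0222  0.005  -0.9997] grip 0.0154 n 17 F [-0.1 -0.2 -1. ] D [-0.3719 -0.0809  0.0569]
[{"x": -0.002, "y": -0.022, "z": -0.003, "spin": 0.106, "fingers": 0.0}, {"x": -0.005, "y": -0.022, "z": -0.003, "spin": 0.106, "fingers": 0.0}, {"x": -0.007, "y": -0.021, "z": -0.003, "spin": 0.106, "fingers": 0.0}, {"x": -0.009, "y": -0.02, "z": -0.003, "spin": 0.106, "fingers": 0.0}, {"x": -0.011, "y": -0.019, "z": -0.003, "spin": 0.106, "fingers": 0.0}, {"x": -0.013, "y": -0.018, "z": -0.003, "spin": 0.106, "fingers": 0.0}, {"x": -0.015, "y": -0.017, "z": -0.003, "spin": 0.106, "fingers": 0.0}, {"x": -0.017, "y": -0.015, "z": -0.003, "spin": 0.106, "fingers": 0.0}, {"x": -0.018, "y": -0.013, "z": -0.003, "spin": 0.106, "fingers": 0.0}, {"x": -0.019, "y": -0.011, "z": -0.003, "spin": 0.106, "fingers": 0.0}, {"x": -0.021, "y": -0.009, "z": -0.003, "spin": 0.106, "fingers": 0.0}, {"x": -0.021, "y": -0.007, "z": -0.003, "spin": 0.106, "fingers": 0.0}, {"x": -0.022, "y": -0.004, "z": -0.003, "spin": 0.106, "fingers": 0.0}, {"x": -0.022, "y": -0.002, "z": -0.003, "spin": 0.106, "fingers": 0.0}, {"x": -0.022, "y": 0.0, "z": -0.003, "spin": 0.106, "fingers": 0.0}, {"x": -0.022, "y": 0.003, "z": -0.003, "spin": 0.106, "fingers": 0.0}, {"x": -0.022, "y": 0.005, "z": -0.003, "spin": 0.106, "fingers": 0.0}]
```

Call:
drive_tool(
  targets=[
    {"x": 0, "y": 0, "z": -0.03, "spin": 0, "fingers": 0.0},
    {"x": 0, "y": 0, "z": -0.03, "spin": 0, "fingers": 0.0},
    {"x": -0.002, "y": -0.022, "z": -0.01, "spin": 0.106, "fingers": 0.0},
    {"x": -0.005, "y": -0.022, "z": 0, "spin": 0.106, "fingers": 0.0},
    {"x": -0.007, "y": -0.021, "z": 0, "spin": 0.106, "fingers": 0.0},
    {"x": -0.009, "y": -0.02, "z": 0, "spin": 0.106, "fingers": 0.0},
    {"x": -0.011, "y": -0.019, "z": 0, "spin": 0.106, "fingers": 0.0},
    {"x": -0.013, "y": -0.018, "z": 0, "spin": 0.106, "fingers": 0.0},
    {"x": -0.015, "y": -0.017, "z": 0, "spin": 0.106, "fingers": 0.0},
    {"x": -0.017, "y": -0.015, "z": 0, "spin": 0.106, "fingers": 0.0},
    {"x": -0.018, "y": -0.013, "z": 0, "spin": 0.106, "fingers": 0.0},
    {"x": -0.019, "y": -0.011, "z": 0, "spin": 0.106, "fingers": 0.0},
    {"x": -0.021, "y": -0.009, "z": 0, "spin": 0.106, "fingers": 0.0},
    {"x": -0.021, "y": -0.007, "z": 0, "spin": 0.106, "fingers": 0.0},
    {"x": -0.022, "y": -0.004, "z": 0, "spin": 0.106, "fingers": 0.0},
    {"x": -0.022, "y": -0.002, "z": 0, "spin": 0.106, "fingers": 0.0},
    {"x": -0.022, "y": 0, "z": 0, "spin": 0.106, "fingers": 0.0},
    {"x": -0.022, "y": 0.003, "z": 0, "spin": 0.106, "fingers": 0.0},
    {"x": -0.018, "y": 0.003, "z": 0, "spin": 0.09, "fingers": 0.0},
    {"x": 0, "y": 0, "z": 0, "spin": 0, "fingers": 0.0},
  ],
)

```text
time_s: 11.67
eef_pos: [0.2548, 0.3251, 0.1763]
eef_rot: [[0.98, -0.193, -0.048], [-0.194, -0.981, -0.008], [-0.046, 0.018, -0.999]]
wrist_force: [1.1, -0.6, -0.6]
grip_width: 0.0157
```

```bash
python3 plan.py 0.262 0.320 0.05 -6.6 0.0 ; python3 snap.py wrist w14
```

```text
t 11.67 pos [0.2548 0.3251 0.1763] yaw -11.18 tilt [-0.0482 -0.0084 -0.9988] grip 0.0157 n 4 F [ 1.1 -0.6 -0.6] D [ 0.0072 -0.0051 -0.1263]
[{"x": 0.002, "y": 0.001, "z": 0.032, "spin": -0.02, "fingers": 0.0}, {"x": 0.002, "y": 0.001, "z": 0.032, "spin": -0.02, "fingers": 0.0}, {"x": 0.002, "y": 0.001, "z": 0.032, "spin": -0.02, "fingers": 0.0}, {"x": 0.002, "y": 0.001, "z": 0.032, "spin": -0.02, "fingers": 0.0}]
11.7167 [0.2561 0.3253 0.1763] [-0.4  0.1 -1. ] 0.01624426376035708
```

Call:
drive_tool(
  targets=[
    {"x": 0.002, "y": 0.001, "z": 0.03, "spin": -0.02, "fingers": 0.0},
    {"x": 0.002, "y": 0.001, "z": 0.03, "spin": -0.02, "fingers": 0.0},
    {"x": 0.002, "y": 0.001, "z": 0.03, "spin": -0.02, "fingers": 0.0},
    {"x": 0, "y": 0.001, "z": 0.02, "spin": -0.02, "fingers": 0.0},
    {"x": 0, "y": 0, "z": 0.005, "spin": 0, "fingers": 0.0},
    {"x": 0, "y": 0, "z": 0, "spin": 0, "fingers": 0.0},
  ],
)

```text
time_s: 12.22
eef_pos: [0.2601, 0.3199, 0.0562]
eef_rot: [[0.994, -0.097, -0.043], [-0.097, -0.995, -0.006], [-0.042, 0.01, -0.999]]
wrist_force: [0.2, -1.0, -1.2]
grip_width: 0.0162
```

```bash
python3 plan.py 0.262 0.320 0.054 -6.6 0.0 ; python3 snap.py side s15 scene c15; python3 -c "
import cv2;a=cv2.imread('pics/s15.png');b=cv2.imread('pics/c15.png');cv2.imwrite('pics/s15c.png',cv2.resize(a[100:300,100:360],None,fx=3,fy=3));cv2.imwrite('pics/c15c.png',cv2.resize(b[130:330,350:610],None,fx=3,fy=3))"
```

```text
t 12.22 pos [0.2601 0.3199 0.0562] yaw -5.58 tilt [-0.0432 -0.006  -0.9991] grip 0.0162 n 1 F [ 0.2 -1.  -1.2] D [ 0.0019  0.0001 -0.0022]
[{"x": 0.002, "y": -0.0, "z": 0.002, "spin": 0.018, "fingers": 0.0}]
12.3167 [0.2607 0.3204 0.0576] [ 0.5 -0.   0. ] 0.015796776204542454
```

Call:
drive_tool(
  targets=[
    {"x": 0.005, "y": 0, "z": 0.004, "spin": 0.01, "fingers": 0.0},
    {"x": 0.004, "y": 0, "z": 0.001, "spin": 0.008, "fingers": 0.0},
    {"x": 0.003, "y": 0, "z": 0, "spin": 0, "fingers": 0.0},
    {"x": 0.002, "y": 0, "z": 0, "spin": 0, "fingers": 0.0},
  ],
)

```text
time_s: 12.65
eef_pos: [0.2779, 0.3203, 0.0549]
eef_rot: [[0.993, -0.116, -0.035], [-0.117, -0.993, -0.0], [-0.034, 0.005, -0.999]]
wrist_force: [-0.8, -0.2, -0.2]
grip_width: 0.0161
```

Call:
drive_tool(
  targets=[
    {"x": 0.002, "y": 0, "z": 0, "spin": 0, "fingers": 0.0},
    {"x": 0.002, "y": 0, "z": 0, "spin": 0, "fingers": 0.0},
  ],
)

```text
time_s: 12.82
eef_pos: [0.2807, 0.3196, 0.055]
eef_rot: [[0.992, -0.117, -0.039], [-0.117, -0.993, -0.001], [-0.039, 0.006, -0.999]]
wrist_force: [-17.6, 3.2, 4.0]
grip_width: 0.0161
```

```bash
python3 snap.py wrist w16;python3 axis.py w16 270 0 380 310; python3 plan.py - - - - 0
```

```text
12.8667 [0.2805 0.3195 0.0549] [-11.1   2.7   2.1] 0.01600557668462848
n 16051 centre [0.3364 0.3129 0.0487] axis [-0.9534  0.1111  0.2807] elev 16.3 yaw 173.4
end -0.0534 [0.3872 0.3069 0.0337] zmin/max 0.0301 0.0382
end 0.0514 [0.2874 0.3186 0.0631] zmin/max 0.057 0.0731
t 12.87 pos [0.2805 0.3195 0.0549] yaw -6.75 tilt [-0.0396 -0.0013 -0.9992] grip 0.016 n 1 F [-11.1   2.7   2.1] D [0. 0. 0.]
[{"x": 0.0, "y": 0.0, "z": -0.0, "spin": -0.0, "fingers": 0.0}]
```

Call:
drive_tool(
  targets=[
    {"x": 0.002, "y": 0, "z": -0.005, "spin": 0, "fingers": 0.0},
    {"x": 0.002, "y": 0, "z": -0.006, "spin": 0, "fingers": 0.0},
    {"x": 0.002, "y": 0, "z": -0.006, "spin": 0, "fingers": 0.0},
  ],
)

```text
time_s: 13.12
eef_pos: [0.284, 0.3181, 0.071]
eef_rot: [[0.992, -0.116, -0.049], [-0.117, -0.993, -0.004], [-0.048, 0.01, -0.999]]
wrist_force: [-5.9, 3.1, -1.4]
grip_width: 0.0156
```

```bash
python3 snap.py wrist w17;python3 axis.py w17 270 0 380 310; python3 plan.py - - - - 0
```

```text
13.1667 [0.2844 0.3184 0.072 ] [-8.1  3.1 -0.9] 0.015945913412552748
n 15318 centre [0.338  0.3118 0.0598] axis [-0.9242  0.1035  0.3677] elev 21.6 yaw 173.6
end -0.058 [0.3916 0.3058 0.0385] zmin/max 0.0348 0.044
end 0.0513 [0.2905 0.3171 0.0787] zmin/max 0.0714 0.089
t 13.17 pos [0.2844 0.3184 0.072 ] yaw -6.72 tilt [-0.0479 -0.003  -0.9988] grip 0.0159 n 1 F [-8.1  3.1 -0.9] D [0. 0. 0.]
[{"x": 0.0, "y": 0.0, "z": -0.0, "spin": -0.0, "fingers": 0.0}]
```

Call:
drive_tool(
  targets=[
    {"x": 0.003, "y": 0, "z": -0.004, "spin": 0, "fingers": 0.0},
    {"x": 0.004, "y": 0, "z": -0.005, "spin": 0, "fingers": 0.0},
    {"x": 0.004, "y": 0, "z": -0.005, "spin": 0, "fingers": 0.0},
    {"x": 0.004, "y": 0, "z": -0.005, "spin": 0, "fingers": 0.0},
  ],
)

```text
time_s: 13.5
eef_pos: [0.2921, 0.3153, 0.0908]
eef_rot: [[0.991, -0.117, -0.07], [-0.118, -0.993, -0.008], [-0.069, 0.016, -0.998]]
wrist_force: [-10.4, 1.5, 1.0]
grip_width: 0.0157
```

```bash
python3 snap.py wrist w18;python3 axis.py w18 270 0 380 310; python3 plan.py - - - - 0
```

```text
13.55 [0.293  0.3157 0.0917] [-13.5   4.8   5.5] 0.015948363655962416
n 15289 centre [0.3459 0.3093 0.0777] axis [-0.9101  0.1003  0.402 ] elev 23.7 yaw 173.7
end -0.0593 [0.3999 0.3033 0.0539] zmin/max 0.0505 0.0603
end 0.0517 [0.2989 0.3144 0.0985] zmin/max 0.0902 0.1084
t 13.55 pos [0.293  0.3157 0.0917] yaw -6.79 tilt [-0.0687 -0.0069 -0.9976] grip 0.0159 n 1 F [-13.5   4.8   5.5] D [0. 0. 0.]
[{"x": 0.0, "y": 0.0, "z": -0.0, "spin": -0.0, "fingers": 0.0}]
```

Call:
drive_tool(
  targets=[
    {"x": -0.006, "y": 0, "z": 0.004, "spin": 0, "fingers": 0.0},
    {"x": -0.002, "y": 0, "z": 0.012, "spin": 0, "fingers": 0.0},
    {"x": 0, "y": 0, "z": 0.01, "spin": 0, "fingers": 0.0},
    {"x": 0, "y": 0, "z": 0, "spin": 0, "fingers": 0.0},
  ],
)

```text
time_s: 13.88
eef_pos: [0.2832, 0.317, 0.0679]
eef_rot: [[0.991, -0.118, -0.066], [-0.118, -0.993, -0.005], [-0.065, 0.013, -0.998]]
wrist_force: [-0.4, 0.6, -0.9]
grip_width: 0.0161
```

```bash
python3 snap.py wrist w19;python3 axis.py w19 270 0 380 310; python3 plan.py - - - - 0
```

```text
13.9333 [0.2839 0.3172 0.0686] [-0.4 -0.2 -1.6] 0.016113152310622603
n 15525 centre [0.3375 0.3106 0.057 ] axis [-0.9275  0.1052  0.3587] elev 21.0 yaw 173.5
end -0.0564 [0.3898 0.3046 0.0367] zmin/max 0.0334 0.0428
end 0.0512 [0.2899 0.316  0.0753] zmin/max 0.0682 0.0857
t 13.93 pos [0.2839 0.3172 0.0686] yaw -6.81 tilt [-0.0649 -0.0041 -0.9979] grip 0.0161 n 1 F [-0.4 -0.2 -1.6] D [0. 0. 0.]
[{"x": 0.0, "y": 0.0, "z": -0.0, "spin": -0.0, "fingers": 0.0}]
```

Call:
drive_tool(
  targets=[
    {"x": 0, "y": 0, "z": 0.006, "spin": 0, "fingers": 0.015},
    {"x": 0.004, "y": 0, "z": 0.002, "spin": 0, "fingers": 0.0155},
  ],
)

```text
time_s: 14.1
eef_pos: [0.2831, 0.3165, 0.0607]
eef_rot: [[0.99, -0.118, -0.074], [-0.119, -0.993, -0.006], [-0.073, 0.014, -0.997]]
wrist_force: [-23.1, 2.6, 8.6]
grip_width: 0.0157
```

```bash
python3 snap.py wrist w20;python3 axis.py w20 270 0 380 310; python3 plan.py - - - - 0
```

```text
14.15 [0.2831 0.3163 0.0605] [-21.6   1.4   8.6] 0.01616660023019224
n 16078 centre [0.3385 0.3103 0.0529] axis [-0.9489  0.1011  0.2991] elev 17.4 yaw 173.9
end -0.0529 [0.3886 0.305  0.0371] zmin/max 0.0338 0.0421
end 0.0512 [0.2899 0.3155 0.0682] zmin/max 0.0615 0.0779
t 14.15 pos [0.2831 0.3163 0.0605] yaw -6.86 tilt [-0.0756 -0.0061 -0.9971] grip 0.0162 n 1 F [-21.6   1.4   8.6] D [0. 0. 0.]
[{"x": 0.0, "y": 0.0, "z": -0.0, "spin": -0.0, "fingers": 0.0}]
```

Call:
drive_tool(
  targets=[
    {"x": 0.003, "y": 0, "z": -0.008, "spin": 0, "fingers": 0.0158},
    {"x": 0.005, "y": 0, "z": -0.008, "spin": 0, "fingers": 0.0158},
  ],
)

```text
time_s: 14.32
eef_pos: [0.2891, 0.3148, 0.0752]
eef_rot: [[0.99, -0.117, -0.083], [-0.119, -0.993, -0.009], [-0.082, 0.019, -0.996]]
wrist_force: [-16.9, 4.8, 3.0]
grip_width: 0.0161
```

```bash
python3 snap.py wrist w21;python3 axis.py w21 270 0 380 310; python3 plan.py - - - - 0
```

```text
14.3667 [0.2898 0.3147 0.0764] [-11.8  -2.2   3.9] 0.016052143212074467
n 15099 centre [0.3422 0.3085 0.0604] axis [-0.9018  0.1034  0.4196] elev 24.8 yaw 173.5
end -0.0598 [0.3961 0.3023 0.0353] zmin/max 0.0318 0.0416
end 0.0517 [0.2955 0.3139 0.0821] zmin/max 0.0736 0.0928
t 14.37 pos [0.2898 0.3147 0.0764] yaw -6.89 tilt [-0.0833 -0.0087 -0.9965] grip 0.0161 n 1 F [-11.8  -2.2   3.9] D [0. 0. 0.]
[{"x": 0.0, "y": 0.0, "z": -0.0, "spin": -0.0, "fingers": 0.0}]
```

Call:
drive_tool(
  targets=[
    {"x": 0.006, "y": 0, "z": -0.009, "spin": 0, "fingers": 0.0158},
    {"x": 0.006, "y": 0, "z": -0.009, "spin": 0, "fingers": 0.0158},
    {"x": 0.006, "y": 0, "z": -0.009, "spin": 0, "fingers": 0.0158},
  ],
)

```text
time_s: 14.62
eef_pos: [0.3039, 0.3118, 0.1019]
eef_rot: [[0.988, -0.118, -0.1], [-0.12, -0.993, -0.013], [-0.097, 0.024, -0.995]]
wrist_force: [-7.1, -2.0, 2.4]
grip_width: 0.0161
```

```bash
python3 snap.py wrist w22;python3 axis.py w22 270 0 380 310; python3 plan.py - - - - 0
```

```text
14.6667 [0.3052 0.312  0.1034] [-12.1  -2.5   7.7] 0.016158690872635995
n 14323 centre [0.3543 0.3041 0.0814] axis [-0.851   0.1313  0.5085] elev 30.6 yaw 171.2
end -0.0641 [0.4089 0.2957 0.0488] zmin/max 0.0232 0.0557
end 0.0521 [0.31   0.311  0.1079] zmin/max 0.0989 0.1194
t 14.67 pos [0.3052 0.312  0.1034] yaw -6.95 tilt [-0.0979 -0.0117 -0.9951] grip 0.0162 n 1 F [-12.1  -2.5   7.7] D [0. 0. 0.]
[{"x": 0.0, "y": 0.0, "z": -0.0, "spin": -0.0, "fingers": 0.0}]
```

Call:
drive_tool(
  targets=[
    {"x": -0.01, "y": 0, "z": 0, "spin": 0, "fingers": 0.01},
    {"x": 0, "y": 0, "z": 0.012, "spin": 0, "fingers": 0.01},
    {"x": 0, "y": 0, "z": 0.012, "spin": 0, "fingers": 0.01},
    {"x": 0.001, "y": 0, "z": 0, "spin": 0, "fingers": 0.01},
  ],
)

```text
time_s: 15.0
eef_pos: [0.2943, 0.3137, 0.0828]
eef_rot: [[0.989, -0.12, -0.092], [-0.121, -0.993, -0.008], [-0.09, 0.019, -0.996]]
wrist_force: [-1.0, -0.2, -1.0]
grip_width: 0.0157
```

```bash
python3 snap.py wrist w23;python3 axis.py w23 270 0 380 310; python3 plan.py - - - - 0
```

```text
15.05 [0.295  0.3139 0.0836] [-3.9  0.4  0.9] 0.01590353063630556
n 14621 centre [0.3461 0.307  0.0634] axis [-0.8671  0.1094  0.486 ] elev 29.1 yaw 172.8
end -0.0642 [0.4017 0.2999 0.0322] zmin/max 0.0157 0.039
end 0.0526 [0.3004 0.3127 0.089 ] zmin/max 0.0805 0.1005
t 15.05 pos [0.295  0.3139 0.0836] yaw -6.98 tilt [-0.0909 -0.0077 -0.9958] grip 0.0159 n 1 F [-3.9  0.4  0.9] D [0. 0. 0.]
[{"x": 0.0, "y": 0.0, "z": -0.0, "spin": -0.0, "fingers": 0.0}]
```

Call:
drive_tool(
  targets=[
    {"x": 0.007, "y": 0, "z": -0.005, "spin": 0, "fingers": 0.0158},
    {"x": 0.009, "y": 0, "z": -0.009, "spin": 0, "fingers": 0.0158},
    {"x": 0.009, "y": 0, "z": -0.009, "spin": 0, "fingers": 0.0158},
  ],
)

```text
time_s: 15.3
eef_pos: [0.3091, 0.3106, 0.1038]
eef_rot: [[0.985, -0.119, -0.122], [-0.121, -0.993, -0.012], [-0.12, 0.027, -0.992]]
wrist_force: [-20.7, 1.0, 16.2]
grip_width: 0.0162
```

```bash
python3 snap.py wrist w24;python3 axis.py w24 270 0 380 310; python3 plan.py - - - - 0
```

```text
15.35 [0.3105 0.3107 0.1055] [-25.5  -0.8  23. ] 0.01579936251104908
n 13217 centre [0.3554 0.3039 0.0804] axis [-0.8106  0.119   0.5733] elev 35.0 yaw 171.6
end -0.0639 [0.4072 0.2963 0.0438] zmin/max 0.042 0.0511
end 0.0502 [0.3147 0.3099 0.1092] zmin/max 0.1 0.1214
t 15.35 pos [0.3105 0.3107 0.1055] yaw -7.04 tilt [-0.1213 -0.0116 -0.9925] grip 0.0158 n 1 F [-25.5  -0.8  23. ] D [0. 0. 0.]
[{"x": 0.0, "y": 0.0, "z": -0.0, "spin": -0.0, "fingers": 0.0}]
```

Call:
drive_tool(
  targets=[
    {"x": -0.012, "y": 0, "z": 0, "spin": 0, "fingers": 0.01},
    {"x": 0, "y": 0, "z": 0.011, "spin": 0, "fingers": 0.01},
    {"x": 0, "y": 0, "z": 0.01, "spin": 0, "fingers": 0.01},
    {"x": 0.006, "y": 0, "z": 0, "spin": 0, "fingers": 0.0158},
    {"x": 0.009, "y": 0, "z": -0.006, "spin": 0, "fingers": 0.0158},
    {"x": 0.009, "y": 0, "z": -0.008, "spin": 0, "fingers": 0.0158},
    {"x": 0.009, "y": 0, "z": -0.008, "spin": 0, "fingers": 0.0158},
  ],
)

```text
time_s: 15.93
eef_pos: [0.3226, 0.3091, 0.1084]
eef_rot: [[0.983, -0.117, -0.14], [-0.12, -0.993, -0.012], [-0.138, 0.029, -0.99]]
wrist_force: [-11.6, -0.9, 6.1]
grip_width: 0.016
```

```bash
python3 snap.py wrist w25;python3 axis.py w25 270 0 380 310; python3 plan.py - - - - 0
```

```text
15.9833 [0.325  0.3094 0.1098] [-6.5 -1.5  4.4] 0.015780490943485492
n 10563 centre [0.3572 0.3037 0.0784] axis [-0.6578  0.1059  0.7457] elev 48.2 yaw 170.9
end -0.0654 [0.4003 0.2968 0.0296] zmin/max 0.0282 0.0386
end 0.0484 [0.3254 0.3088 0.1144] zmin/max 0.1038 0.1251
t 15.98 pos [0.325  0.3094 0.1098] yaw -6.99 tilt [-0.1367 -0.0105 -0.9906] grip 0.0158 n 1 F [-6.5 -1.5  4.4] D [0. 0. 0.]
[{"x": 0.0, "y": 0.0, "z": -0.0, "spin": -0.0, "fingers": 0.0}]
```

Call:
drive_tool(
  targets=[
    {"x": 0.009, "y": 0, "z": -0.007, "spin": 0, "fingers": 0.0158},
    {"x": 0.009, "y": 0, "z": -0.007, "spin": 0, "fingers": 0.0158},
    {"x": 0.009, "y": 0, "z": -0.006, "spin": 0, "fingers": 0.0158},
  ],
)

```text
time_s: 16.23
eef_pos: [0.3536, 0.3063, 0.1285]
eef_rot: [[0.983, -0.117, -0.142], [-0.12, -0.993, -0.011], [-0.14, 0.027, -0.99]]
wrist_force: [-3.3, 0.8, -1.6]
grip_width: 0.016
```

```bash
python3 snap.py wrist w26;python3 axis.py w26 270 0 380 310; python3 plan.py - - - - 0
```

```text
16.2833 [0.3558 0.3062 0.1295] [-2.1 -2.1  2.7] 0.016144034211132426
n 7619 centre [0.3728 0.303  0.0929] axis [-0.3889  0.0659  0.9189] elev 66.8 yaw 170.4
end -0.0666 [0.3988 0.2986 0.0317] zmin/max 0.0307 0.0418
end 0.0494 [0.3536 0.3063 0.1383] zmin/max 0.1291 0.1458
t 16.28 pos [0.3558 0.3062 0.1295] yaw -7.01 tilt [-0.1388 -0.0097 -0.9903] grip 0.0161 n 1 F [-2.1 -2.1  2.7] D [0. 0. 0.]
[{"x": 0.0, "y": 0.0, "z": -0.0, "spin": -0.0, "fingers": 0.0}]
```

Call:
drive_tool(
  targets=[
    {"x": 0.01, "y": 0, "z": -0.004, "spin": 0, "fingers": 0.0158},
    {"x": 0.009, "y": 0, "z": -0.003, "spin": 0, "fingers": 0.0158},
  ],
)

```text
time_s: 16.45
eef_pos: [0.3757, 0.304, 0.1352]
eef_rot: [[0.983, -0.118, -0.139], [-0.121, -0.993, -0.009], [-0.137, 0.026, -0.99]]
wrist_force: [-2.5, 1.2, 0.1]
grip_width: 0.0161
```

```bash
python3 snap.py wrist w27;python3 axis.py w27 270 0 380 310; python3 plan.py - - - - 0
```

```text
16.5 [0.3771 0.3038 0.1353] [-1.  -0.6  1.1] 0.0157513999932981
n 6007 centre [0.3854 0.3018 0.0978] axis [-0.1807  0.0447  0.9825] elev 79.3 yaw 166.1
end -0.067 [0.3975 0.2988 0.032 ] zmin/max 0.0299 0.0426
end 0.0515 [0.3761 0.3041 0.1484] zmin/max 0.1397 0.1522
t 16.5 pos [0.3771 0.3038 0.1353] yaw -7.04 tilt [-0.1379 -0.009  -0.9904] grip 0.0158 n 1 F [-1.  -0.6  1.1] D [0. 0. 0.]
[{"x": 0.0, "y": 0.0, "z": -0.0, "spin": -0.0, "fingers": 0.0}]
```

```bash
python3 snap.py side s28 scene c28; python3 -c "
import cv2;a=cv2.imread('pics/s28.png');b=cv2.imread('pics/c28.png');cv2.imwrite('pics/s28c.png',cv2.resize(a[60:260,120:380],None,fx=3,fy=3));cv2.imwrite('pics/c28c.png',cv2.resize(b[60:260,350:610],None,fx=3,fy=3))"; python3 axis.py w27 270 0 380 390
```

```text
16.6 [0.3751 0.3039 0.1343] [-2.2  1.3  1.4] 0.01578588440379139
n 14594 centre [0.3821 0.3025 0.1341] axis [-0.057   0.0158  0.9982] elev 86.6 yaw 164.5
end -0.1006 [0.3879 0.3009 0.0337] zmin/max 0.0299 0.0443
end 0.0603 [0.3787 0.3034 0.1943] zmin/max 0.1851 0.1985
```

```bash
python3 - <<'E'
from h import *
p,d,K,R,t=load('w27'); W=pts(d,K,R,t)
for v in (166,168,172,180,200,220,250,280,300,330,360,372,385,400,420,438): print(v,W[v-1:v+2,317:324].reshape(-1,3).mean(0).round(4))
E
```

```text
166 [0.4055 0.2985 0.0447]
168 [0.4017 0.2986 0.0356]
172 [0.4007 0.2988 0.0398]
180 [0.4019 0.2991 0.0574]
200 [0.3935 0.3003 0.0639]
220 [0.3889 0.3012 0.0785]
250 [0.3832 0.3024 0.0986]
280 [0.3825 0.303  0.1227]
300 [0.375  0.304  0.1254]
330 [0.3758 0.3044 0.145 ]
360 [0.3675 0.3055 0.1508]
372 [0.3658 0.3058 0.1549]
385 [0.3616 0.3064 0.1566]
400 [0.3535 0.3073 0.1555]
420 [0.3572 0.3072 0.1672]
438 [0.35   0.3081 0.1681]
```

Call:
drive_tool(
  targets=[
    {"x": -0.003, "y": 0, "z": -0.01, "spin": 0, "fingers": 0.0},
    {"x": 0, "y": 0, "z": -0.025, "spin": 0, "fingers": 0.0},
    {"x": 0, "y": 0, "z": -0.03, "spin": 0, "fingers": 0.0},
    {"x": 0, "y": 0, "z": -0.03, "spin": 0, "fingers": 0.0},
    {"x": 0, "y": 0, "z": -0.03, "spin": 0, "fingers": 0.0},
    {"x": 0.01, "y": 0, "z": -0.01, "spin": 0, "fingers": 0.0},
    {"x": 0.02, "y": 0.005, "z": 0, "spin": 0, "fingers": 0.0},
    {"x": 0.025, "y": 0.006, "z": 0, "spin": 0, "fingers": 0.0},
    {"x": 0.025, "y": 0.006, "z": 0, "spin": 0, "fingers": 0.0},
    {"x": 0.025, "y": 0.006, "z": 0, "spin": 0, "fingers": 0.0},
    {"x": 0.02, "y": 0.006, "z": 0, "spin": 0, "fingers": 0.0},
    {"x": 0.01, "y": 0.003, "z": 0, "spin": 0, "fingers": 0.0},
    {"x": 0, "y": 0, "z": 0, "spin": 0, "fingers": 0.0},
  ],
)

```text
time_s: 17.68
eef_pos: [0.5227, 0.257, 0.2678]
eef_rot: [[0.986, -0.114, -0.121], [-0.116, -0.993, -0.01], [-0.119, 0.024, -0.993]]
wrist_force: [-1.5, 0.3, -0.4]
grip_width: 0.0149
```

```bash
python3 snap.py wrist w29; python3 plan.py 0.58 0.2355 0.26 -6.6 0;  python3 - <<'E'
from h import *
p,d,K,R,t=load('w29'); W=pts(d,K,R,t)
for v in (160,166,170,175,180,200,220,250,280,300,330,360,372,385): print(v,W[v-1:v+2,317:324].reshape(-1,3).mean(0).round(4))
E
```

```text
17.7333 [0.522  0.2575 0.2681] [-0.7 -0.8 -0.4] 0.015095512659069703
t 17.73 pos [0.522  0.2575 0.2681] yaw -6.68 tilt [-0.1208 -0.0101 -0.9926] grip 0.0151 n 2 F [-0.7 -0.8 -0.4] D [ 0.058  -0.022  -0.0081]
[{"x": 0.03, "y": 0.008, "z": 0.004, "spin": -0.001, "fingers": 0.0}, {"x": 0.03, "y": 0.008, "z": 0.004, "spin": -0.001, "fingers": 0.0}]
160 [0.5586 0.251  0.1822]
166 [0.5565 0.2514 0.1862]
170 [0.5553 0.2516 0.1892]
175 [0.5537 0.2519 0.1927]
180 [0.5521 0.2521 0.196 ]
200 [0.5463 0.2531 0.2091]
220 [0.5445 0.2538 0.2295]
250 [0.5337 0.2552 0.2369]
280 [0.5315 0.2559 0.2583]
300 [0.5234 0.2569 0.2599]
330 [0.5182 0.2578 0.2718]
360 [0.5134 0.2586 0.2824]
372 [0.5116 0.2589 0.2863]
385 [0.5077 0.2593 0.2884]
```

Call:
drive_tool(
  targets=[
    {"x": 0.02, "y": 0.006, "z": 0, "spin": 0, "fingers": 0.0},
    {"x": 0.015, "y": 0.005, "z": 0, "spin": 0, "fingers": 0.0},
    {"x": 0.005, "y": 0.002, "z": 0, "spin": 0, "fingers": 0.0},
    {"x": 0, "y": 0, "z": 0, "spin": 0, "fingers": 0.0},
  ],
)

```text
time_s: 18.07
eef_pos: [0.5578, 0.2421, 0.2664]
eef_rot: [[0.987, -0.11, -0.118], [-0.112, -0.994, -0.01], [-0.116, 0.023, -0.993]]
wrist_force: [-0.3, -0.5, -0.1]
grip_width: 0.015
```

```bash
cat > foot.py <<'E'
import sys; from h import *
from plant import read_state
n=sys.argv[1]; v0,v1=int(sys.argv[2]),int(sys.argv[3])
p,d,K,R,t=load(n); W=pts(d,K,R,t)
# handle columns centre: dark pixels near 320
Q=[];V=[]
for v in range(v0,v1):
    r=np.where((p[v,290:350].max(-1)<45))[0]
    if len(r)<15: continue
    c=290+int((r.min()+r.max())/2); q=np.median(W[v,c-4:c+5],0); Q.append(q);V.append(v)
Q=np.array(Q);V=np.array(V)
c0=np.median(Q,0)
# robust line
idx=np.ones(len(Q),bool)
for _ in range(5):
    c=Q[idx].mean(0); ax=np.linalg.svd(Q[idx]-c)[2][0]; r=np.linalg.norm((Q-c)-np.outer((Q-c)@ax,ax),axis=1); idx=r<max(.002,1.5*np.median(r))
if ax[2]<0: ax=-ax
# intersect ray of foot end row with line
def atrow(v,u=320):
    ray_d=np.array([(u-K[0,2])/K[0,0],(v-K[1,2])/K[1,1],1])@R; o=-R.T@t
    A=np.stack([ax,-ray_d],1); s=np.linalg.lstsq(A,o-c,rcond=None)[0]; return c+s[0]*ax
T=np.array(read_state()['eef_pos'])
nrm=np.array([ax[2]*1,0,0]); h=-ax[:2]/np.linalg.norm(ax[:2]); nrm=np.r_[h*ax[2],np.linalg.norm(ax[:2])]
e=atrow(V.min()); f=e-.01*nrm
print('elev',np.rad2deg(np.arcsin(ax[2])).round(1),'toprow',V.min(),'face end',e.round(4),'foot centre',f.round(4),'rel tcp',(f-T).round(4),'inl',idx.sum(),len(Q),'tcp',T.round(4))
E
python3 snap.py wrist w30; python3 foot.py w29 100 380; python3 foot.py w30 100 380;  python3 plan.py 0.5665 0.2373 0.25 -6.6 0
```

```text
18.1167 [0.5574 0.2424 0.2666] [-1.   0.5 -1. ] 0.01493075456756909
elev 65.5 toprow 146 face end [0.5635 0.2506 0.171 ] foot centre [0.5545 0.2521 0.1669] rel tcp [-0.0029  0.0096 -0.0998] inl 190 234 tcp [0.5574 0.2424 0.2666]
elev 65.3 toprow 146 face end [0.5988 0.236  0.1697] foot centre [0.5898 0.2374 0.1655] rel tcp [ 0.0325 -0.0051 -0.1011] inl 234 234 tcp [0.5574 0.2424 0.2666]
t 18.12 pos [0.5574 0.2424 0.2666] yaw -6.45 tilt [-0.118  -0.0099 -0.993 ] grip 0.0149 n 1 F [-1.   0.5 -1. ] D [ 0.0091 -0.0051 -0.0166]
[{"x": 0.01, "y": 0.004, "z": 0.017, "spin": 0.003, "fingers": 0.0}]
```

Call:
drive_tool(
  targets=[
    {"x": 0.007, "y": 0.005, "z": 0.005, "spin": 0, "fingers": 0.0},
    {"x": 0.003, "y": 0.001, "z": 0.015, "spin": 0, "fingers": 0.0},
    {"x": 0.002, "y": 0, "z": 0.015, "spin": 0, "fingers": 0.0},
    {"x": 0.001, "y": 0, "z": 0.003, "spin": 0, "fingers": 0.0},
    {"x": 0, "y": 0, "z": 0, "spin": 0, "fingers": 0.0},
  ],
)

```text
time_s: 18.53
eef_pos: [0.563, 0.2361, 0.2278]
eef_rot: [[0.988, -0.106, -0.115], [-0.108, -0.994, -0.01], [-0.113, 0.022, -0.993]]
wrist_force: [0.4, 2.2, -0.6]
grip_width: 0.0145
```

```bash
python3 snap.py wrist w31; python3 foot.py w31 100 380; python3 plan.py - - - - 0
```

```text
18.5833 [0.563  0.2361 0.2281] [ 0.4 -0.2 -0.6] 0.014606914598641106
elev 65.2 toprow 146 face end [0.6043 0.2302 0.1311] foot centre [0.5953 0.2316 0.1269] rel tcp [ 0.0323 -0.0045 -0.1012] inl 233 234 tcp [0.563  0.2361 0.2281]
t 18.58 pos [0.563  0.2361 0.2281] yaw -6.23 tilt [-0.1149 -0.0096 -0.9933] grip 0.0146 n 1 F [ 0.4 -0.2 -0.6] D [0. 0. 0.]
[{"x": 0.0, "y": 0.0, "z": -0.0, "spin": -0.0, "fingers": 0.0}]
```

Call:
drive_tool(
  targets=[
    {"x": 0.001, "y": 0, "z": 0.011, "spin": 0, "fingers": 0.0},
    {"x": 0.001, "y": 0, "z": 0.012, "spin": 0, "fingers": 0.0},
    {"x": 0.001, "y": 0, "z": 0.008, "spin": 0, "fingers": 0.0},
  ],
)

```text
time_s: 18.83
eef_pos: [0.563, 0.2363, 0.1998]
eef_rot: [[0.989, -0.105, -0.108], [-0.107, -0.994, -0.008], [-0.107, 0.019, -0.994]]
wrist_force: [-0.4, -0.5, -0.4]
grip_width: 0.0145
```

```bash
python3 plan.py - - - - 0
```

```text
t 18.83 pos [0.563  0.2363 0.1998] yaw -6.16 tilt [-0.1084 -0.0079 -0.9941] grip 0.0145 n 1 F [-0.4 -0.5 -0.4] D [0. 0. 0.]
[{"x": 0.0, "y": 0.0, "z": -0.0, "spin": -0.0, "fingers": 0.0}]
```

Call:
drive_tool(
  targets=[
    {"x": 0.007, "y": 0, "z": 0, "spin": 0, "fingers": 0.0142},
    {"x": 0.007, "y": 0, "z": 0, "spin": 0, "fingers": 0.0142},
    {"x": 0.007, "y": 0, "z": 0.002, "spin": 0, "fingers": 0.0142},
  ],
)

```text
time_s: 19.08
eef_pos: [0.5831, 0.2345, 0.195]
eef_rot: [[0.988, -0.104, -0.112], [-0.106, -0.994, -0.008], [-0.111, 0.02, -0.994]]
wrist_force: [-4.0, 0.8, 1.7]
grip_width: 0.0143
```

```bash
python3 snap.py wrist w32 side s32; python3 foot.py w32 185 300; python3 plan.py - - - - 0
```

```text
19.1833 [0.5832 0.2341 0.1935] [-2.3 -0.4 -2.7] 0.014912828136275534
elev 75.3 toprow 189 face end [0.6022 0.2308 0.1043] foot centre [0.5927 0.2325 0.1018] rel tcp [ 0.0095 -0.0015 -0.0917] inl 111 111 tcp [0.5832 0.2341 0.1935]
t 19.18 pos [0.5832 0.2341 0.1935] yaw -6.15 tilt [-0.1134 -0.0084 -0.9935] grip 0.0149 n 1 F [-2.3 -0.4 -2.7] D [0. 0. 0.]
[{"x": 0.0, "y": 0.0, "z": -0.0, "spin": -0.0, "fingers": 0.0}]
```

Call:
drive_tool(
  targets=[
    {"x": 0.002, "y": 0, "z": 0.008, "spin": 0, "fingers": 0.01},
    {"x": 0.002, "y": 0, "z": 0.009, "spin": 0, "fingers": 0.01},
    {"x": 0.002, "y": 0, "z": 0.009, "spin": 0, "fingers": 0.01},
  ],
)

```text
time_s: 19.43
eef_pos: [0.5865, 0.2337, 0.1672]
eef_rot: [[0.988, -0.105, -0.112], [-0.106, -0.994, -0.007], [-0.111, 0.019, -0.994]]
wrist_force: [-5.0, 1.3, 3.1]
grip_width: 0.0149
```

```bash
python3 snap.py side s33 ; python3 plan.py - - - - 0;python3 -c "
import cv2;a=cv2.imread('pics/s33.png');cv2.imwrite('pics/s33c.png',cv2.resize(a[60:260,200:400],None,fx=3.5,fy=3))"
```

```text
19.4833 [0.5859 0.2334 0.1646] [-3.1  2.  -5. ] 0.014517450248741364
t 19.48 pos [0.5859 0.2334 0.1646] yaw -6.14 tilt [-0.1158 -0.008  -0.9932] grip 0.0145 n 1 F [-3.1  2.  -5. ] D [0. 0. 0.]
[{"x": 0.0, "y": 0.0, "z": -0.0, "spin": -0.0, "fingers": 0.0}]
```

Call:
drive_tool(
  targets=[
    {"x": 0.002, "y": 0, "z": 0.006, "spin": 0, "fingers": 0.01},
    {"x": 0.002, "y": 0, "z": 0.006, "spin": 0, "fingers": 0.01},
  ],
)

```text
time_s: 19.65
eef_pos: [0.5882, 0.2332, 0.1516]
eef_rot: [[0.988, -0.104, -0.116], [-0.106, -0.994, -0.008], [-0.115, 0.02, -0.993]]
wrist_force: [-3.4, -0.8, 20.7]
grip_width: 0.015
```

```bash
python3 plan.py - - - - 0
```

```text
t 19.65 pos [0.5882 0.2332 0.1516] yaw -6.12 tilt [-0.1163 -0.0076 -0.9932] grip 0.015 n 1 F [-3.4 -0.8 20.7] D [0. 0. 0.]
[{"x": 0.0, "y": 0.0, "z": -0.0, "spin": -0.0, "fingers": 0.0}]
```

Call:
drive_tool(
  targets=[
    {"x": 0.004, "y": 0, "z": 0.002, "spin": 0, "fingers": 0.014},
    {"x": 0.003, "y": 0, "z": 0.003, "spin": 0, "fingers": 0.014},
  ],
)

```text
time_s: 19.82
eef_pos: [0.5972, 0.2323, 0.1506]
eef_rot: [[0.989, -0.104, -0.106], [-0.106, -0.994, -0.007], [-0.105, 0.018, -0.994]]
wrist_force: [-1.2, 1.7, 13.1]
grip_width: 0.0146
```

```bash
python3 plan.py - - - - 0;  python3 snap.py side s34 scene c34 wrist w34;python3 -c "
import cv2;a=cv2.imread('pics/s34.png');b=cv2.imread('pics/c34.png');cv2.imwrite('pics/s34c.png',cv2.hconcat([cv2.resize(a[100:220,250:350],None,fx=4,fy=4),cv2.resize(b[150:270,400:500],None,fx=4,fy=4)]))"
```

```text
t 19.82 pos [0.5972 0.2323 0.1506] yaw -6.1 tilt [-0.1059 -0.0071 -0.9944] grip 0.0146 n 1 F [-1.2  1.7 13.1] D [0. 0. 0.]
[{"x": 0.0, "y": 0.0, "z": -0.0, "spin": -0.0, "fingers": 0.0}]
19.9667 [0.5974 0.2326 0.1502] [-1.6  1.5 15.4] 0.014463950184733938
```

```bash
python3 - <<'E'
from h import *
for n in ('w31','w34'):
    p,d,K,R,t=load(n); W=pts(d,K,R,t)
    print(n,[(v,W[v-1:v+2,315:328].reshape(-1,3).mean(0).round(4).tolist()) for v in (355,365,372,378,384,390,400)])
E
```

```text
w31 [(355, [0.5543, 0.237, 0.2407]), (365, [0.5527, 0.2373, 0.244]), (372, [0.5569, 0.237, 0.252]), (378, [0.5502, 0.2376, 0.2475]), (384, [0.5482, 0.2379, 0.2483]), (390, [0.5444, 0.2382, 0.2472]), (400, [0.5386, 0.2388, 0.2461])]
w34 [(355, [0.5889, 0.2335, 0.1631]), (365, [0.5881, 0.2336, 0.1674]), (372, [0.5877, 0.2337, 0.1704]), (378, [0.5869, 0.2338, 0.1724]), (384, [0.586, 0.234, 0.1742]), (390, [0.5867, 0.234, 0.1776]), (400, [0.5794, 0.2347, 0.1746])]
```

Call:
drive_tool(
  targets=[
    {"x": 0, "y": 0, "z": -0.001, "spin": 0, "fingers": 0.02},
    {"x": 0, "y": 0, "z": 0, "spin": 0, "fingers": 0.035},
    {"x": 0, "y": 0, "z": 0, "spin": 0, "fingers": 0.045},
    {"x": 0.001, "y": 0, "z": -0.015, "spin": 0, "fingers": 0.045},
  ],
)

```text
time_s: 20.3
eef_pos: [0.6019, 0.2319, 0.1638]
eef_rot: [[0.989, -0.105, -0.1], [-0.106, -0.994, -0.007], [-0.099, 0.018, -0.995]]
wrist_force: [0.1, 0.1, 1.4]
grip_width: 0.0449
```

```bash
python3 plan.py - - - - 0;  python3 snap.py side s35 wrist w35;python3 -c "
import cv2;a=cv2.imread('pics/s35.png');cv2.imwrite('pics/s35c.png',cv2.resize(a[80:220,230:370],None,fx=4,fy=4))"
```

```text
t 20.3 pos [0.6019 0.2319 0.1638] yaw -6.13 tilt [-0.1004 -0.0069 -0.9949] grip 0.0449 n 1 F [0.1 0.1 1.4] D [0. 0. 0.]
[{"x": 0.0, "y": 0.0, "z": -0.0, "spin": -0.0, "fingers": 0.0}]
20.4 [0.6039 0.2321 0.168 ] [0.3 0.3 0.8] 0.04491047705835174
```

Call:
drive_tool(
  targets=[
    {"x": 0, "y": 0, "z": -0.03, "spin": 0, "fingers": 0.045},
    {"x": 0, "y": 0, "z": -0.035, "spin": 0, "fingers": 0.045},
    {"x": 0, "y": 0, "z": -0.035, "spin": 0, "fingers": 0.045},
    {"x": 0, "y": 0, "z": -0.025, "spin": 0, "fingers": 0.045},
    {"x": 0, "y": 0, "z": 0, "spin": 0, "fingers": 0.045},
  ],
)

```text
time_s: 20.82
eef_pos: [0.6157, 0.2323, 0.2918]
eef_rot: [[0.99, -0.106, -0.097], [-0.107, -0.994, -0.007], [-0.096, 0.018, -0.995]]
wrist_force: [-0.7, -0.1, 0.3]
grip_width: 0.0451
```

```bash
python3 plan.py 0.4808 -0.28 0.29 46.3 0.08;  python3 snap.py side s36 scene c36;python3 -c "
import cv2;a=cv2.imread('pics/s36.png');b=cv2.imread('pics/c36.png');cv2.imwrite('pics/s36c.png',cv2.hconcat([cv2.resize(a[120:240,220:320],None,fx=4,fy=4),cv2.resize(b[190:310,400:500],None,fx=4,fy=4)]))"
```

```text
t 20.82 pos [0.6157 0.2323 0.2918] yaw -6.17 tilt [-0.0971 -0.0073 -0.9952] grip 0.0451 n 14 F [-0.7 -0.1  0.3] D [-0.1349 -0.5123 -0.0018]
[{"x": -0.006, "y": 0.037, "z": 0.0, "spin": -0.065, "fingers": 0.08}, {"x": -0.008, "y": 0.037, "z": 0.0, "spin": -0.065, "fingers": 0.08}, {"x": -0.01, "y": 0.036, "z": 0.0, "spin": -0.065, "fingers": 0.08}, {"x": -0.013, "y": 0.036, "z": 0.0, "spin": -0.065, "fingers": 0.08}, {"x": -0.015, "y": 0.035, "z": 0.0, "spin": -0.065, "fingers": 0.08}, {"x": -0.017, "y": 0.034, "z": 0.0, "spin": -0.065, "fingers": 0.08}, {"x": -0.02, "y": 0.032, "z": 0.0, "spin": -0.065, "fingers": 0.08}, {"x": -0.022, "y": 0.031, "z": 0.0, "spin": -0.065, "fingers": 0.08}, {"x": -0.024, "y": 0.03, "z": 0.0, "spin": -0.065, "fingers": 0.08}, {"x": -0.025, "y": 0.028, "z": 0.0, "spin": -0.065, "fingers": 0.08}, {"x": -0.027, "y": 0.026, "z": 0.0, "spin": -0.065, "fingers": 0.08}, {"x": -0.029, "y": 0.024, "z": 0.0, "spin": -0.065, "fingers": 0.08}, {"x": -0.03, "y": 0.022, "z": 0.0, "spin": -0.065, "fingers": 0.08}, {"x": -0.032, "y": 0.02, "z": 0.0, "spin": -0.065, "fingers": 0.08}]
20.9167 [0.6147 0.2322 0.2871] [ 0.3 -0.2 -0.6] 0.044619669976723626
```

```bash
cat > plan2.py <<'E'
import sys, json, numpy as np
from plant import read_state
from scipy.spatial.transform import Rotation as Ro
# plan2.py x y z yawdeg fingers n ; waypoint world, straight line, using actual tilted tool frame
s=read_state(); R=np.array(s['eef_rot']); p=np.array(s['eef_pos'])
a=[None if v=='-' else float(v) for v in sys.argv[1:]]
T=np.array([p[i] if a[i] is None else a[i] for i in range(3)]); D=T-p
y0=np.arctan2(R[1,0],R[0,0]); dy=0 if a[3] is None else (np.deg2rad(a[3])-y0+np.pi)%(2*np.pi)-np.pi
n=int(a[5]) if len(a)>5 else max(1,int(np.ceil(max(np.linalg.norm(D)/.038,abs(dy)/.12))))
print('t',round(s['time_s'],2),'pos',p.round(4),'yaw',np.rad2deg(y0).round(1),'tz',R[:,2].round(3),'w',round(s['grip_width'],4),'F',np.round(s['wrist_force'],1),'D',D.round(4),'n',n)
rows=[]
for i in range(n):
    Ri=R@Ro.from_euler('z',-dy*i/n).as_matrix(); d=Ri.T@(D/n)
    rows.append(dict(x=round(d[0],3),y=round(d[1],3),z=round(d[2],3),spin=round(-dy/n,3),fingers=a[4]))
print(json.dumps(rows))
E
python3 plan2.py 0.4808 -0.286 0.24 46.3 0.08 15
```

```text
t 20.92 pos [0.6147 0.2322 0.2871] yaw -6.2 tz [-0.104 -0.008 -0.995] w 0.0446 F [ 0.3 -0.2 -0.6] D [-0.1339 -0.5182 -0.0471] n 15
[{"x": -0.005, "y": 0.035, "z": 0.004, "spin": -0.061, "fingers": 0.08}, {"x": -0.007, "y": 0.035, "z": 0.004, "spin": -0.061, "fingers": 0.08}, {"x": -0.009, "y": 0.034, "z": 0.004, "spin": -0.061, "fingers": 0.08}, {"x": -0.011, "y": 0.034, "z": 0.004, "spin": -0.061, "fingers": 0.08}, {"x": -0.013, "y": 0.033, "z": 0.004, "spin": -0.061, "fingers": 0.08}, {"x": -0.015, "y": 0.032, "z": 0.004, "spin": -0.061, "fingers": 0.08}, {"x": -0.017, "y": 0.031, "z": 0.004, "spin": -0.061, "fingers": 0.08}, {"x": -0.019, "y": 0.03, "z": 0.004, "spin": -0.061, "fingers": 0.08}, {"x": -0.021, "y": 0.029, "z": 0.004, "spin": -0.061, "fingers": 0.08}, {"x": -0.022, "y": 0.028, "z": 0.004, "spin": -0.061, "fingers": 0.08}, {"x": -0.024, "y": 0.026, "z": 0.004, "spin": -0.061, "fingers": 0.08}, {"x": -0.026, "y": 0.025, "z": 0.004, "spin": -0.061, "fingers": 0.08}, {"x": -0.027, "y": 0.023, "z": 0.004, "spin": -0.061, "fingers": 0.08}, {"x": -0.028, "y": 0.021, "z": 0.004, "spin": -0.061, "fingers": 0.08}, {"x": -0.03, "y": 0.019, "z": 0.004, "spin": -0.061, "fingers": 0.08}]
```

Call:
drive_tool(
  targets=[
    {"x": -0.005, "y": 0.035, "z": 0.001, "spin": -0.061, "fingers": 0.08},
    {"x": -0.007, "y": 0.035, "z": 0.001, "spin": -0.061, "fingers": 0.08},
    {"x": -0.009, "y": 0.034, "z": 0.001, "spin": -0.061, "fingers": 0.08},
    {"x": -0.011, "y": 0.034, "z": 0.001, "spin": -0.061, "fingers": 0.08},
    {"x": -0.013, "y": 0.033, "z": 0.001, "spin": -0.061, "fingers": 0.08},
    {"x": -0.015, "y": 0.032, "z": 0.002, "spin": -0.061, "fingers": 0.08},
    {"x": -0.017, "y": 0.031, "z": 0.008, "spin": -0.061, "fingers": 0.08},
    {"x": -0.019, "y": 0.03, "z": 0.014, "spin": -0.061, "fingers": 0.08},
    {"x": -0.021, "y": 0.029, "z": 0.016, "spin": -0.061, "fingers": 0.08},
    {"x": -0.022, "y": 0.028, "z": 0.016, "spin": -0.061, "fingers": 0.08},
    {"x": -0.024, "y": 0.026, "z": 0.016, "spin": -0.061, "fingers": 0.08},
    {"x": -0.026, "y": 0.025, "z": 0.016, "spin": -0.061, "fingers": 0.08},
    {"x": -0.025, "y": 0.022, "z": 0.016, "spin": -0.061, "fingers": 0.08},
    {"x": -0.022, "y": 0.018, "z": 0.014, "spin": -0.061, "fingers": 0.08},
    {"x": -0.012, "y": 0.008, "z": 0.008, "spin": -0.05, "fingers": 0.08},
    {"x": 0, "y": 0, "z": 0, "spin": 0, "fingers": 0.08},
  ],
)

```text
time_s: 22.25
eef_pos: [0.471, -0.2746, 0.1335]
eef_rot: [[0.653, 0.744, -0.144], [0.752, -0.659, 0.005], [-0.091, -0.112, -0.99]]
wrist_force: [-1.2, 0.1, -0.7]
grip_width: 0.0799
```

```bash
python3 snap.py wrist w37; python3 plan2.py 0.4808 -0.286 0.06 46.3 0.075
```

```text
22.3 [ 0.4714 -0.2735  0.134 ] [ 0.6 -0.2 -1.3] 0.07989788975098185
t 22.3 pos [ 0.4714 -0.2735  0.134 ] yaw 49.0 tz [-0.144  0.005 -0.99 ] w 0.0799 F [ 0.6 -0.2 -1.3] D [ 0.0094 -0.0125 -0.074 ] n 2
[{"x": 0.002, "y": 0.012, "z": 0.036, "spin": 0.023, "fingers": 0.075}, {"x": 0.002, "y": 0.012, "z": 0.036, "spin": 0.023, "fingers": 0.075}]
```

```bash
python3 - <<'E'
from h import *
p,d,K,R,t=load('w37'); W=pts(d,K,R,t)
b=ray([(321,211),(407,211),(364,171),(364,251)],.014,K,R,t); print(b.round(4).tolist(),b.mean(0).round(4),np.linalg.norm(b[0]-b[1]),np.linalg.norm(b[2]-b[3]))
h=ray([(363,5),(397,5),(354,150),(383,150)],.02,K,R,t); a=(h[0]+h[1])/2-(h[2]+h[3])/2; print('handle yaw',np.rad2deg(np.arctan2(a[1],a[0])), ((h[2]+h[3])/2).round(4))
for n,(u,v) in dict(rimL=(324,211),rimR=(403,211),rimB=(364,248),box=(200,245),boxc=(222,250),boxl=(60,165)).items(): print(n,W[v-1:v+2,u-1:u+2].reshape(-1,3).mean(0).round(4))
E
```

```text
[[0.4595, -0.2678, 0.014], [0.5014, -0.302, 0.014], [0.497, -0.2651, 0.014], [0.4631, -0.3066, 0.014]] [ 0.4803 -0.2854  0.014 ] 0.054052381557560716 0.05366462315401067
handle yaw 46.43136465079881 [ 0.508 -0.256  0.02 ]
rimL [ 0.4607 -0.2692  0.0131]
rimR [ 0.4994 -0.3006  0.0133]
rimB [ 0.4641 -0.3054  0.0128]
box [ 0.3822 -0.2331  0.0199]
boxc [ 0.3846 -0.2464  0.0085]
boxl [ 0.3625 -0.1409  0.0346]
```

```bash
python3 plan2.py 0.479 -0.2858 0.035 46.4 0.07 5
```

```text
t 22.3 pos [ 0.4714 -0.2735  0.134 ] yaw 49.0 tz [-0.144  0.005 -0.99 ] w 0.0799 F [ 0.6 -0.2 -1.3] D [ 0.0076 -0.0123 -0.099 ] n 5
[{"x": 0.001, "y": 0.005, "z": 0.019, "spin": 0.009, "fingers": 0.07}, {"x": 0.001, "y": 0.005, "z": 0.019, "spin": 0.009, "fingers": 0.07}, {"x": 0.001, "y": 0.005, "z": 0.019, "spin": 0.009, "fingers": 0.07}, {"x": 0.001, "y": 0.005, "z": 0.019, "spin": 0.009, "fingers": 0.07}, {"x": 0.001, "y": 0.005, "z": 0.019, "spin": 0.009, "fingers": 0.07}]
```

Call:
drive_tool(
  targets=[
    {"x": 0.001, "y": 0.005, "z": 0.019, "spin": 0.009, "fingers": 0.07},
    {"x": 0.001, "y": 0.005, "z": 0.019, "spin": 0.009, "fingers": 0.07},
    {"x": 0.001, "y": 0.005, "z": 0.019, "spin": 0.009, "fingers": 0.07},
    {"x": 0.001, "y": 0.005, "z": 0.019, "spin": 0.009, "fingers": 0.07},
    {"x": 0, "y": 0.002, "z": 0.008, "spin": 0.005, "fingers": 0.07},
    {"x": 0, "y": 0, "z": 0, "spin": 0, "fingers": 0.07},
  ],
)

```text
time_s: 22.8
eef_pos: [0.4789, -0.2779, 0.0437]
eef_rot: [[0.687, 0.712, -0.145], [0.72, -0.694, 0.007], [-0.096, -0.109, -0.989]]
wrist_force: [-0.4, 1.3, 0.8]
grip_width: 0.0696
```

```bash
python3 plan2.py 0.479 -0.2858 0.004 46.4 0.068 3; python3 snap.py wrist w38
```

```text
t 22.8 pos [ 0.4789 -0.2779  0.0437] yaw 46.3 tz [-0.145  0.007 -0.989] w 0.0696 F [-0.4  1.3  0.8] D [ 0.0001 -0.0079 -0.0397] n 3
[{"x": -0.001, "y": 0.003, "z": 0.013, "spin": -0.0, "fingers": 0.068}, {"x": -0.001, "y": 0.003, "z": 0.013, "spin": -0.0, "fingers": 0.068}, {"x": -0.001, "y": 0.003, "z": 0.013, "spin": -0.0, "fingers": 0.068}]
22.85 [ 0.4791 -0.2779  0.0444] [-0.9  1.3  0.2] 0.07033370838421986
```

Call:
drive_tool(
  targets=[
    {"x": -0.002, "y": 0.004, "z": 0.013, "spin": 0, "fingers": 0.068},
    {"x": -0.002, "y": 0.004, "z": 0.012, "spin": 0, "fingers": 0.066},
    {"x": -0.001, "y": 0.002, "z": 0.008, "spin": 0, "fingers": 0.066},
    {"x": 0, "y": 0, "z": 0.002, "spin": 0, "fingers": 0.066},
    {"x": 0, "y": 0, "z": 0, "spin": 0, "fingers": 0.066},
  ],
)

```text
time_s: 23.27
eef_pos: [0.479, -0.289, 0.0087]
eef_rot: [[0.687, 0.713, -0.141], [0.721, -0.693, 0.003], [-0.095, -0.104, -0.99]]
wrist_force: [0.7, 0.4, 0.4]
grip_width: 0.0657
```

```bash
python3 plan2.py 0.479 -0.2858 0.004 46.4 0.066 1; python3 snap.py wrist w39
```

```text
t 23.27 pos [ 0.479  -0.289   0.0087] yaw 46.4 tz [-0.141  0.003 -0.99 ] w 0.0657 F [0.7 0.4 0.4] D [-0.      0.0032 -0.0047] n 1
[{"x": 0.003, "y": -0.002, "z": 0.005, "spin": -0.0, "fingers": 0.066}]
23.3167 [ 0.4791 -0.289   0.0089] [-0.4  0.6  1.1] 0.06589906551480913
```

Call:
drive_tool(
  targets=[
    {"x": 0.002, "y": -0.002, "z": 0.004, "spin": 0, "fingers": 0.066},
    {"x": 0.001, "y": 0, "z": 0.001, "spin": 0, "fingers": 0.062},
    {"x": 0, "y": 0, "z": 0, "spin": 0, "fingers": 0.05},
    {"x": 0, "y": 0, "z": 0, "spin": 0, "fingers": 0.04},
    {"x": 0, "y": 0, "z": 0, "spin": 0, "fingers": 0.04},
  ],
)

```text
time_s: 23.73
eef_pos: [0.4803, -0.2859, 0.0068]
eef_rot: [[0.687, 0.714, -0.137], [0.721, -0.693, -0.0], [-0.096, -0.099, -0.991]]
wrist_force: [-0.2, 0.5, -0.5]
grip_width: 0.0399
```

```bash
python3 plan2.py 0.479 -0.2858 0.004 46.4 0.066 1; python3 snap.py wrist w40
```

```text
t 23.73 pos [ 0.4803 -0.2859  0.0068] yaw 46.4 tz [-0.137 -0.    -0.991] w 0.0399 F [-0.2  0.5 -0.5] D [-0.0013  0.0001 -0.0028] n 1
[{"x": -0.001, "y": -0.001, "z": 0.003, "spin": -0.0, "fingers": 0.066}]
23.7833 [ 0.4804 -0.286   0.0069] [0.2 1.  0.4] 0.039981016803608334
```

Call:
drive_tool(
  targets=[
    {"x": 0, "y": 0, "z": -0.015, "spin": 0, "fingers": 0.04},
    {"x": 0, "y": 0, "z": -0.01, "spin": 0, "fingers": 0.068},
    {"x": 0, "y": 0, "z": 0, "spin": 0, "fingers": 0.068},
    {"x": 0, "y": 0, "z": 0, "spin": 0, "fingers": 0.068},
  ],
)

```text
time_s: 24.12
eef_pos: [0.4839, -0.2856, 0.0325]
eef_rot: [[0.687, 0.714, -0.137], [0.721, -0.693, -0.0], [-0.095, -0.099, -0.991]]
wrist_force: [0.4, 0.1, -0.2]
grip_width: 0.0676
```

```bash
python3 snap.py wrist w41; python3 plan2.py - - - - 0
```

```text
24.1667 [ 0.4839 -0.2857  0.0324] [ 1.1 -0.2  0.1] 0.06827299504188346
t 24.17 pos [ 0.4839 -0.2857  0.0324] yaw 46.4 tz [-0.137 -0.    -0.991] w 0.0683 F [ 1.1 -0.2  0.1] D [0. 0. 0.] n 1
[{"x": 0.0, "y": 0.0, "z": 0.0, "spin": 0.0, "fingers": 0.0}]
```

```bash
python3 - <<'E'
from h import *
p,d,K,R,t=load('w41')
b=ray([(204,278),(329,278),(266,223),(266,336)],.0135,K,R,t); print(b.round(4).tolist(),b.mean(0).round(4),np.linalg.norm(b[0]-b[1]),np.linalg.norm(b[2]-b[3]), ((b[0]+b[1])/2).round(4),((b[2]+b[3])/2).round(4))
h=ray([(276,5),(328,5),(254,185),(300,185)],.02,K,R,t); a=(h[0]+h[1])/2-(h[2]+h[3])/2; print('handle yaw',np.rad2deg(np.arctan2(a[1],a[0])), ((h[2]+h[3])/2).round(4))
E
python3 plan2.py 0.4714 -0.280 0.01 42 0.068 4
```

```text
[[0.4481, -0.2484, 0.0135], [0.4884, -0.2835, 0.0135], [0.4866, -0.2492, 0.0135], [0.4468, -0.2862, 0.0135]] [ 0.4675 -0.2668  0.0135] 0.053411496298611076 0.05434468231019533 [ 0.4682 -0.2659  0.0135] [ 0.4667 -0.2677  0.0135]
handle yaw 35.84314334900556 [ 0.5035 -0.241   0.02  ]
t 24.17 pos [ 0.4839 -0.2857  0.0324] yaw 46.4 tz [-0.137 -0.    -0.991] w 0.0683 F [ 1.1 -0.2  0.1] D [-0.0125  0.0057 -0.0224] n 4
[{"x": -0.001, "y": -0.003, "z": 0.006, "spin": 0.019, "fingers": 0.068}, {"x": -0.001, "y": -0.003, "z": 0.006, "spin": 0.019, "fingers": 0.068}, {"x": -0.001, "y": -0.003, "z": 0.006, "spin": 0.019, "fingers": 0.068}, {"x": -0.001, "y": -0.003, "z": 0.006, "spin": 0.019, "fingers": 0.068}]
```

```bash
python3 plan2.py 0.4658 -0.2668 0.02 35.8 0.068 3
```

```text
t 24.17 pos [ 0.4839 -0.2857  0.0324] yaw 46.4 tz [-0.137 -0.    -0.991] w 0.0683 F [ 1.1 -0.2  0.1] D [-0.0181  0.0189 -0.0124] n 3
[{"x": 0.001, "y": -0.008, "z": 0.005, "spin": 0.062, "fingers": 0.068}, {"x": 0.0, "y": -0.008, "z": 0.005, "spin": 0.062, "fingers": 0.068}, {"x": -0.0, "y": -0.008, "z": 0.005, "spin": 0.062, "fingers": 0.068}]
```

Call:
drive_tool(
  targets=[
    {"x": 0.001, "y": -0.008, "z": 0.001, "spin": 0.062, "fingers": 0.068},
    {"x": 0, "y": -0.008, "z": 0.003, "spin": 0.062, "fingers": 0.068},
    {"x": 0, "y": -0.007, "z": 0.005, "spin": 0.062, "fingers": 0.068},
    {"x": 0, "y": 0, "z": 0, "spin": 0, "fingers": 0.068},
  ],
)

```text
time_s: 24.5
eef_pos: [0.4666, -0.2671, 0.0233]
eef_rot: [[0.811, 0.568, -0.139], [0.574, -0.819, 0.001], [-0.113, -0.081, -0.99]]
wrist_force: [-0.2, -0.2, -0.5]
grip_width: 0.0678
```

```bash
python3 plan2.py 0.4655 -0.2668 0.0 35.8 0.066 2; python3 snap.py wrist w42
```

```text
t 24.5 pos [ 0.4666 -0.2671  0.0233] yaw 35.3 tz [-0.139  0.001 -0.99 ] w 0.0678 F [-0.2 -0.2 -0.5] D [-0.0011  0.0003 -0.0233] n 2
[{"x": 0.001, "y": 0.0, "z": 0.012, "spin": -0.005, "fingers": 0.066}, {"x": 0.001, "y": 0.001, "z": 0.012, "spin": -0.005, "fingers": 0.066}]
24.55 [ 0.4672 -0.2678  0.0238] [-0.  -0.1 -0.9] 0.06799454803426569
```

Call:
drive_tool(
  targets=[
    {"x": 0.001, "y": 0, "z": 0.012, "spin": 0, "fingers": 0.066},
    {"x": 0.001, "y": 0, "z": 0.01, "spin": 0, "fingers": 0.065},
    {"x": 0.001, "y": 0, "z": 0.005, "spin": 0, "fingers": 0.064},
    {"x": 0, "y": 0, "z": 0.002, "spin": 0, "fingers": 0.063},
  ],
)

```text
time_s: 24.88
eef_pos: [0.4677, -0.2685, -0.0034]
eef_rot: [[0.806, 0.576, -0.135], [0.581, -0.814, -0.004], [-0.112, -0.075, -0.991]]
wrist_force: [-10.8, 11.5, 46.3]
grip_width: 0.0633
```

```bash
python3 plan2.py 0.4655 -0.2668 -0.004 35.8 0.066 1
```

```text
t 24.88 pos [ 0.4677 -0.2685 -0.0034] yaw 35.8 tz [-0.135 -0.004 -0.991] w 0.0633 F [-10.8  11.5  46.3] D [-0.0022  0.0017 -0.0006] n 1
[{"x": -0.001, "y": -0.003, "z": 0.001, "spin": -0.0, "fingers": 0.066}]
```

Call:
drive_tool(
  targets=[
    {"x": 0, "y": -0.002, "z": -0.003, "spin": 0, "fingers": 0.058},
    {"x": 0, "y": 0, "z": 0, "spin": 0, "fingers": 0.05},
    {"x": 0, "y": 0, "z": 0, "spin": 0, "fingers": 0.045},
    {"x": 0, "y": 0, "z": 0, "spin": 0, "fingers": 0.045},
  ],
)

```text
time_s: 25.22
eef_pos: [0.4685, -0.2681, 0.0028]
eef_rot: [[0.804, 0.58, -0.133], [0.584, -0.812, -0.006], [-0.111, -0.073, -0.991]]
wrist_force: [-0.3, -0.1, -1.0]
grip_width: 0.0498
```

```bash
python3 plan2.py - - - - 0; python3 snap.py wrist w43
```

```text
t 25.22 pos [ 0.4685 -0.2681  0.0028] yaw 36.0 tz [-0.133 -0.006 -0.991] w 0.0498 F [-0.3 -0.1 -1. ] D [0. 0. 0.] n 1
[{"x": 0.0, "y": 0.0, "z": 0.0, "spin": 0.0, "fingers": 0.0}]
25.2667 [ 0.4685 -0.2681  0.0027] [-0.4  0.6  3.4] 0.04918714435221551
```

Call:
drive_tool(
  targets=[
    {"x": 0, "y": 0, "z": 0.001, "spin": 0, "fingers": 0.03},
    {"x": 0, "y": 0, "z": 0, "spin": 0, "fingers": 0.03},
    {"x": 0, "y": 0, "z": -0.01, "spin": 0, "fingers": 0.03},
    {"x": 0, "y": 0, "z": -0.015, "spin": 0, "fingers": 0.03},
    {"x": 0, "y": 0, "z": -0.015, "spin": 0, "fingers": 0.03},
    {"x": 0, "y": 0, "z": 0, "spin": 0, "fingers": 0.03},
  ],
)

```text
time_s: 25.77
eef_pos: [0.474, -0.2679, 0.0432]
eef_rot: [[0.803, 0.581, -0.136], [0.586, -0.81, -0.004], [-0.112, -0.076, -0.991]]
wrist_force: [0.7, -0.1, -0.8]
grip_width: 0.0499
```

```bash
python3 plan2.py - - - - 0; python3 snap.py wrist w44 side s44; python3 axis.py w44 250 0 380 245
```

```text
t 25.77 pos [ 0.474  -0.2679  0.0432] yaw 36.1 tz [-0.136 -0.004 -0.991] w 0.0499 F [ 0.7 -0.1 -0.8] D [0. 0. 0.] n 1
[{"x": 0.0, "y": 0.0, "z": 0.0, "spin": 0.0, "fingers": 0.0}]
25.8667 [ 0.4727 -0.2671  0.0408] [ 0.3  0.4 -1.7] 0.04965115450749594
n 14815 centre [ 0.533  -0.2241  0.0564] axis [-0.7897 -0.612   0.0425] elev 2.4 yaw -142.2
end -0.0288 [ 0.5557 -0.2065  0.0552] zmin/max 0.0449 0.0583
end 0.0354 [ 0.505  -0.2458  0.0579] zmin/max 0.0507 0.0602
```

Call:
drive_tool(
  targets=[
    {"x": 0, "y": 0, "z": 0, "spin": 0, "fingers": 0.048},
    {"x": 0, "y": 0, "z": 0, "spin": 0, "fingers": 0.049},
    {"x": 0, "y": 0, "z": 0, "spin": 0, "fingers": 0.0494},
  ],
)

```text
time_s: 26.12
eef_pos: [0.4716, -0.2665, 0.0384]
eef_rot: [[0.802, 0.58, -0.141], [0.586, -0.81, 0.001], [-0.114, -0.084, -0.99]]
wrist_force: [-0.4, 0.1, -1.4]
grip_width: 0.0494
```

```bash
python3 plan2.py - - - - 0; python3 snap.py wrist w45; python3 axis.py w45 250 0 380 235
```

```text
t 26.12 pos [ 0.4716 -0.2665  0.0384] yaw 36.2 tz [-0.141  0.001 -0.99 ] w 0.0494 F [-0.4  0.1 -1.4] D [0. 0. 0.] n 1
[{"x": 0.0, "y": 0.0, "z": 0.0, "spin": 0.0, "fingers": 0.0}]
26.1667 [ 0.4716 -0.2664  0.0384] [-0.4 -0.2 -2.4] 0.04982680531033985
n 14519 centre [ 0.5309 -0.2225  0.0505] axis [-0.7885 -0.6121  0.0591] elev 3.4 yaw -142.2
end -0.0286 [ 0.5535 -0.205   0.0488] zmin/max 0.0391 0.0519
end 0.0346 [ 0.5036 -0.2437  0.0525] zmin/max 0.0454 0.0547
```

Call:
drive_tool(
  targets=[
    {"x": 0, "y": 0, "z": 0, "spin": 0, "fingers": 0.0497},
    {"x": 0, "y": 0, "z": 0, "spin": 0, "fingers": 0.0499},
  ],
)

```text
time_s: 26.33
eef_pos: [0.4712, -0.2663, 0.0376]
eef_rot: [[0.802, 0.58, -0.143], [0.586, -0.81, 0.002], [-0.115, -0.085, -0.99]]
wrist_force: [0.5, 0.4, -0.2]
grip_width: 0.0498
```

```bash
python3 plan2.py - - - - 0; python3 snap.py wrist w46; python3 axis.py w46 250 0 380 235
```

```text
t 26.33 pos [ 0.4712 -0.2663  0.0376] yaw 36.2 tz [-0.143  0.002 -0.99 ] w 0.0498 F [ 0.5  0.4 -0.2] D [0. 0. 0.] n 1
[{"x": 0.0, "y": 0.0, "z": 0.0, "spin": 0.0, "fingers": 0.0}]
26.3833 [ 0.4712 -0.2663  0.0377] [-0.1  0.5 -0.8] 0.050596284793381116
n 14418 centre [ 0.5305 -0.2224  0.049 ] axis [-0.7881 -0.6116  0.0699] elev 4.0 yaw -142.2
end -0.0288 [ 0.5532 -0.2048  0.047 ] zmin/max 0.0374 0.05
end 0.0347 [ 0.5032 -0.2436  0.0514] zmin/max 0.0449 0.0531
```

Call:
drive_tool(
  targets=[
    {"x": 0, "y": 0, "z": 0, "spin": 0, "fingers": 0.0502},
    {"x": 0, "y": 0, "z": 0, "spin": 0, "fingers": 0.0502},
  ],
)

```text
time_s: 26.55
eef_pos: [0.4712, -0.2663, 0.0375]
eef_rot: [[0.802, 0.58, -0.143], [0.586, -0.81, 0.002], [-0.115, -0.085, -0.99]]
wrist_force: [0.5, -0.3, -0.2]
grip_width: 0.0503
```

```bash
python3 plan2.py - - - - 0; python3 snap.py wrist w47; python3 axis.py w47 250 0 380 235
```

```text
t 26.55 pos [ 0.4712 -0.2663  0.0375] yaw 36.2 tz [-0.143  0.002 -0.99 ] w 0.0503 F [ 0.5 -0.3 -0.2] D [0. 0. 0.] n 1
[{"x": 0.0, "y": 0.0, "z": 0.0, "spin": 0.0, "fingers": 0.0}]
26.6 [ 0.4712 -0.2663  0.0376] [-0.6  0.1 -1. ] 0.0503895243713534
n 14358 centre [ 0.5304 -0.2224  0.0483] axis [-0.7878 -0.611   0.0773] elev 4.4 yaw -142.2
end -0.029 [ 0.5532 -0.2047  0.0461] zmin/max 0.0371 0.0494
end 0.0348 [ 0.503  -0.2437  0.051 ] zmin/max 0.0452 0.0531
```

Call:
drive_tool(
  targets=[
    {"x": 0, "y": 0, "z": 0, "spin": 0, "fingers": 0.0506},
    {"x": 0, "y": 0, "z": 0, "spin": 0, "fingers": 0.051},
  ],
)

```text
time_s: 26.77
eef_pos: [0.4712, -0.2663, 0.0376]
eef_rot: [[0.802, 0.58, -0.143], [0.586, -0.81, 0.002], [-0.115, -0.085, -0.99]]
wrist_force: [-0.5, -0.9, -0.6]
grip_width: 0.0513
```

```bash
python3 snap.py wrist w48; python3 axis.py w48 250 0 380 235
```

```text
26.8167 [ 0.4713 -0.2663  0.0376] [ 0.5 -0.2 -0.5] 0.051041159014152765
n 14104 centre [ 0.5302 -0.2226  0.0464] axis [-0.7852 -0.61    0.1064] elev 6.1 yaw -142.2
end -0.0296 [ 0.5534 -0.2046  0.0433] zmin/max 0.0367 0.0468
end 0.035 [ 0.5027 -0.244   0.0502] zmin/max 0.0441 0.0522
```

```bash
python3 plan2.py 0.40 0.08 0.23 -6.6 0.03 14
```

```text
t 26.82 pos [ 0.4713 -0.2663  0.0376] yaw 36.2 tz [-0.143  0.002 -0.99 ] w 0.051 F [ 0.5 -0.2 -0.5] D [-0.0713  0.3463  0.1924] n 14
[{"x": 0.009, "y": -0.024, "z": -0.013, "spin": 0.053, "fingers": 0.03}, {"x": 0.008, "y": -0.025, "z": -0.013, "spin": 0.053, "fingers": 0.03}, {"x": 0.006, "y": -0.025, "z": -0.013, "spin": 0.053, "fingers": 0.03}, {"x": 0.005, "y": -0.025, "z": -0.013, "spin": 0.053, "fingers": 0.03}, {"x": 0.004, "y": -0.025, "z": -0.013, "spin": 0.053, "fingers": 0.03}, {"x": 0.002, "y": -0.026, "z": -0.013, "spin": 0.053, "fingers": 0.03}, {"x": 0.001, "y": -0.026, "z": -0.013, "spin": 0.053, "fingers": 0.03}, {"x": -0.001, "y": -0.026, "z": -0.013, "spin": 0.053, "fingers": 0.03}, {"x": -0.002, "y": -0.026, "z": -0.013, "spin": 0.053, "fingers": 0.03}, {"x": -0.003, "y": -0.026, "z": -0.013, "spin": 0.053, "fingers": 0.03}, {"x": -0.005, "y": -0.025, "z": -0.013, "spin": 0.053, "fingers": 0.03}, {"x": -0.006, "y": -0.025, "z": -0.013, "spin": 0.053, "fingers": 0.03}, {"x": -0.007, "y": -0.025, "z": -0.013, "spin": 0.053, "fingers": 0.03}, {"x": -0.009, "y": -0.024, "z": -0.013, "spin": 0.053, "fingers": 0.03}]
```

Call:
drive_tool(
  targets=[
    {"x": 0, "y": 0, "z": 0, "spin": 0, "fingers": 0.03},
    {"x": 0, "y": 0, "z": -0.02, "spin": 0, "fingers": 0.03},
    {"x": 0, "y": 0, "z": -0.025, "spin": 0, "fingers": 0.03},
    {"x": 0.009, "y": -0.024, "z": -0.015, "spin": 0.053, "fingers": 0.03},
    {"x": 0.008, "y": -0.025, "z": -0.013, "spin": 0.053, "fingers": 0.03},
    {"x": 0.006, "y": -0.025, "z": -0.013, "spin": 0.053, "fingers": 0.03},
    {"x": 0.005, "y": -0.025, "z": -0.013, "spin": 0.053, "fingers": 0.03},
    {"x": 0.004, "y": -0.025, "z": -0.013, "spin": 0.053, "fingers": 0.03},
    {"x": 0.002, "y": -0.026, "z": -0.013, "spin": 0.053, "fingers": 0.03},
    {"x": 0.001, "y": -0.026, "z": -0.013, "spin": 0.053, "fingers": 0.03},
    {"x": -0.001, "y": -0.026, "z": -0.013, "spin": 0.053, "fingers": 0.03},
    {"x": -0.002, "y": -0.026, "z": -0.013, "spin": 0.053, "fingers": 0.03},
    {"x": -0.003, "y": -0.026, "z": -0.01, "spin": 0.053, "fingers": 0.03},
    {"x": -0.005, "y": -0.025, "z": -0.01, "spin": 0.053, "fingers": 0.03},
    {"x": -0.006, "y": -0.025, "z": -0.01, "spin": 0.053, "fingers": 0.03},
    {"x": -0.006, "y": -0.02, "z": -0.005, "spin": 0.053, "fingers": 0.03},
    {"x": -0.004, "y": -0.012, "z": 0, "spin": 0.053, "fingers": 0.03},
    {"x": 0, "y": 0, "z": 0, "spin": 0, "fingers": 0.03},
  ],
)

```text
time_s: 28.32
eef_pos: [0.407, 0.0803, 0.2595]
eef_rot: [[0.978, -0.153, -0.139], [-0.154, -0.988, 0.005], [-0.138, 0.016, -0.99]]
wrist_force: [-0.0, -0.3, -1.1]
grip_width: 0.0498
```

```bash
python3 plan2.py - - - -6.6 0;python3 snap.py wrist w49; python3 axis.py w49 250 0 380 235
```

```text
t 28.32 pos [0.407  0.0803 0.2595] yaw -9.0 tz [-0.139  0.005 -0.99 ] w 0.0498 F [-0.  -0.3 -1.1] D [0. 0. 0.] n 1
[{"x": 0.0, "y": 0.0, "z": 0.0, "spin": -0.041, "fingers": 0.0}]
28.3667 [0.4073 0.0793 0.2595] [-0.5 -0.7 -2. ] 0.04939184344540554
n 14445 centre [0.4807 0.0713 0.2697] axis [-0.9886  0.1228  0.0869] elev 5.0 yaw 172.9
end -0.0286 [0.5089 0.0678 0.2672] zmin/max 0.2606 0.2707
end 0.0346 [0.4465 0.0756 0.2727] zmin/max 0.2682 0.2747
```

Call:
drive_tool(
  targets=[
    {"x": 0, "y": 0, "z": 0, "spin": -0.02, "fingers": 0.0495},
    {"x": 0, "y": 0, "z": 0, "spin": -0.02, "fingers": 0.0505},
    {"x": 0, "y": 0, "z": 0, "spin": 0, "fingers": 0.0511},
    {"x": 0, "y": 0, "z": 0, "spin": 0, "fingers": 0.0513},
    {"x": 0, "y": 0, "z": 0, "spin": 0, "fingers": 0.0513},
    {"x": 0, "y": 0, "z": 0, "spin": 0, "fingers": 0.0513},
  ],
)

```text
time_s: 28.87
eef_pos: [0.4079, 0.0761, 0.2583]
eef_rot: [[0.984, -0.106, -0.141], [-0.107, -0.994, 0.005], [-0.141, 0.01, -0.99]]
wrist_force: [0.8, 0.0, -1.6]
grip_width: 0.0515
```

```bash
python3 plan2.py - - - -6.6 0;python3 snap.py wrist w50; python3 axis.py w50 250 0 380 235
```

```text
t 28.87 pos [0.4079 0.0761 0.2583] yaw -6.2 tz [-0.141  0.005 -0.99 ] w 0.0515 F [ 0.8  0.  -1.6] D [0. 0. 0.] n 1
[{"x": 0.0, "y": 0.0, "z": 0.0, "spin": 0.007, "fingers": 0.0}]
28.9167 [0.4078 0.0761 0.2583] [-0.8 -0.9 -1.1] 0.05144301774476073
n 13897 centre [0.4812 0.0703 0.264 ] axis [-0.9853  0.0797  0.151 ] elev 8.7 yaw 175.4
end -0.0299 [0.5106 0.0679 0.2595] zmin/max 0.2553 0.2634
end 0.0353 [0.4464 0.0731 0.2694] zmin/max 0.2637 0.2712
```

Call:
drive_tool(
  targets=[
    {"x": 0, "y": 0, "z": 0, "spin": 0, "fingers": 0.0516},
    {"x": 0, "y": 0, "z": 0, "spin": 0, "fingers": 0.0518},
    {"x": 0, "y": 0, "z": 0, "spin": 0, "fingers": 0.052},
  ],
)

```text
time_s: 29.17
eef_pos: [0.4079, 0.0758, 0.2582]
eef_rot: [[0.984, -0.107, -0.141], [-0.107, -0.994, 0.005], [-0.141, 0.01, -0.99]]
wrist_force: [-1.0, -0.8, -0.4]
grip_width: 0.0519
```

```bash
python3 snap.py wrist w51; python3 axis.py w51 250 0 380 235
```

```text
29.2167 [0.4079 0.0759 0.2582] [ 0.3  0.5 -1.5] 0.05209049070071586
n 13437 centre [0.4805 0.0698 0.2596] axis [-0.9759  0.0833  0.2017] elev 11.6 yaw 175.1
end -0.0311 [0.5109 0.0672 0.2533] zmin/max 0.2494 0.2574
end 0.0358 [0.4456 0.0728 0.2668] zmin/max 0.0286 0.2685
```

Call:
drive_tool(
  targets=[
    {"x": 0, "y": 0, "z": 0, "spin": 0, "fingers": 0.0523},
    {"x": 0, "y": 0, "z": 0, "spin": 0, "fingers": 0.0526},
    {"x": 0, "y": 0, "z": 0, "spin": 0, "fingers": 0.0526},
  ],
)

```text
time_s: 29.47
eef_pos: [0.408, 0.076, 0.2583]
eef_rot: [[0.984, -0.107, -0.141], [-0.107, -0.994, 0.005], [-0.14, 0.01, -0.99]]
wrist_force: [0.6, -0.3, -0.7]
grip_width: 0.0529
```

```bash
python3 snap.py wrist w52; python3 axis.py w52 250 0 380 235
```

```text
29.5167 [0.408  0.0759 0.2583] [ 0.9 -0.2 -1. ] 0.05236007760944111
n 10077 centre [0.4718 0.066  0.2153] axis [-0.7203  0.113   0.6844] elev 43.2 yaw 171.1
end -0.0594 [0.5146 0.0593 0.1746] zmin/max 0.1703 0.1824
end 0.0478 [0.4374 0.0714 0.248 ] zmin/max 0.2373 0.2486
```

Call:
drive_tool(
  targets=[
    {"x": 0, "y": 0, "z": 0, "spin": 0, "fingers": 0.0523},
    {"x": 0, "y": 0, "z": 0, "spin": 0, "fingers": 0.0522},
  ],
)

```text
time_s: 29.68
eef_pos: [0.4079, 0.076, 0.2583]
eef_rot: [[0.984, -0.107, -0.141], [-0.107, -0.994, 0.005], [-0.141, 0.01, -0.99]]
wrist_force: [-0.6, 0.4, -1.2]
grip_width: 0.0527
```

```bash
python3 snap.py wrist w53 side s53; python3 axis.py w53 250 0 380 235;python3 -c "
import cv2;a=cv2.imread('pics/s53.png');cv2.imwrite('pics/s53c.png',cv2.resize(a[100:280,130:330],None,fx=3.5,fy=3))"
```

```text
29.7833 [0.408  0.076  0.2583] [-0.5 -0.9 -0. ] 0.05279730199792422
n 2472 centre [0.4192 0.0608 0.1678] axis [ 0.0636 -0.1375 -0.9885] elev -81.3 yaw -65.2
end -0.0434 [0.4164 0.0668 0.2107] zmin/max 0.1998 0.2125
end 0.0622 [0.4231 0.0523 0.1063] zmin/max 0.1042 0.1169
```

Call:
drive_tool(
  targets=[
    {"x": 0, "y": 0, "z": 0, "spin": 0, "fingers": 0.051},
    {"x": 0, "y": 0, "z": 0, "spin": 0, "fingers": 0.048},
    {"x": 0, "y": 0, "z": -0.01, "spin": 0, "fingers": 0.04},
    {"x": 0, "y": 0, "z": -0.02, "spin": 0, "fingers": 0.03},
    {"x": 0, "y": 0, "z": -0.02, "spin": 0, "fingers": 0.03},
    {"x": 0, "y": 0, "z": 0, "spin": 0, "fingers": 0.03},
  ],
)

```text
time_s: 30.28
eef_pos: [0.4148, 0.0758, 0.309]
eef_rot: [[0.984, -0.107, -0.143], [-0.107, -0.994, 0.005], [-0.143, 0.01, -0.99]]
wrist_force: [-0.4, -0.4, -1.0]
grip_width: 0.0493
```

```bash
python3 snap.py wrist w54; python3 axis.py w54 250 0 380 290; python3 plan2.py 0.40 0.34 0.31 -6.6 0.03 9
```

```text
30.3333 [0.4142 0.0758 0.3072] [ 0.1 -0.6 -0.7] 0.04949305527390922
n 5584 centre [0.4367 0.0645 0.244 ] axis [-0.2656  0.1333  0.9548] elev 72.7 yaw 153.4
end -0.0856 [0.4594 0.0531 0.1623] zmin/max 0.1584 0.1721
end 0.0431 [0.4253 0.0703 0.2851] zmin/max 0.2753 0.2938
t 30.33 pos [0.4142 0.0758 0.3072] yaw -6.2 tz [-0.145  0.005 -0.989] w 0.0495 F [ 0.1 -0.6 -0.7] D [-0.0142  0.2642  0.0028] n 9
[{"x": -0.005, "y": -0.029, "z": 0.0, "spin": 0.001, "fingers": 0.03}, {"x": -0.005, "y": -0.029, "z": 0.0, "spin": 0.001, "fingers": 0.03}, {"x": -0.005, "y": -0.029, "z": 0.0, "spin": 0.001, "fingers": 0.03}, {"x": -0.005, "y": -0.029, "z": 0.0, "spin": 0.001, "fingers": 0.03}, {"x": -0.005, "y": -0.029, "z": 0.0, "spin": 0.001, "fingers": 0.03}, {"x": -0.005, "y": -0.029, "z": 0.0, "spin": 0.001, "fingers": 0.03}, {"x": -0.005, "y": -0.029, "z": 0.0, "spin": 0.001, "fingers": 0.03}, {"x": -0.005, "y": -0.029, "z": 0.0, "spin": 0.001, "fingers": 0.03}, {"x": -0.005, "y": -0.029, "z": 0.0, "spin": 0.001, "fingers": 0.03}]
```

Call:
drive_tool(
  targets=[
    {"x": -0.003, "y": -0.02, "z": 0, "spin": 0, "fingers": 0.03},
    {"x": -0.005, "y": -0.029, "z": 0, "spin": 0, "fingers": 0.03},
    {"x": -0.005, "y": -0.029, "z": 0, "spin": 0, "fingers": 0.03},
    {"x": -0.005, "y": -0.029, "z": 0, "spin": 0, "fingers": 0.03},
    {"x": -0.005, "y": -0.029, "z": 0, "spin": 0, "fingers": 0.03},
    {"x": -0.005, "y": -0.029, "z": 0, "spin": 0, "fingers": 0.03},
    {"x": -0.005, "y": -0.029, "z": 0, "spin": 0, "fingers": 0.03},
    {"x": -0.005, "y": -0.029, "z": 0, "spin": 0, "fingers": 0.03},
    {"x": -0.003, "y": -0.02, "z": 0, "spin": 0, "fingers": 0.03},
    {"x": 0, "y": -0.01, "z": 0, "spin": 0, "fingers": 0.03},
    {"x": 0, "y": 0, "z": 0, "spin": 0, "fingers": 0.03},
  ],
)

```text
time_s: 31.25
eef_pos: [0.3964, 0.342, 0.2967]
eef_rot: [[0.981, -0.111, -0.161], [-0.112, -0.994, 0.0], [-0.16, 0.018, -0.987]]
wrist_force: [0.0, 0.2, -1.2]
grip_width: 0.0493
```

```bash
python3 snap.py wrist w55; python3 axis.py w55 250 0 380 290; python3 plan2.py 0.555 0.348 0.305 -6.6 0.03 7
```

```text
31.3 [0.3964 0.3411 0.2967] [ 0.3  0.2 -1.1] 0.049218087773222015
n 5579 centre [0.4166 0.3303 0.2314] axis [-0.2431  0.1396  0.9599] elev 73.7 yaw 150.1
end -0.0858 [0.4375 0.3183 0.149 ] zmin/max 0.1457 0.1587
end 0.0435 [0.4061 0.3364 0.2731] zmin/max 0.2629 0.2826
t 31.3 pos [0.3964 0.3411 0.2967] yaw -6.6 tz [-0.162 -0.    -0.987] w 0.0492 F [ 0.3  0.2 -1.1] D [0.1586 0.0069 0.0083] n 7
[{"x": 0.022, "y": -0.003, "z": -0.005, "spin": 0.0, "fingers": 0.03}, {"x": 0.022, "y": -0.003, "z": -0.005, "spin": 0.0, "fingers": 0.03}, {"x": 0.022, "y": -0.003, "z": -0.005, "spin": 0.0, "fingers": 0.03}, {"x": 0.022, "y": -0.003, "z": -0.005, "spin": 0.0, "fingers": 0.03}, {"x": 0.022, "y": -0.003, "z": -0.005, "spin": 0.0, "fingers": 0.03}, {"x": 0.022, "y": -0.003, "z": -0.005, "spin": 0.0, "fingers": 0.03}, {"x": 0.022, "y": -0.003, "z": -0.005, "spin": 0.0, "fingers": 0.03}]
```

```bash
python3 plan2.py 0.57 0.348 0.308 - 0.03 8
```

```text
t 31.3 pos [0.3964 0.3411 0.2967] yaw -6.6 tz [-0.162 -0.    -0.987] w 0.0492 F [ 0.3  0.2 -1.1] D [0.1736 0.0069 0.0113] n 8
[{"x": 0.021, "y": -0.003, "z": -0.005, "spin": 0.0, "fingers": 0.03}, {"x": 0.021, "y": -0.003, "z": -0.005, "spin": 0.0, "fingers": 0.03}, {"x": 0.021, "y": -0.003, "z": -0.005, "spin": 0.0, "fingers": 0.03}, {"x": 0.021, "y": -0.003, "z": -0.005, "spin": 0.0, "fingers": 0.03}, {"x": 0.021, "y": -0.003, "z": -0.005, "spin": 0.0, "fingers": 0.03}, {"x": 0.021, "y": -0.003, "z": -0.005, "spin": 0.0, "fingers": 0.03}, {"x": 0.021, "y": -0.003, "z": -0.005, "spin": 0.0, "fingers": 0.03}, {"x": 0.021, "y": -0.003, "z": -0.005, "spin": 0.0, "fingers": 0.03}]
```

Call:
drive_tool(
  targets=[
    {"x": 0.021, "y": -0.003, "z": -0.006, "spin": 0, "fingers": 0.03},
    {"x": 0.021, "y": -0.003, "z": -0.005, "spin": 0, "fingers": 0.03},
    {"x": 0.021, "y": -0.003, "z": -0.005, "spin": 0, "fingers": 0.03},
    {"x": 0.021, "y": -0.003, "z": -0.005, "spin": 0, "fingers": 0.03},
    {"x": 0.021, "y": -0.003, "z": -0.005, "spin": 0, "fingers": 0.03},
    {"x": 0.021, "y": -0.003, "z": -0.005, "spin": 0, "fingers": 0.03},
    {"x": 0.02, "y": -0.003, "z": -0.005, "spin": 0, "fingers": 0.03},
    {"x": 0, "y": 0, "z": 0, "spin": 0, "fingers": 0.03},
  ],
)

```text
time_s: 31.97
eef_pos: [0.5558, 0.3326, 0.3064]
eef_rot: [[0.979, -0.12, -0.166], [-0.123, -0.992, -0.003], [-0.164, 0.024, -0.986]]
wrist_force: [0.1, -0.5, -2.0]
grip_width: 0.0495
```

```bash
python3 snap.py wrist w56 && python3 plan2.py 0.57 0.348 0.308 - 0.03 1 && cat foot.py
```

```text
32.0167 [0.5546 0.3328 0.3065] [ 0.4  0.1 -1.4] 0.04938644422177965
t 32.02 pos [0.5546 0.3328 0.3065] yaw -7.1 tz [-0.166 -0.003 -0.986] w 0.0494 F [ 0.4  0.1 -1.4] D [0.0154 0.0152 0.0015] n 1
[{"x": 0.013, "y": -0.017, "z": -0.004, "spin": 0.0, "fingers": 0.03}]
import sys; from h import *
from plant import read_state
n=sys.argv[1]; v0,v1=int(sys.argv[2]),int(sys.argv[3])
p,d,K,R,t=load(n); W=pts(d,K,R,t)
# handle columns centre: dark pixels near 320
Q=[];V=[]
for v in range(v0,v1):
    r=np.where((p[v,290:350].max(-1)<45))[0]
    if len(r)<15: continue
    c=290+int((r.min()+r.max())/2); q=np.median(W[v,c-4:c+5],0); Q.append(q);V.append(v)
Q=np.array(Q);V=np.array(V)
c0=np.median(Q,0)
# robust line
idx=np.ones(len(Q),bool)
for _ in range(5):
    c=Q[idx].mean(0); ax=np.linalg.svd(Q[idx]-c)[2][0]; r=np.linalg.norm((Q-c)-np.outer((Q-c)@ax,ax),axis=1); idx=r<max(.002,1.5*np.median(r))
if ax[2]<0: ax=-ax
# intersect ray of foot end row with line
def atrow(v,u=320):
    ray_d=np.array([(u-K[0,2])/K[0,0],(v-K[1,2])/K[1,1],1])@R; o=-R.T@t
    A=np.stack([ax,-ray_d],1); s=np.linalg.lstsq(A,o-c,rcond=None)[0]; return c+s[0]*ax
T=np.array(read_state()['eef_pos'])
nrm=np.array([ax[2]*1,0,0]); h=-ax[:2]/np.linalg.norm(ax[:2]); nrm=np.r_[h*ax[2],np.linalg.norm(ax[:2])]
e=atrow(V.min()); f=e-.01*nrm
print('elev',np.rad2deg(np.arcsin(ax[2])).round(1),'toprow',V.min(),'face end',e.round(4),'foot centre',f.round(4),'rel tcp',(f-T).round(4),'inl',idx.sum(),len(Q),'tcp',T.round(4))
```

View pics/w56.png

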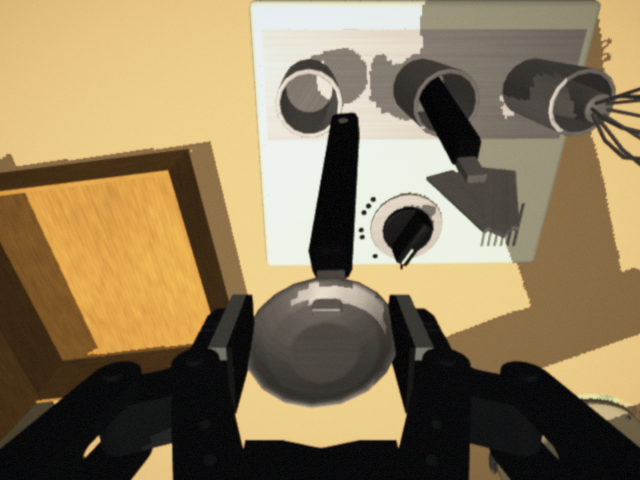

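The wrist view shows the spoon's foot at (344,118), right of and in front of the open +y cup's bore (309,102). The server stands in the middle cup. The dial is at (407,230) with its pointer at about (403,262).

```bash
sed -i 's/290:350/300:365/; s/290+int/300+int/' foot.py && python3 foot.py w56 118 240 && python3 - <<'E'
from h import *
p,d,K,R,t=load('w56')
print('foot pix at z .155',ray(np.array([[344,118.]]),.155,K,R,t), 'cup rim centre', ray(np.array([[309,100.]]),.12,K,R,t))
import cv2
cv2.imwrite('pics/w56z.png',cv2.resize(p[30:290,250:520,::-1],None,fx=2.5,fy=2.3,interpolation=cv2.INTER_CUBIC)[:600,:800])
E
```

```text
elev 75.1 toprow 118 face end [0.5941 0.3101 0.1705] foot centre [0.5859 0.3153 0.1679] rel tcp [ 0.0313 -0.0174 -0.1386] inl 119 122 tcp [0.5546 0.3328 0.3065]
foot pix at z .155 [[0.59394384 0.30899722 0.155     ]] cup rim centre [[0.60223098 0.33092656 0.12      ]]
```

View pics/w56z.png

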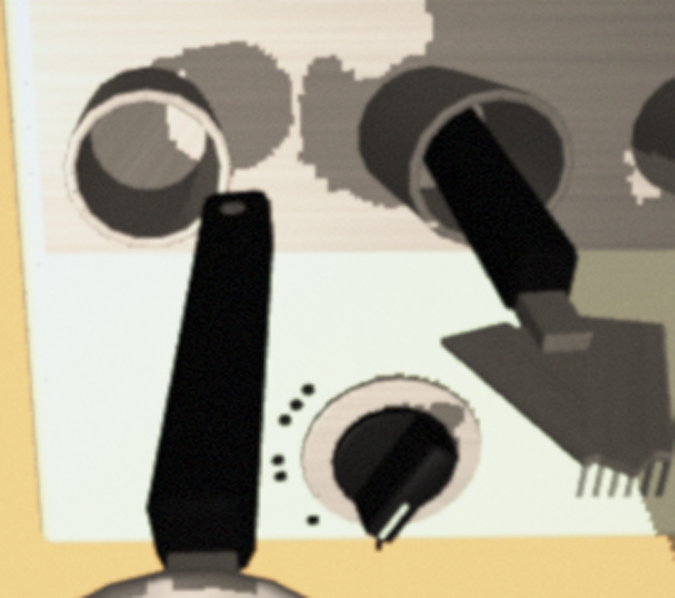

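```bash
python3 plan2.py 0.577 0.345 0.300 - 0.03 2
```

```text
t 32.02 pos [0.5546 0.3328 0.3065] yaw -7.1 tz [-0.166 -0.003 -0.986] w 0.0494 F [ 0.4  0.1 -1.4] D [ 0.0224  0.0122 -0.0065] n 2
[{"x": 0.011, "y": -0.007, "z": 0.001, "spin": 0.0, "fingers": 0.03}, {"x": 0.011, "y": -0.007, "z": 0.001, "spin": 0.0, "fingers": 0.03}]
```

Call:
drive_tool(
  targets=[
    {"x": 0.012, "y": -0.008, "z": 0.001, "spin": 0, "fingers": 0.03},
    {"x": 0.012, "y": -0.008, "z": 0.001, "spin": 0, "fingers": 0.03},
    {"x": 0, "y": 0, "z": 0, "spin": 0, "fingers": 0.03},
  ],
)

```text
time_s: 32.27
eef_pos: [0.5798, 0.3426, 0.3007]
eef_rot: [[0.978, -0.123, -0.168], [-0.126, -0.992, -0.004], [-0.166, 0.025, -0.986]]
wrist_force: [0.4, 0.5, -1.0]
grip_width: 0.0494
```

```bash
python3 snap.py wrist w57 && python3 foot.py w57 118 240
```

```text
32.3167 [0.5792 0.3423 0.3013] [-1.1  0.5 -1.3] 0.04949467757544219
elev 75.5 toprow 118 face end [0.6172 0.3197 0.1627] foot centre [0.6092 0.3251 0.1602] rel tcp [ 0.03   -0.0172 -0.1411] inl 122 122 tcp [0.5792 0.3423 0.3013]
```

View pics/w57.png

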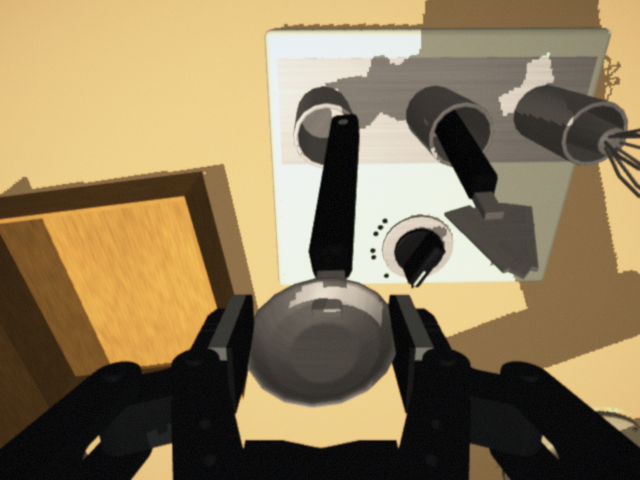

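```bash
python3 - <<'E'
from h import *
import cv2
p,d,K,R,t=load('w57')
W=pts(d,K,R,t)
m=(abs(W[...,2]-.12)<.004)&(W[...,0]>.55)&(W[...,0]<.65)&(W[...,1]>.29)&(W[...,1]<.37)
Q=W[m][:,:2]; print(len(Q),Q.min(0),Q.max(0))
c,r=cv2.minEnclosingCircle(Q.astype(np.float32)); print(c,r)
cv2.imwrite('pics/w57z.png',cv2.resize(p[60:290,260:400,::-1],None,fx=2.6,fy=2.6,interpolation=cv2.INTER_CUBIC))
E
```

```text
603 [0.57589243 0.31237963] [0.62345232 0.35550935]
(0.5991619229316711, 0.33158209919929504) 0.024437054991722107
```

View pics/w57z.png

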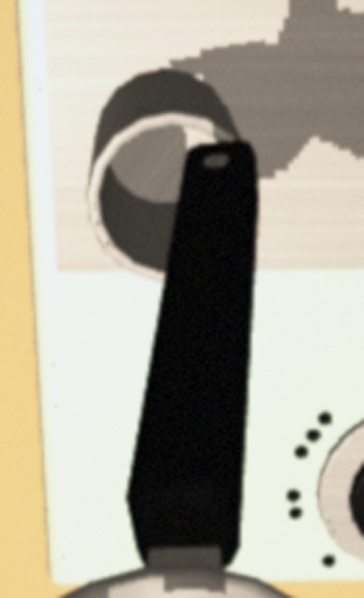

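```bash
python3 plan2.py 0.573 0.3455 0.275 - 0.03 2
```

```text
t 32.32 pos [0.5792 0.3423 0.3013] yaw -7.3 tz [-0.167 -0.004 -0.986] w 0.0495 F [-1.1  0.5 -1.3] D [-0.0062  0.0032 -0.0263] n 2
[{"x": -0.001, "y": -0.002, "z": 0.013, "spin": 0.0, "fingers": 0.03}, {"x": -0.001, "y": -0.002, "z": 0.013, "spin": 0.0, "fingers": 0.03}]
```

Call:
drive_tool(
  targets=[
    {"x": -0.001, "y": -0.003, "z": 0.013, "spin": 0, "fingers": 0.03},
    {"x": -0.001, "y": -0.003, "z": 0.013, "spin": 0, "fingers": 0.03},
    {"x": 0, "y": 0, "z": 0, "spin": 0, "fingers": 0.03},
  ],
)

```text
time_s: 32.57
eef_pos: [0.5718, 0.3466, 0.2771]
eef_rot: [[0.978, -0.124, -0.166], [-0.126, -0.992, -0.003], [-0.164, 0.024, -0.986]]
wrist_force: [-0.3, 1.1, -1.3]
grip_width: 0.0493
```

```bash
python3 snap.py wrist w58 && python3 foot.py w58 118 240;  python3 - <<'E'
from h import *
import cv2
p,d,K,R,t=load('w58')
cv2.imwrite('pics/w58z.png',cv2.resize(p[60:290,260:400,::-1],None,fx=2.6,fy=2.6,interpolation=cv2.INTER_CUBIC))
E
```

```text
32.6167 [0.5722 0.3464 0.2786] [ 0.3 -0.1 -0.5] 0.04945582477996722
elev 75.7 toprow 118 face end [0.6086 0.3231 0.1376] foot centre [0.6007 0.3287 0.1351] rel tcp [ 0.0285 -0.0176 -0.1435] inl 122 122 tcp [0.5722 0.3464 0.2786]
```

View pics/w58z.png

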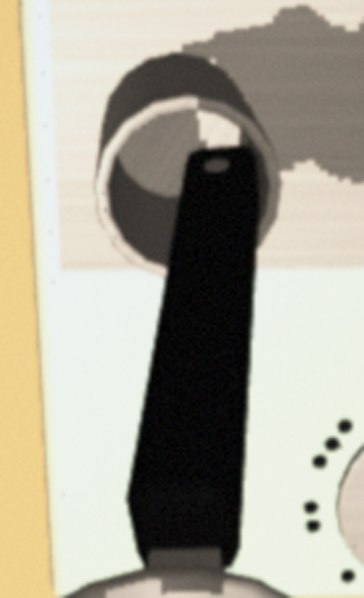

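Call:
drive_tool(
  targets=[
    {"x": 0.003, "y": -0.002, "z": 0.011, "spin": 0, "fingers": 0.03},
    {"x": 0.002, "y": 0, "z": 0.011, "spin": 0, "fingers": 0.03},
    {"x": 0.002, "y": 0, "z": 0.011, "spin": 0, "fingers": 0.03},
    {"x": 0, "y": 0, "z": 0, "spin": 0, "fingers": 0.03},
  ],
)

```text
time_s: 32.95
eef_pos: [0.5703, 0.3541, 0.2714]
eef_rot: [[0.984, -0.116, -0.137], [-0.114, -0.993, 0.022], [-0.139, -0.006, -0.99]]
wrist_force: [0.8, -0.5, -1.3]
grip_width: 0.0494
```

```bash
python3 snap.py wrist w59 ;  python3 - <<'E'
from h import *
import cv2
p,d,K,R,t=load('w59')
cv2.imwrite('pics/w59z.png',cv2.resize(p[60:290,260:400,::-1],None,fx=2.6,fy=2.6,interpolation=cv2.INTER_CUBIC))
E
```

```text
33.0 [0.5707 0.354  0.2723] [-0.6 -0.2  0.9] 0.04926455481126561
```

View pics/w59z.png

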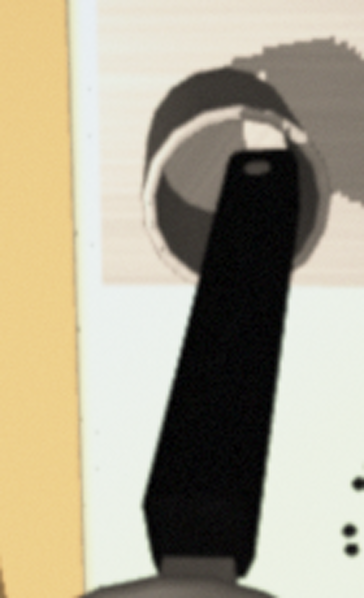

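```bash
python3 foot.py w59 119 240; python3 snap.py side s60 scene c60
```

```text
elev 74.4 toprow 119 face end [0.6089 0.3292 0.1404] foot centre [0.6007 0.3343 0.1377] rel tcp [ 0.03   -0.0197 -0.1346] inl 116 116 tcp [0.5707 0.354  0.2723]
33.1 [0.5709 0.3533 0.2694] [-3.7  3.  12.9] 0.04934484008408811
```

View pics/s60.png

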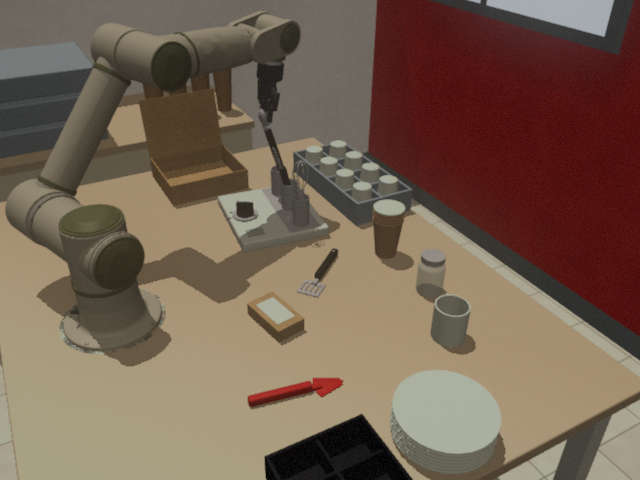

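View pics/c60.png

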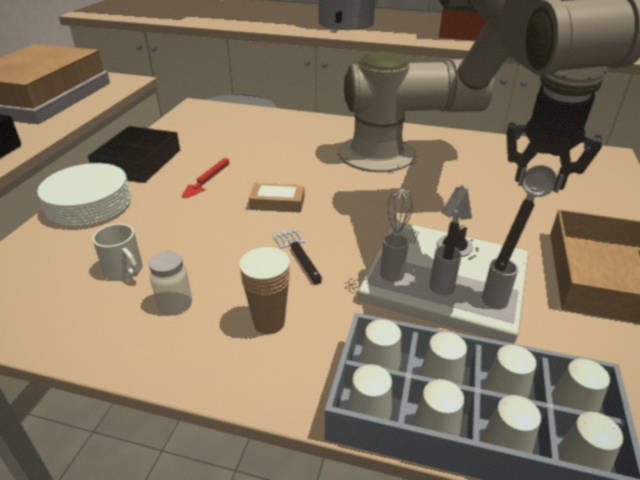

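View pics/w59.png

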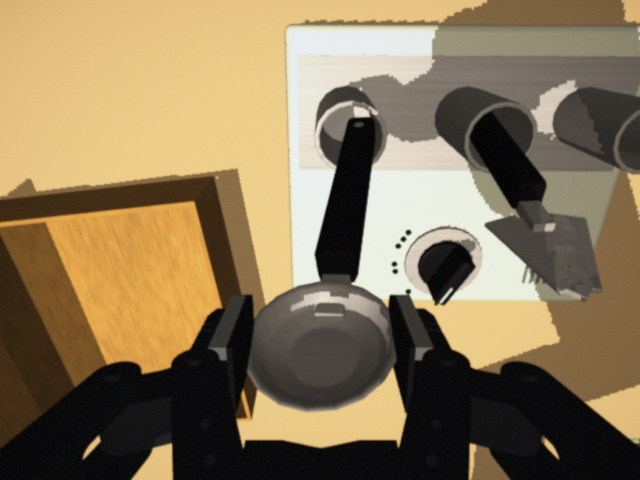

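```bash
python3 - <<'E'
from h import *
import cv2
p,d,K,R,t=load('c60')
a=cv2.resize(p[150:320,430:560,::-1],None,fx=3.5,fy=3.5,interpolation=cv2.INTER_CUBIC)
p2,d2,K2,R2,t2=load('s60')
b=cv2.resize(p2[90:240,230:330,::-1],None,fx=3.4,fy=3.5,interpolation=cv2.INTER_CUBIC)
h=max(a.shape[0],b.shape[0]); o=np.zeros((h,a.shape[1]+b.shape[1],3),np.uint8); o[:a.shape[0],:a.shape[1]]=a;o[:b.shape[0],a.shape[1]:]=b
cv2.imwrite('pics/cs60z.png',o); print(o.shape)
# handle axis in the scene view: dark pixels
for nm,P,D,KK,RR,tt in(('c',p,d,K,R,t),('s',p2,d2,K2,R2,t2)):
    print(nm,'cup rim c',[ (lambda q:(KK@q/q[2])[:2].round(1))(RR@np.array(X)+tt) for X in ((.5992,.3316,.12),(.6007,.3343,.1377),(.5992,.3316,.04))])
E
```

```text
(595, 795, 3)
c cup rim c [array([503.1, 266.2]), array([506.9, 259.3]), array([494. , 298.8])]
s cup rim c [array([278.1, 168. ]), array([278. , 162.4]), array([278.7, 190.8])]
```

View pics/cs60z.png

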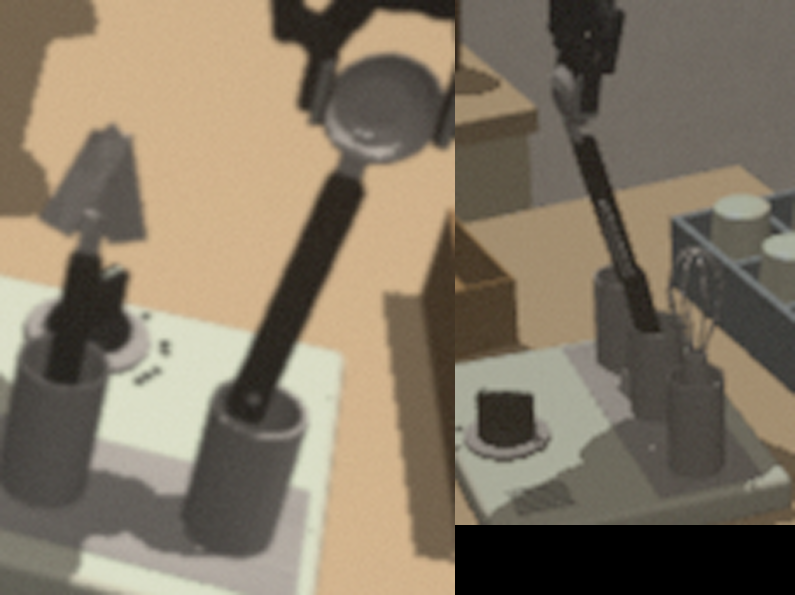

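```bash
python3 - <<'E'
from h import *
from plant import read_state
p,d,K,R,t=load('w59');p2,d2,K2,R2,t2=load('c60')
def line(uv,K,R,t):
    o=-R.T@t; v=R.T@np.linalg.inv(K)@np.r_[uv,1]; return o,v/np.linalg.norm(v)
o1,v1=line([361.5,118],K,R,t);o2,v2=line([501.4,269.4],K2,R2,t2)
s=np.linalg.lstsq(np.stack([v1,-v2],1),o2-o1,rcond=None)[0]
a,b=o1+s[0]*v1,o2+s[1]*v2
print(a,b)
for uv in ([361.5,118],):
  print([ (ray(np.array([uv]),z,K,R,t)[0]).round(4) for z in (.11,.12,.13)])
print([ (ray(np.array([[501.4,269.4]]),z,K2,R2,t2)[0]).round(4) for z in (.11,.12,.13)])
s=read_state();print(s['eef_pos'],s['wrist_force'],s['time_s'])
E
```

```text
[0.6121422  0.32351104 0.12368665] [0.61326898 0.32777598 0.12318871]
[array([0.6095, 0.3226, 0.11  ]), array([0.6114, 0.3233, 0.12  ]), array([0.6133, 0.3239, 0.13  ])]
[array([0.5963, 0.3307, 0.11  ]), array([0.6092, 0.3285, 0.12  ]), array([0.622 , 0.3263, 0.13  ])]
[0.57085275 0.35329922 0.26939852] [-3.73470483  3.02074252 12.91629519] 33.1
```

```bash
python3 plan2.py 0.5645 0.358 0.278 - 0.03 2
```

```text
t 33.1 pos [0.5709 0.3533 0.2694] yaw -6.7 tz [-0.14  0.02 -0.99] w 0.0493 F [-3.7  3.  12.9] D [-0.0064  0.0047  0.0086] n 2
[{"x": -0.004, "y": -0.002, "z": -0.004, "spin": 0.0, "fingers": 0.03}, {"x": -0.004, "y": -0.002, "z": -0.004, "spin": 0.0, "fingers": 0.03}]
```

Call:
drive_tool(
  targets=[
    {"x": -0.004, "y": -0.002, "z": -0.004, "spin": 0, "fingers": 0.03},
    {"x": -0.004, "y": -0.003, "z": -0.004, "spin": 0, "fingers": 0.03},
    {"x": 0, "y": 0, "z": 0, "spin": 0, "fingers": 0.03},
    {"x": 0.001, "y": 0, "z": 0.01, "spin": 0, "fingers": 0.03},
    {"x": 0.001, "y": 0, "z": 0.01, "spin": 0, "fingers": 0.03},
    {"x": 0, "y": 0, "z": 0, "spin": 0, "fingers": 0.03},
  ],
)

```text
time_s: 33.6
eef_pos: [0.5638, 0.3581, 0.2546]
eef_rot: [[0.982, -0.12, -0.144], [-0.118, -0.993, 0.017], [-0.145, 0.0, -0.989]]
wrist_force: [-0.1, -0.5, -1.7]
grip_width: 0.0493
```

```bash
python3 snap.py wrist w61 scene c61;  python3 - <<'E'
from h import *
import cv2
p,d,K,R,t=load('c61')
a=cv2.resize(p[150:320,430:560,::-1],None,fx=3.5,fy=3.5,interpolation=cv2.INTER_CUBIC)
p2,d2,K2,R2,t2=load('w61')
b=cv2.resize(p2[60:290,260:400,::-1],None,fx=2.4,fy=2.4,interpolation=cv2.INTER_CUBIC)
h=max(a.shape[0],b.shape[0]); o=np.zeros((h,a.shape[1]+b.shape[1],3),np.uint8); o[:a.shape[0],:a.shape[1]]=a;o[:b.shape[0],a.shape[1]:]=b
cv2.imwrite('pics/cw61z.png',o); print(o.shape)
E
python3 plan2.py - - - - 0.03 1
```

```text
33.7 [0.5642 0.3583 0.2564] [0.7 1.2 0.3] 0.04924931077465599
(595, 791, 3)
t 33.7 pos [0.5642 0.3583 0.2564] yaw -6.9 tz [-0.142  0.018 -0.99 ] w 0.0492 F [0.7 1.2 0.3] D [0. 0. 0.] n 1
[{"x": 0.0, "y": 0.0, "z": 0.0, "spin": 0.0, "fingers": 0.03}]
```

View pics/cw61z.png

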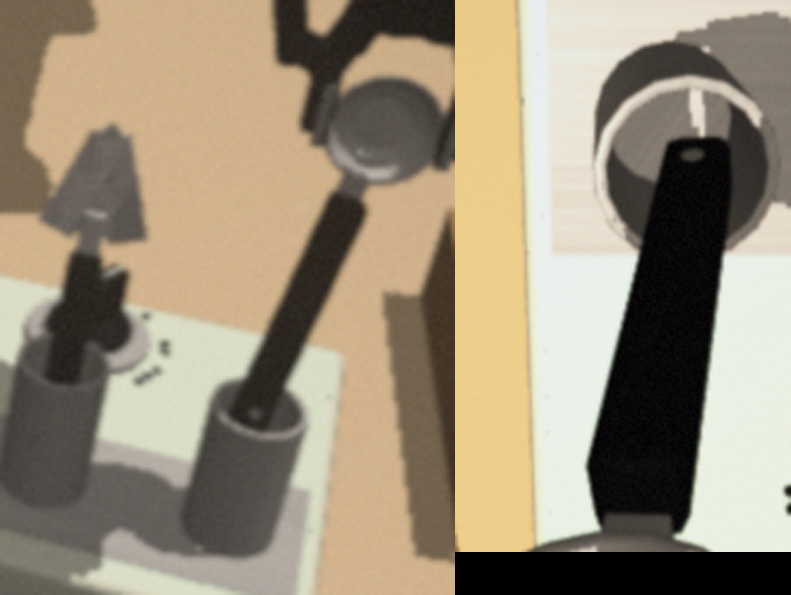

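```bash
python3 plan2.py 0.569 0.356 0.220 - 0.03 4
```

```text
t 33.7 pos [0.5642 0.3583 0.2564] yaw -6.9 tz [-0.142  0.018 -0.99 ] w 0.0492 F [0.7 1.2 0.3] D [ 0.0048 -0.0023 -0.0364] n 4
[{"x": 0.003, "y": 0.0, "z": 0.009, "spin": 0.0, "fingers": 0.03}, {"x": 0.003, "y": 0.0, "z": 0.009, "spin": 0.0, "fingers": 0.03}, {"x": 0.003, "y": 0.0, "z": 0.009, "spin": 0.0, "fingers": 0.03}, {"x": 0.003, "y": 0.0, "z": 0.009, "spin": 0.0, "fingers": 0.03}]
```

Call:
drive_tool(
  targets=[
    {"x": 0.003, "y": 0, "z": 0.009, "spin": 0, "fingers": 0.03},
    {"x": 0.003, "y": 0, "z": 0.009, "spin": 0, "fingers": 0.03},
    {"x": 0.003, "y": 0, "z": 0.009, "spin": 0, "fingers": 0.03},
    {"x": 0.002, "y": 0, "z": 0.008, "spin": 0, "fingers": 0.03},
    {"x": 0, "y": 0, "z": 0, "spin": 0, "fingers": 0.03},
  ],
)

```text
time_s: 34.12
eef_pos: [0.5717, 0.3572, 0.2178]
eef_rot: [[0.983, -0.12, -0.139], [-0.119, -0.993, 0.019], [-0.14, -0.002, -0.99]]
wrist_force: [3.1, -1.7, -3.7]
grip_width: 0.0492
```

```bash
python3 snap.py wrist w62 scene c62;  python3 - <<'E'
from h import *
import cv2
p,d,K,R,t=load('c62')
a=cv2.resize(p[150:320,430:560,::-1],None,fx=3.5,fy=3.5,interpolation=cv2.INTER_CUBIC)
p2,d2,K2,R2,t2=load('w62')
b=cv2.resize(p2[60:290,260:400,::-1],None,fx=2.4,fy=2.4,interpolation=cv2.INTER_CUBIC)
h=max(a.shape[0],b.shape[0]); o=np.zeros((h,a.shape[1]+b.shape[1],3),np.uint8); o[:a.shape[0],:a.shape[1]]=a;o[:b.shape[0],a.shape[1]:]=b
cv2.imwrite('pics/cw62z.png',o); print(o.shape)
E
python3 plan2.py - - - - 0.03 1
```

```text
34.2167 [0.5718 0.3571 0.2181] [ 3.  -0.8 -7. ] 0.049034857680105334
(595, 791, 3)
t 34.22 pos [0.5718 0.3571 0.2181] yaw -6.9 tz [-0.139  0.019 -0.99 ] w 0.049 F [ 3.  -0.8 -7. ] D [0. 0. 0.] n 1
[{"x": 0.0, "y": 0.0, "z": 0.0, "spin": 0.0, "fingers": 0.03}]
```

View pics/cw62z.png

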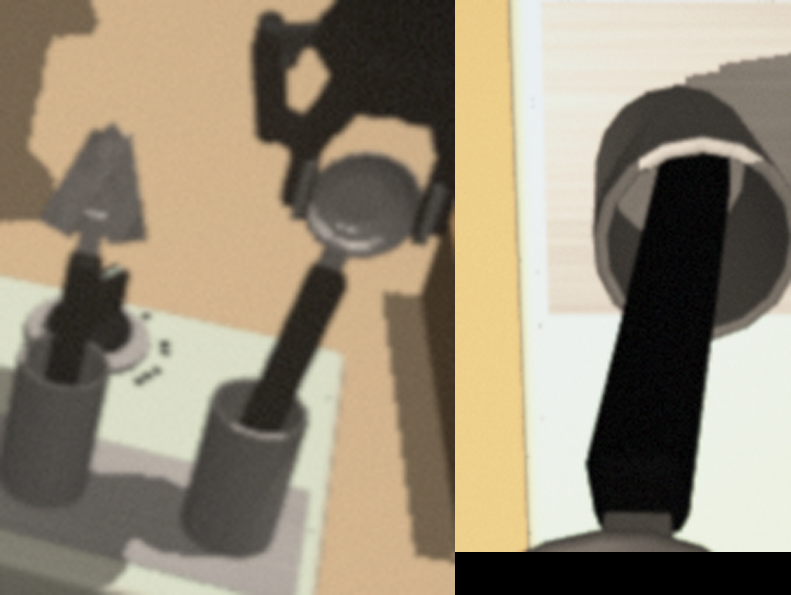

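Call:
drive_tool(
  targets=[
    {"x": 0.004, "y": 0.002, "z": 0.008, "spin": 0, "fingers": 0.03},
    {"x": 0.004, "y": 0.001, "z": 0.008, "spin": 0, "fingers": 0.03},
    {"x": 0.004, "y": 0.001, "z": 0.008, "spin": 0, "fingers": 0.03},
    {"x": 0, "y": 0, "z": 0, "spin": 0, "fingers": 0.03},
  ],
)

```text
time_s: 34.55
eef_pos: [0.5829, 0.3538, 0.2042]
eef_rot: [[0.986, -0.119, -0.12], [-0.117, -0.993, 0.028], [-0.123, -0.014, -0.992]]
wrist_force: [4.1, -1.5, -10.0]
grip_width: 0.0495
```

```bash
python3 snap.py scene c63;  python3 - <<'E'
from h import *
import cv2
p,d,K,R,t=load('c63')
a=cv2.resize(p[150:320,430:560,::-1],None,fx=3.5,fy=3.5,interpolation=cv2.INTER_CUBIC)
cv2.imwrite('pics/c63z.png',a)
E
python3 plan2.py - - - - 0.03 1
```

```text
34.6 [0.5827 0.354  0.2047] [ 2.  -2.3  0.4] 0.049168032857011414
t 34.6 pos [0.5827 0.354  0.2047] yaw -6.8 tz [-0.12   0.029 -0.992] w 0.0492 F [ 2.  -2.3  0.4] D [0. 0. 0.] n 1
[{"x": 0.0, "y": 0.0, "z": 0.0, "spin": 0.0, "fingers": 0.03}]
```

View pics/c63z.png

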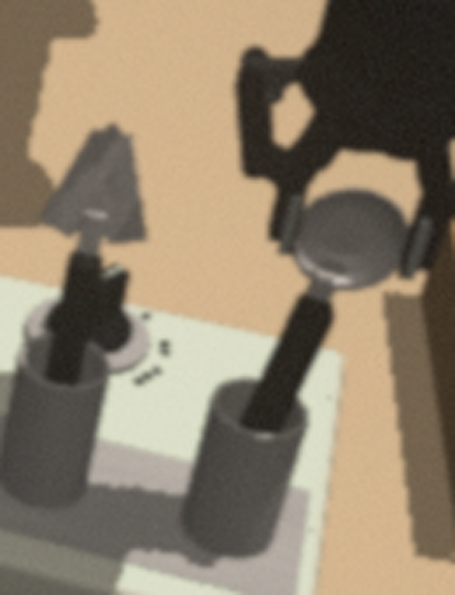

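Call:
drive_tool(
  targets=[
    {"x": 0.003, "y": 0.002, "z": 0, "spin": 0, "fingers": 0.051},
    {"x": 0.004, "y": 0.003, "z": 0.006, "spin": 0, "fingers": 0.051},
    {"x": 0.004, "y": 0.003, "z": 0.006, "spin": 0, "fingers": 0.051},
    {"x": 0, "y": 0, "z": 0, "spin": 0, "fingers": 0.051},
  ],
)

```text
time_s: 34.93
eef_pos: [0.5921, 0.3477, 0.1978]
eef_rot: [[0.987, -0.117, -0.112], [-0.113, -0.993, 0.038], [-0.116, -0.024, -0.993]]
wrist_force: [0.1, -0.2, -1.3]
grip_width: 0.0516
```

```bash
python3 snap.py scene c64;  python3 - <<'E'
from h import *
import cv2
p,d,K,R,t=load('c64')
a=cv2.resize(p[150:320,430:560,::-1],None,fx=3.5,fy=3.5,interpolation=cv2.INTER_CUBIC)
cv2.imwrite('pics/c64z.png',a)
E
python3 plan2.py - - - - 0.03 1
```

```text
34.9833 [0.5919 0.3479 0.1977] [-0.3  1.3  2.6] 0.05074999167683643
t 34.98 pos [0.5919 0.3479 0.1977] yaw -6.5 tz [-0.112  0.037 -0.993] w 0.0507 F [-0.3  1.3  2.6] D [0. 0. 0.] n 1
[{"x": 0.0, "y": 0.0, "z": 0.0, "spin": 0.0, "fingers": 0.03}]
```

View pics/c64z.png

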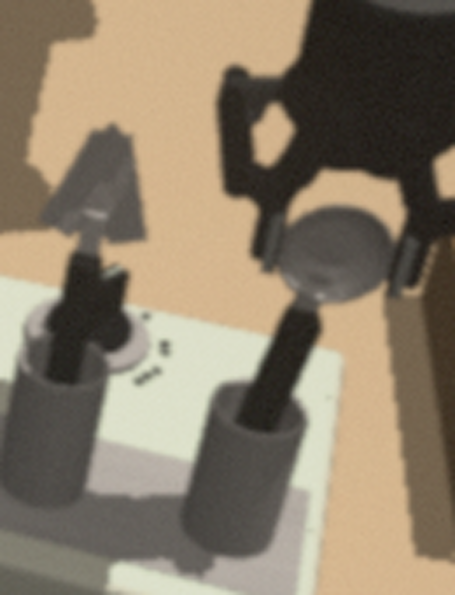

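Call:
drive_tool(
  targets=[
    {"x": 0.001, "y": 0.002, "z": 0.004, "spin": 0, "fingers": 0.051},
    {"x": 0.001, "y": 0.002, "z": 0.004, "spin": 0, "fingers": 0.051},
    {"x": 0, "y": 0, "z": 0.003, "spin": 0, "fingers": 0.051},
  ],
)

```text
time_s: 35.23
eef_pos: [0.5947, 0.3469, 0.1973]
eef_rot: [[0.989, -0.115, -0.096], [-0.11, -0.993, 0.048], [-0.1, -0.037, -0.994]]
wrist_force: [-0.9, 0.4, 12.3]
grip_width: 0.0511
```

```bash
python3 snap.py wrist w65 side s65; python3 - <<'E'
from h import *
import cv2
p,d,K,R,t=load('s65')
a=cv2.resize(p[90:240,230:330,::-1],None,fx=3.9,fy=3.9,interpolation=cv2.INTER_CUBIC)
p,d,K,R,t=load('w65')
b=cv2.resize(p[60:300,240:410,::-1],None,fx=2.4,fy=2.4,interpolation=cv2.INTER_CUBIC)
h=max(a.shape[0],b.shape[0]); o=np.zeros((h,a.shape[1]+b.shape[1],3),np.uint8); o[:a.shape[0],:a.shape[1]]=a;o[:b.shape[0],a.shape[1]:]=b
cv2.imwrite('pics/sw65z.png',o); print(o.shape)
E
python3 plan2.py - - - - 0.03 1
```

```text
35.3333 [0.5945 0.347  0.1972] [-1.5  0.8 18.8] 0.05110017120141813
(585, 798, 3)
t 35.33 pos [0.5945 0.347  0.1972] yaw -6.4 tz [-0.096  0.048 -0.994] w 0.0511 F [-1.5  0.8 18.8] D [0. 0. 0.] n 1
[{"x": 0.0, "y": 0.0, "z": 0.0, "spin": 0.0, "fingers": 0.03}]
```

View pics/sw65z.png

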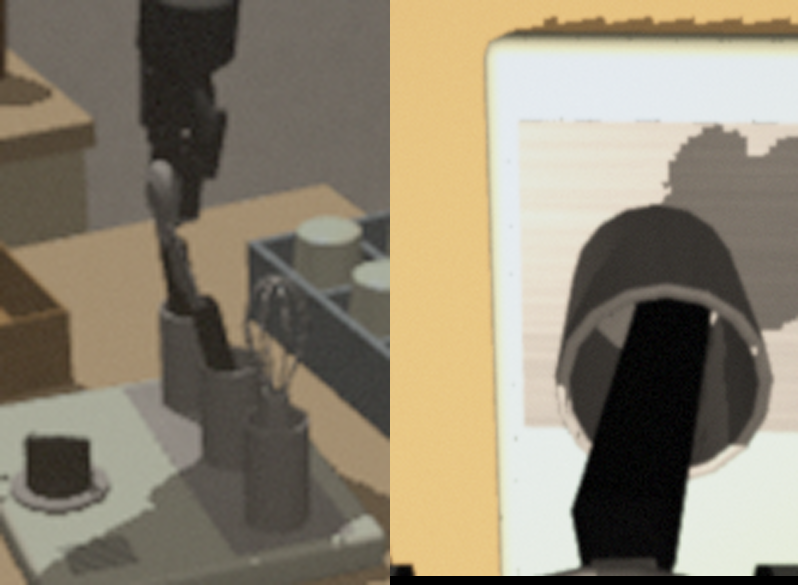

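```bash
python3 - <<'E'
from h import *
p,d,K,R,t=load('w65'); W=pts(d,K,R,t)
for v in range(180,300,10):
    r=np.where(p[v,280:400].max(-1)<40)[0]+280
    r=r[(abs(r-340)<45)]
    if len(r): 
        c=int((r.min()+r.max())/2); print(v,c,len(r),np.median(W[v,c-4:c+5],0).round(4))
    else: print(v,'-')
for v in range(280,310,3): print(v,p[v,335:345].mean((0,1)).round(0),np.median(W[v,335:346],0).round(4))
E
```

```text
180 -
190 357 31 [0.6076 0.3277 0.0911]
200 355 34 [0.6065 0.3295 0.1058]
210 353 37 [0.6054 0.3311 0.1183]
220 350 38 [0.6045 0.3331 0.1299]
230 348 41 [0.604  0.3344 0.1414]
240 345 42 [0.6029 0.3361 0.1507]
250 344 43 [0.6022 0.3368 0.1598]
260 341 43 [0.6015 0.3383 0.1682]
270 338 44 [0.5999 0.3397 0.1739]
280 338 42 [0.5955 0.3401 0.1745]
290 339 39 [0.5904 0.3403 0.1742]
280 11.0 [0.5955 0.3394 0.1747]
283 8.0 [0.5939 0.3395 0.1746]
286 10.0 [0.5925 0.3396 0.1745]
289 10.0 [0.5909 0.3398 0.1743]
292 29.0 [0.5892 0.3399 0.174 ]
295 53.0 [0.589  0.34   0.1761]
298 72.0 [0.5941 0.3395 0.1865]
301 89.0 [0.5932 0.3396 0.1874]
304 89.0 [0.5923 0.3398 0.1882]
307 90.0 [0.591  0.3398 0.1884]
```

Call:
drive_tool(
  targets=[
    {"x": 0, "y": 0, "z": -0.001, "spin": 0, "fingers": 0.053},
    {"x": 0, "y": 0, "z": 0, "spin": 0, "fingers": 0.056},
    {"x": 0, "y": 0, "z": 0, "spin": 0, "fingers": 0.06},
    {"x": 0, "y": 0, "z": 0, "spin": 0, "fingers": 0.066},
    {"x": 0, "y": 0, "z": 0, "spin": 0, "fingers": 0.07},
  ],
)

```text
time_s: 35.75
eef_pos: [0.5941, 0.3464, 0.1961]
eef_rot: [[0.989, -0.114, -0.099], [-0.11, -0.993, 0.046], [-0.103, -0.035, -0.994]]
wrist_force: [0.9, -0.3, -0.6]
grip_width: 0.0701
```

```bash
python3 snap.py wrist w66 scene c66; python3 - <<'E'
from h import *
import cv2
p,d,K,R,t=load('c66')
a=cv2.resize(p[150:320,430:560,::-1],None,fx=3,fy=3,interpolation=cv2.INTER_CUBIC)
p,d,K,R,t=load('w66')
b=cv2.resize(p[:,160:480,::-1],None,fx=1.2,fy=1.2,interpolation=cv2.INTER_CUBIC)
h=max(a.shape[0],b.shape[0]); o=np.zeros((h,a.shape[1]+b.shape[1],3),np.uint8); o[:a.shape[0],:a.shape[1]]=a;o[:b.shape[0],a.shape[1]:]=b
cv2.imwrite('pics/cw66z.png',o); print(o.shape)
E
python3 plan2.py - - - - 0.03 1
```

```text
35.85 [0.5942 0.3464 0.1962] [0.1 0.3 0.3] 0.07004281376665787
(576, 774, 3)
t 35.85 pos [0.5942 0.3464 0.1962] yaw -6.4 tz [-0.099  0.046 -0.994] w 0.07 F [0.1 0.3 0.3] D [0. 0. 0.] n 1
[{"x": 0.0, "y": 0.0, "z": 0.0, "spin": 0.0, "fingers": 0.03}]
```

View pics/cw66z.png

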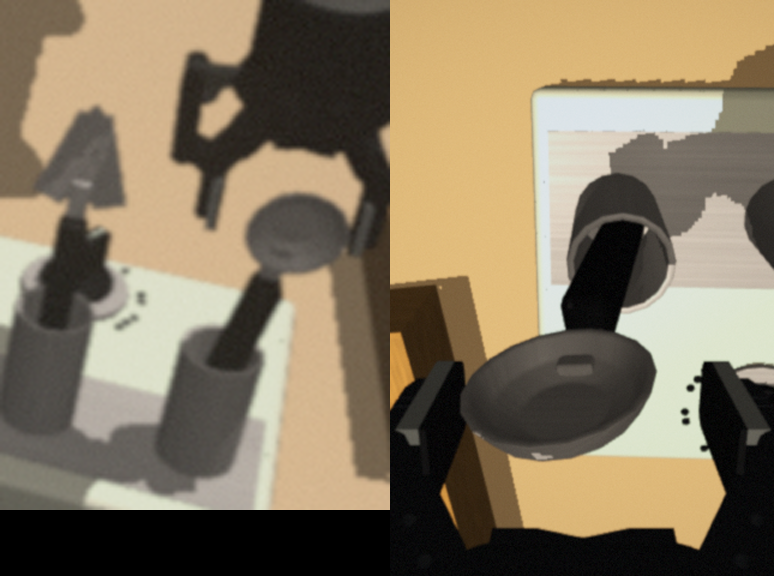

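Call:
drive_tool(
  targets=[
    {"x": 0, "y": -0.006, "z": 0, "spin": 0, "fingers": 0.078},
    {"x": 0, "y": -0.002, "z": 0, "spin": 0, "fingers": 0.078},
    {"x": 0, "y": 0, "z": 0, "spin": 0, "fingers": 0.078},
  ],
)

```text
time_s: 36.1
eef_pos: [0.5951, 0.355, 0.196]
eef_rot: [[0.988, -0.115, -0.1], [-0.11, -0.993, 0.046], [-0.104, -0.034, -0.994]]
wrist_force: [-0.3, -0.3, 0.4]
grip_width: 0.0778
```

```bash
python3 snap.py wrist w67; python3 plan2.py - - 0.32 - 0.078 4
```

```text
36.15 [0.595 0.355 0.196] [ 0.5 -0.1  0.2] 0.07825796557666528
t 36.15 pos [0.595 0.355 0.196] yaw -6.4 tz [-0.1    0.046 -0.994] w 0.0783 F [ 0.5 -0.1  0.2] D [0.    0.    0.124] n 4
[{"x": -0.003, "y": -0.001, "z": -0.031, "spin": 0.0, "fingers": 0.078}, {"x": -0.003, "y": -0.001, "z": -0.031, "spin": 0.0, "fingers": 0.078}, {"x": -0.003, "y": -0.001, "z": -0.031, "spin": 0.0, "fingers": 0.078}, {"x": -0.003, "y": -0.001, "z": -0.031, "spin": 0.0, "fingers": 0.078}]
```

View pics/w67.png

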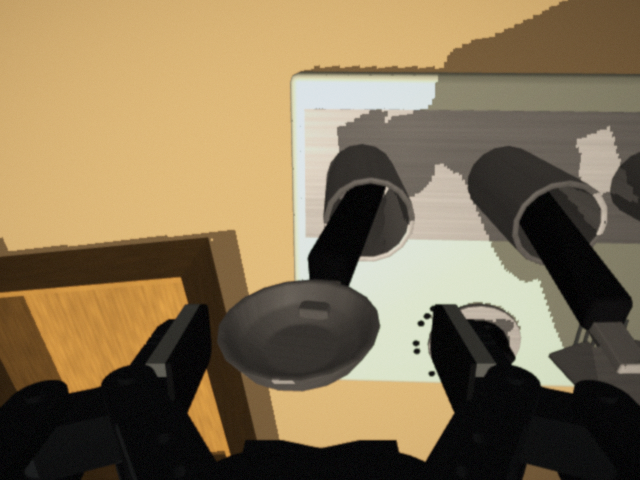

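Call:
drive_tool(
  targets=[
    {"x": -0.002, "y": -0.001, "z": -0.025, "spin": 0, "fingers": 0.078},
    {"x": -0.002, "y": -0.001, "z": -0.031, "spin": 0, "fingers": 0.078},
    {"x": -0.003, "y": -0.001, "z": -0.031, "spin": 0, "fingers": 0.078},
    {"x": -0.003, "y": -0.001, "z": -0.031, "spin": 0, "fingers": 0.078},
    {"x": 0, "y": 0, "z": 0, "spin": 0, "fingers": 0.06},
  ],
)

```text
time_s: 36.57
eef_pos: [0.5963, 0.3545, 0.3169]
eef_rot: [[0.988, -0.114, -0.105], [-0.11, -0.993, 0.044], [-0.11, -0.032, -0.993]]
wrist_force: [-0.9, -0.2, 1.1]
grip_width: 0.0676
```

```bash
python3 plan2.py 0.40 0.25 0.31 - 0.04 9
```

```text
t 36.57 pos [0.5963 0.3545 0.3169] yaw -6.4 tz [-0.105  0.044 -0.993] w 0.0676 F [-0.9 -0.2  1.1] D [-0.1963 -0.1045 -0.0069] n 9
[{"x": -0.02, "y": 0.014, "z": 0.003, "spin": 0.0, "fingers": 0.04}, {"x": -0.02, "y": 0.014, "z": 0.003, "spin": 0.0, "fingers": 0.04}, {"x": -0.02, "y": 0.014, "z": 0.003, "spin": 0.0, "fingers": 0.04}, {"x": -0.02, "y": 0.014, "z": 0.003, "spin": 0.0, "fingers": 0.04}, {"x": -0.02, "y": 0.014, "z": 0.003, "spin": 0.0, "fingers": 0.04}, {"x": -0.02, "y": 0.014, "z": 0.003, "spin": 0.0, "fingers": 0.04}, {"x": -0.02, "y": 0.014, "z": 0.003, "spin": 0.0, "fingers": 0.04}, {"x": -0.02, "y": 0.014, "z": 0.003, "spin": 0.0, "fingers": 0.04}, {"x": -0.02, "y": 0.014, "z": 0.003, "spin": 0.0, "fingers": 0.04}]
```

Call:
drive_tool(
  targets=[
    {"x": -0.02, "y": 0.014, "z": 0.003, "spin": 0, "fingers": 0.045},
    {"x": -0.022, "y": 0.014, "z": 0.003, "spin": 0, "fingers": 0.045},
    {"x": -0.022, "y": 0.014, "z": 0.003, "spin": 0, "fingers": 0.045},
    {"x": -0.022, "y": 0.014, "z": 0.003, "spin": 0, "fingers": 0.045},
    {"x": -0.022, "y": 0.014, "z": 0.003, "spin": 0, "fingers": 0.045},
    {"x": -0.022, "y": 0.014, "z": 0.003, "spin": 0, "fingers": 0.045},
    {"x": -0.022, "y": 0.014, "z": 0.003, "spin": 0, "fingers": 0.045},
    {"x": -0.02, "y": 0.014, "z": 0.003, "spin": 0, "fingers": 0.045},
    {"x": 0, "y": 0, "z": 0, "spin": 0, "fingers": 0.045},
  ],
)

```text
time_s: 37.32
eef_pos: [0.403, 0.2594, 0.303]
eef_rot: [[0.988, -0.114, -0.103], [-0.11, -0.993, 0.044], [-0.108, -0.032, -0.994]]
wrist_force: [0.4, 0.1, 1.0]
grip_width: 0.045
```

```bash
python3 snap.py wrist w68 scene c68 && python3 plan2.py - - - - 0.04 1
```

```text
37.4167 [0.4058 0.2603 0.3032] [0.1 0.  0.7] 0.04506264955660281
t 37.42 pos [0.4058 0.2603 0.3032] yaw -6.4 tz [-0.102  0.044 -0.994] w 0.0451 F [0.1 0.  0.7] D [0. 0. 0.] n 1
[{"x": 0.0, "y": 0.0, "z": 0.0, "spin": 0.0, "fingers": 0.04}]
```

View pics/w68.png

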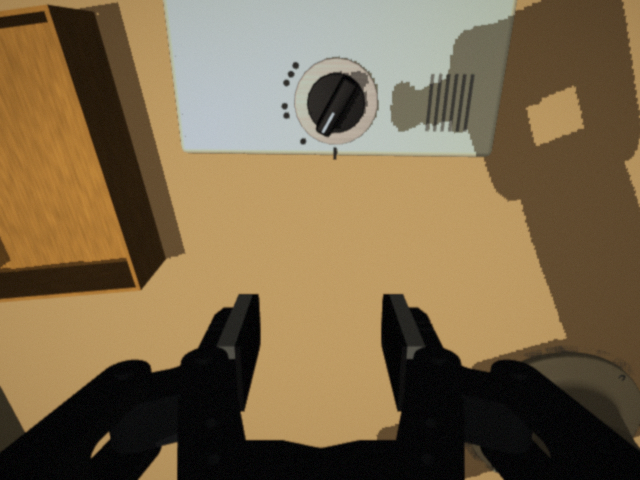

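View pics/c68.png

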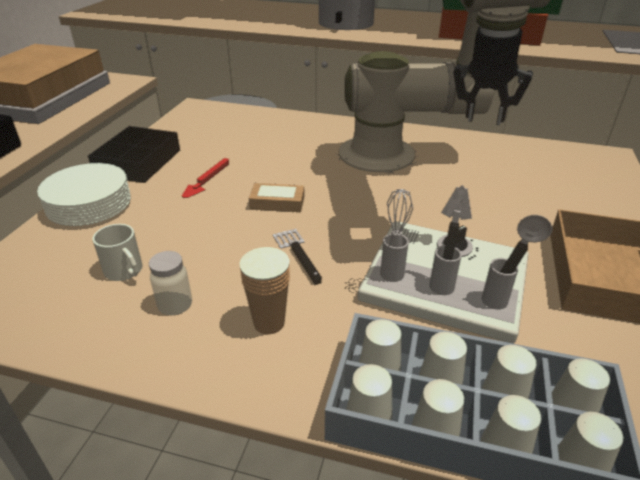

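Both utensils stand in their cups: server in the middle cup at (453,262), spoon in the +y cup at (502,270). The dial is at (336,100) in the wrist view, with its pointer line at (327,123) and the two-dot mark at (286,110).

```bash
python3 - <<'E'
from h import *
import cv2
p,d,K,R,t=load('w68'); W=pts(d,K,R,t)
roi=np.zeros(d.shape,bool); roi[40:170,270:400]=1
m=roi&(abs(W[...,2]-.079)<.005)&(d>0)
Q=W[m]; print(len(Q),Q.mean(0), 'z',np.median(Q[:,2]))
c,sz,a=cv2.minAreaRect(Q[:,:2].astype(np.float32)*1000); print('rect',c,sz,a)
u,s,vt=np.linalg.svd(Q[:,:2]-Q[:,:2].mean(0)); print('dir',np.rad2deg(np.arctan2(vt[0,1],vt[0,0])))
# white line
w=roi&(p.min(-1)>150)&(W[...,2]>.070); print('white',w.sum(),W[w].mean(0) if w.any() else 0)
print(np.argwhere(w).min(0) if w.any() else 0,np.argwhere(w).max(0) if w.any() else 0)
# marks at z .035
g=((p.max(-1)<90)&roi&(abs(W[...,2]-.036)<.008)).astype(np.uint8)
n,l,st,ce=cv2.connectedComponentsWithStats(g)
for i in range(1,n):
    if 4<st[i,4]<120: print(ce[i].round(1),st[i,4],ray(ce[i][None],.035,K,R,t)[0].round(4))
cv2.imwrite('pics/w68z.png',cv2.resize(p[40:170,260:410,::-1],None,fx=4.4,fy=4.4,interpolation=cv2.INTER_CUBIC))
p,d,K,R,t=load('c68'); W=pts(d,K,R,t)
for nm,b in (('server',(.42,.62,.16,.30)),('spoon',(.50,.66,.31,.45))):
    m=(W[...,0]>b[0])&(W[...,0]<b[1])&(W[...,1]>b[2])&(W[...,1]<b[3])&(W[...,2]>.15)&(W[...,2]<.3)&(d>0)
    m[:, :440]=0; m[:,570:]=0
    Q=W[m]; print(nm,len(Q),np.percentile(Q,[1,50,99],axis=0).round(3).tolist())
E
```

```text
1043 [0.44876999 0.24866206 0.07820571] z 0.07831646017284219
rect (447.7911376953125, 249.13467407226562) (14.100894927978516, 49.67475128173828) 54.38084030151367
dir 144.22633757279416
white 85 [0.46905659 0.24983866 0.28072541]
[ 42 271] [151 398]
[295.2  65. ] 23 [0.4832 0.2814 0.035 ]
[290.5  73.9] 22 [0.4764 0.2866 0.035 ]
[346.6  74.4] 5 [0.4703 0.2369 0.035 ]
[357.   82.1] 24 [0.4629 0.2283 0.035 ]
[286.   82.3] 24 [0.4698 0.2916 0.035 ]
[363.8  94. ] 5 [0.452 0.223 0.035]
[365.  102.5] 6 [0.4445 0.2225 0.035 ]
[284.2 105.8] 20 [0.4499 0.2962 0.035 ]
[286. 115.] 21 [0.4415 0.2958 0.035 ]
[302.8 140.8] 19 [0.4162 0.2834 0.035 ]
[334.7 152.9] 25 [0.4015 0.2546 0.035 ]
server 898 [[0.543, 0.211, 0.151], [0.554, 0.235, 0.197], [0.583, 0.259, 0.238]]
spoon 1007 [[0.589, 0.336, 0.151], [0.597, 0.358, 0.201], [0.611, 0.387, 0.237]]
```

View pics/w68z.png

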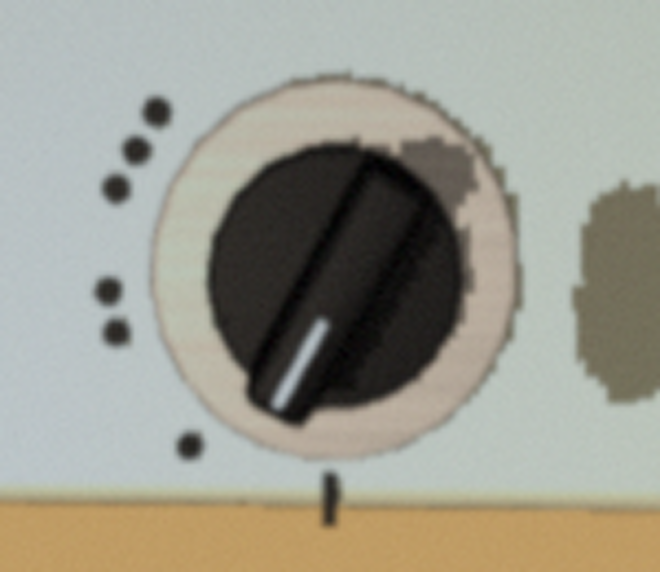

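Call:
drive_tool(
  targets=[
    {"x": 0, "y": 0, "z": 0, "spin": -0.12, "fingers": 0.045},
    {"x": 0, "y": 0, "z": 0, "spin": -0.12, "fingers": 0.045},
    {"x": 0, "y": 0, "z": 0, "spin": -0.12, "fingers": 0.045},
    {"x": 0, "y": 0, "z": 0, "spin": -0.12, "fingers": 0.045},
    {"x": 0, "y": 0, "z": 0, "spin": -0.12, "fingers": 0.045},
    {"x": 0, "y": 0, "z": 0, "spin": -0.12, "fingers": 0.045},
    {"x": 0, "y": 0, "z": 0, "spin": -0.12, "fingers": 0.045},
    {"x": 0, "y": 0, "z": 0, "spin": -0.12, "fingers": 0.045},
    {"x": 0, "y": 0, "z": 0, "spin": -0.12, "fingers": 0.045},
    {"x": 0, "y": 0, "z": 0, "spin": -0.12, "fingers": 0.045},
    {"x": 0, "y": 0, "z": 0, "spin": -0.12, "fingers": 0.045},
    {"x": 0, "y": 0, "z": 0, "spin": -0.12, "fingers": 0.045},
    {"x": 0, "y": 0, "z": 0, "spin": -0.12, "fingers": 0.045},
    {"x": 0, "y": 0, "z": 0, "spin": -0.12, "fingers": 0.045},
    {"x": 0, "y": 0, "z": 0, "spin": -0.12, "fingers": 0.045},
    {"x": 0, "y": 0, "z": 0, "spin": -0.12, "fingers": 0.045},
    {"x": 0, "y": 0, "z": 0, "spin": -0.12, "fingers": 0.045},
    {"x": 0, "y": 0, "z": 0, "spin": -0.12, "fingers": 0.045},
    {"x": 0, "y": 0, "z": 0, "spin": -0.12, "fingers": 0.045},
    {"x": 0, "y": 0, "z": 0, "spin": -0.12, "fingers": 0.045},
  ],
)

```text
time_s: 39.08
eef_pos: [0.4259, 0.2675, 0.298]
eef_rot: [[-0.72, 0.687, -0.099], [0.686, 0.726, 0.046], [0.103, -0.035, -0.994]]
wrist_force: [0.2, 0.6, -0.3]
grip_width: 0.0448
```

```bash
python3 plan2.py 0.448 0.249 0.20 144.3 0.045 4
```

```text
t 39.08 pos [0.4259 0.2675 0.298 ] yaw 136.4 tz [-0.099  0.046 -0.994] w 0.0448 F [ 0.2  0.6 -0.3] D [ 0.0221 -0.0185 -0.098 ] n 4
[{"x": -0.01, "y": 0.001, "z": 0.024, "spin": -0.034, "fingers": 0.045}, {"x": -0.01, "y": 0.001, "z": 0.024, "spin": -0.034, "fingers": 0.045}, {"x": -0.01, "y": 0.001, "z": 0.024, "spin": -0.034, "fingers": 0.045}, {"x": -0.01, "y": 0.0, "z": 0.024, "spin": -0.034, "fingers": 0.045}]
```

Call:
drive_tool(
  targets=[
    {"x": -0.01, "y": 0.001, "z": 0.024, "spin": -0.035, "fingers": 0.045},
    {"x": -0.01, "y": 0.001, "z": 0.024, "spin": -0.035, "fingers": 0.045},
    {"x": -0.01, "y": 0.001, "z": 0.024, "spin": -0.035, "fingers": 0.045},
    {"x": -0.01, "y": 0, "z": 0.024, "spin": -0.034, "fingers": 0.045},
    {"x": 0, "y": 0, "z": 0.02, "spin": 0, "fingers": 0.045},
    {"x": 0, "y": 0, "z": 0.02, "spin": 0, "fingers": 0.045},
    {"x": 0, "y": 0, "z": 0, "spin": 0, "fingers": 0.045},
  ],
)

```text
time_s: 39.67
eef_pos: [0.4539, 0.2521, 0.1513]
eef_rot: [[-0.818, 0.568, -0.093], [0.566, 0.823, 0.048], [0.104, -0.014, -0.994]]
wrist_force: [-0.2, 0.2, 0.2]
grip_width: 0.0452
```

```bash
python3 snap.py wrist w69; python3 plan2.py 0.447 0.2493 0.10 144.3 0.045 2; python3 - <<'E'
from h import *
import cv2
p,d,K,R,t=load('w69'); W=pts(d,K,R,t)
m=(abs(W[...,2]-.079)<.004)&(np.hypot(W[...,0]-.448,W[...,1]-.249)<.035)&(d>0)
Q=W[m]
c,sz,a=cv2.minAreaRect(Q[:,:2].astype(np.float32)*1000); print(len(Q),'rect',c,sz,a)
u,s,vt=np.linalg.svd(Q[:,:2]-Q[:,:2].mean(0)); print('dir',np.rad2deg(np.arctan2(vt[0,1],vt[0,0])),Q.mean(0))
E
```

```text
39.7167 [0.4548 0.2523 0.1533] [0.1 0.  0.3] 0.045176663587496356
t 39.72 pos [0.4548 0.2523 0.1533] yaw 145.3 tz [-0.091  0.048 -0.995] w 0.0452 F [0.1 0.  0.3] D [-0.0078 -0.003  -0.0533] n 2
[{"x": -0.0, "y": -0.003, "z": 0.027, "spin": 0.009, "fingers": 0.045}, {"x": -0.0, "y": -0.003, "z": 0.027, "spin": 0.009, "fingers": 0.045}]
2170 rect (448.17779541015625, 248.95497131347656) (13.996668815612793, 49.106590270996094) 54.221641540527344
dir -36.00993275374521 [0.44737628 0.2496447  0.07812087]
```

View pics/w69.png

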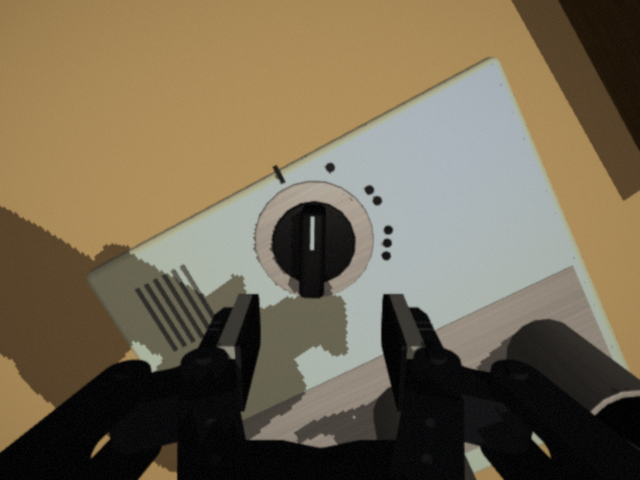

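Call:
drive_tool(
  targets=[
    {"x": 0, "y": -0.003, "z": 0.02, "spin": 0.01, "fingers": 0.045},
    {"x": 0, "y": -0.003, "z": 0.02, "spin": 0.009, "fingers": 0.045},
    {"x": 0, "y": 0, "z": 0.02, "spin": 0, "fingers": 0.045},
    {"x": 0, "y": 0, "z": 0, "spin": 0, "fingers": 0.045},
  ],
)

```text
time_s: 40.05
eef_pos: [0.4515, 0.252, 0.0971]
eef_rot: [[-0.808, 0.584, -0.08], [0.582, 0.811, 0.051], [0.095, -0.005, -0.995]]
wrist_force: [-0.9, 0.8, -0.9]
grip_width: 0.045
```

```bash
python3 snap.py wrist w70; python3 plan2.py 0.4465 0.2498 0.054 144.1 0.045 2
```

```text
40.1 [0.4527 0.2522 0.0991] [ 1.5 -0.3  0.5] 0.0453531560786822
t 40.1 pos [0.4527 0.2522 0.0991] yaw 144.2 tz [-0.077  0.052 -0.996] w 0.0454 F [ 1.5 -0.3  0.5] D [-0.0062 -0.0024 -0.0451] n 2
[{"x": -0.0, "y": -0.003, "z": 0.023, "spin": 0.001, "fingers": 0.045}, {"x": -0.0, "y": -0.003, "z": 0.023, "spin": 0.001, "fingers": 0.045}]
```

View pics/w70.png

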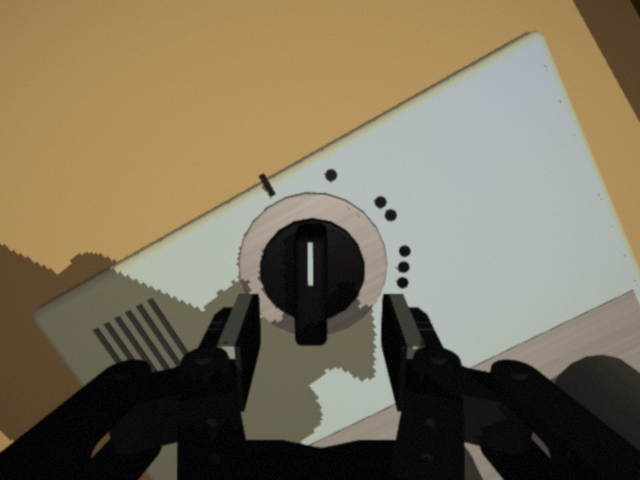

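Call:
drive_tool(
  targets=[
    {"x": 0, "y": -0.005, "z": 0.008, "spin": 0, "fingers": 0.045},
    {"x": 0, "y": -0.003, "z": 0.012, "spin": 0, "fingers": 0.045},
    {"x": 0, "y": 0, "z": 0.012, "spin": 0, "fingers": 0.045},
    {"x": 0, "y": 0, "z": 0.006, "spin": 0, "fingers": 0.045},
    {"x": 0, "y": 0, "z": 0, "spin": 0, "fingers": 0.045},
  ],
)

```text
time_s: 40.52
eef_pos: [0.4502, 0.2484, 0.0669]
eef_rot: [[-0.809, 0.584, -0.064], [0.581, 0.812, 0.055], [0.084, 0.008, -0.996]]
wrist_force: [0.3, 0.5, 0.1]
grip_width: 0.0453
```

```bash
python3 snap.py wrist w71; python3 plan2.py 0.4465 0.2498 0.054 144.1 0.045 1
```

```text
40.5667 [0.4506 0.2484 0.0675] [0.5 0.7 0.4] 0.04518256136534041
t 40.57 pos [0.4506 0.2484 0.0675] yaw 144.3 tz [-0.063  0.055 -0.996] w 0.0452 F [0.5 0.7 0.4] D [-0.0041  0.0014 -0.0135] n 1
[{"x": 0.003, "y": -0.001, "z": 0.014, "spin": 0.004, "fingers": 0.045}]
```

View pics/w71.png

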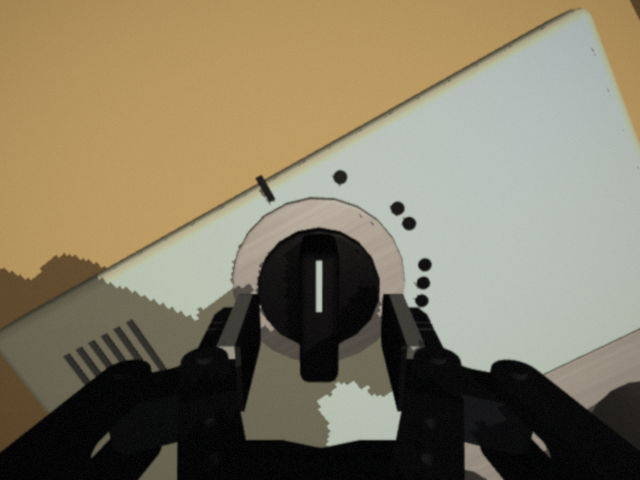

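Centred on the bar (bar at u=319, fingers at 250 and 392). Lowering to grip height and closing.

Call:
drive_tool(
  targets=[
    {"x": 0.003, "y": -0.001, "z": 0.009, "spin": 0.003, "fingers": 0.045},
    {"x": 0, "y": 0, "z": 0.003, "spin": 0, "fingers": 0.045},
    {"x": 0, "y": 0, "z": 0, "spin": 0, "fingers": 0.03},
    {"x": 0, "y": 0, "z": 0, "spin": 0, "fingers": 0.014},
    {"x": 0, "y": 0, "z": 0, "spin": 0, "fingers": 0.011},
    {"x": 0, "y": 0, "z": 0, "spin": 0, "fingers": 0.011},
  ],
)

```text
time_s: 41.07
eef_pos: [0.4473, 0.2498, 0.0573]
eef_rot: [[-0.808, 0.586, -0.061], [0.583, 0.811, 0.054], [0.081, 0.008, -0.997]]
wrist_force: [0.9, 2.8, -6.4]
grip_width: 0.0128
```

```bash
python3 plan2.py 0.4465 0.2498 0.054 92.8 0.011 8
```

```text
t 41.07 pos [0.4473 0.2498 0.0573] yaw 144.2 tz [-0.061  0.054 -0.997] w 0.0128 F [ 0.9  2.8 -6.4] D [-0.0008  0.     -0.0033] n 8
[{"x": 0.0, "y": -0.0, "z": 0.0, "spin": 0.112, "fingers": 0.011}, {"x": 0.0, "y": -0.0, "z": 0.0, "spin": 0.112, "fingers": 0.011}, {"x": 0.0, "y": -0.0, "z": 0.0, "spin": 0.112, "fingers": 0.011}, {"x": 0.0, "y": -0.0, "z": 0.0, "spin": 0.112, "fingers": 0.011}, {"x": 0.0, "y": -0.0, "z": 0.0, "spin": 0.112, "fingers": 0.011}, {"x": 0.0, "y": -0.0, "z": 0.0, "spin": 0.112, "fingers": 0.011}, {"x": 0.0, "y": -0.0, "z": 0.0, "spin": 0.112, "fingers": 0.011}, {"x": -0.0, "y": -0.0, "z": 0.0, "spin": 0.112, "fingers": 0.011}]
```

Call:
drive_tool(
  targets=[
    {"x": 0, "y": 0, "z": 0, "spin": 0.1, "fingers": 0.011},
    {"x": 0, "y": 0, "z": 0, "spin": 0.1, "fingers": 0.011},
    {"x": 0, "y": 0, "z": 0, "spin": 0.1, "fingers": 0.011},
    {"x": 0, "y": 0, "z": 0, "spin": 0.1, "fingers": 0.011},
  ],
)

```text
time_s: 41.4
eef_pos: [0.4479, 0.2502, 0.0574]
eef_rot: [[-0.504, 0.861, -0.059], [0.86, 0.507, 0.056], [0.078, -0.022, -0.997]]
wrist_force: [-0.6, -2.3, -2.6]
grip_width: 0.0127
```

Call:
drive_tool(
  targets=[
    {"x": 0, "y": 0, "z": 0, "spin": 0.1, "fingers": 0.011},
    {"x": 0, "y": 0, "z": 0, "spin": 0.1, "fingers": 0.011},
    {"x": 0, "y": 0, "z": 0, "spin": 0.1, "fingers": 0.011},
    {"x": 0, "y": 0, "z": 0, "spin": 0.1, "fingers": 0.011},
    {"x": 0, "y": 0, "z": 0, "spin": 0.05, "fingers": 0.011},
    {"x": 0, "y": 0, "z": 0, "spin": 0, "fingers": 0.011},
  ],
)

```text
time_s: 41.9
eef_pos: [0.4484, 0.2501, 0.0573]
eef_rot: [[-0.053, 0.997, -0.055], [0.997, 0.056, 0.056], [0.059, -0.052, -0.997]]
wrist_force: [-3.5, -2.4, -2.0]
grip_width: 0.0126
```

```bash
python3 snap.py wrist w72; python3 plan2.py - - - 92.8 0.011 1
```

```text
41.95 [0.4484 0.2501 0.0573] [-2.9 -1.9 -1.9] 0.013070380699429703
t 41.95 pos [0.4484 0.2501 0.0573] yaw 93.2 tz [-0.055  0.056 -0.997] w 0.0131 F [-2.9 -1.9 -1.9] D [0. 0. 0.] n 1
[{"x": 0.0, "y": 0.0, "z": 0.0, "spin": 0.007, "fingers": 0.011}]
```

View pics/w72.png

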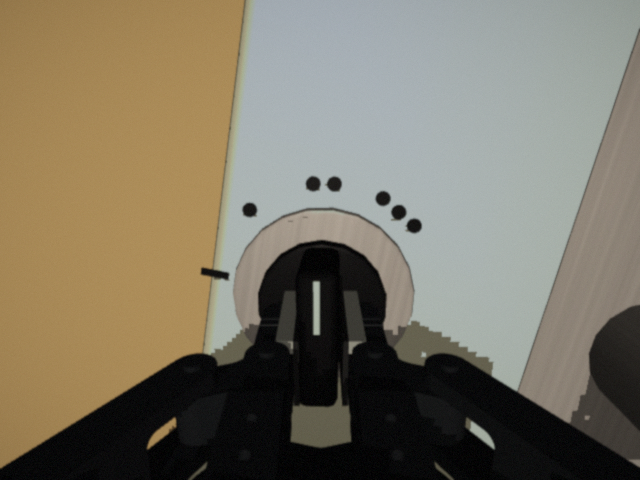

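The white pointer line (317,308) points at the pair of dots at (313,184) and (334,184). Opening the fingers and rising.

Call:
drive_tool(
  targets=[
    {"x": 0, "y": 0, "z": 0, "spin": 0, "fingers": 0.03},
    {"x": 0, "y": 0, "z": 0, "spin": 0, "fingers": 0.045},
    {"x": 0, "y": 0, "z": 0, "spin": 0, "fingers": 0.045},
    {"x": 0, "y": 0, "z": -0.015, "spin": 0, "fingers": 0.045},
    {"x": 0, "y": 0, "z": -0.025, "spin": 0, "fingers": 0.045},
    {"x": 0, "y": 0, "z": -0.03, "spin": 0, "fingers": 0.045},
    {"x": 0, "y": 0, "z": -0.03, "spin": 0, "fingers": 0.045},
    {"x": 0, "y": 0, "z": -0.03, "spin": 0, "fingers": 0.045},
    {"x": 0, "y": 0, "z": -0.03, "spin": 0, "fingers": 0.045},
    {"x": 0, "y": 0, "z": -0.03, "spin": 0, "fingers": 0.045},
    {"x": 0, "y": 0, "z": 0, "spin": 0, "fingers": 0.045},
  ],
)

```text
time_s: 42.87
eef_pos: [0.4593, 0.2391, 0.256]
eef_rot: [[-0.067, 0.996, -0.057], [0.996, 0.07, 0.056], [0.06, -0.053, -0.997]]
wrist_force: [-0.1, 0.4, 0.7]
grip_width: 0.0447
```

```bash
python3 snap.py wrist w73 scene c73; python3 - <<'E'
from h import *
import cv2
p,d,K,R,t=load('w73'); W=pts(d,K,R,t)
m=(abs(W[...,2]-.079)<.004)&(np.hypot(W[...,0]-.448,W[...,1]-.249)<.035)&(d>0)
Q=W[m]
c,sz,a=cv2.minAreaRect(Q[:,:2].astype(np.float32)*1000); print(len(Q),'rect',c,sz,a)
u,s,vt=np.linalg.svd(Q[:,:2]-Q[:,:2].mean(0)); print('dir',np.rad2deg(np.arctan2(vt[0,1],vt[0,0])))
E
python3 plan2.py - - - - 0.04 1
```

```text
42.9667 [0.4576 0.2389 0.251 ] [-0.8  0.9 -0.7] 0.04515489183890027
1100 rect (448.16326904296875, 248.88734436035156) (13.482820510864258, 49.466976165771484) 4.038877487182617
dir -86.35200229855691
t 42.97 pos [0.4576 0.2389 0.251 ] yaw 93.8 tz [-0.064  0.055 -0.996] w 0.0452 F [-0.8  0.9 -0.7] D [0. 0. 0.] n 1
[{"x": 0.0, "y": 0.0, "z": 0.0, "spin": 0.0, "fingers": 0.04}]
```

View pics/w73.png

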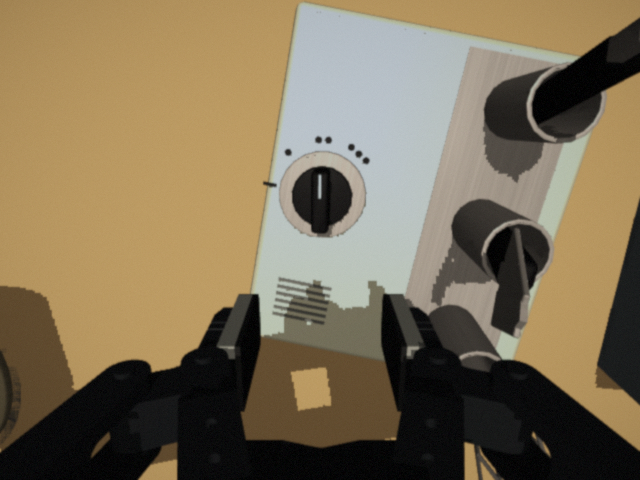

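View pics/c73.png

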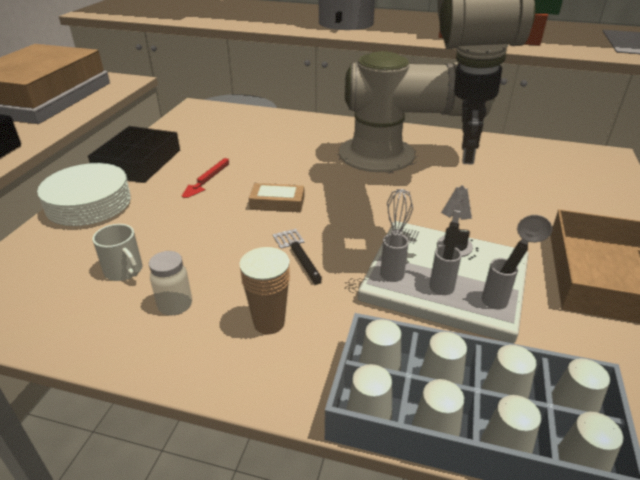

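Call:
drive_tool(
  targets=[
    {"x": 0, "y": -0.02, "z": -0.03, "spin": 0, "fingers": 0.045},
    {"x": 0, "y": -0.02, "z": -0.02, "spin": 0, "fingers": 0.045},
    {"x": 0, "y": 0, "z": 0, "spin": 0, "fingers": 0.045},
    {"x": 0, "y": 0, "z": 0, "spin": 0, "fingers": 0.045},
  ],
)

```text
time_s: 43.3
eef_pos: [0.4187, 0.2329, 0.2988]
eef_rot: [[-0.067, 0.995, -0.075], [0.996, 0.071, 0.052], [0.057, -0.072, -0.996]]
wrist_force: [0.5, -0.3, -0.0]
grip_width: 0.0447
```

```bash
python3 snap.py side s74; python3 - <<'E'
from h import *
import cv2
p,d,K,R,t=load('s74')
cv2.imwrite('pics/s74z.png',cv2.resize(p[90:260,190:350,::-1],None,fx=3.5,fy=3.5,interpolation=cv2.INTER_CUBIC))
E
```

```text
43.35 [0.4188 0.2329 0.2987] [ 0.8 -0.   0. ] 0.04511650732509762
```

View pics/s74z.png

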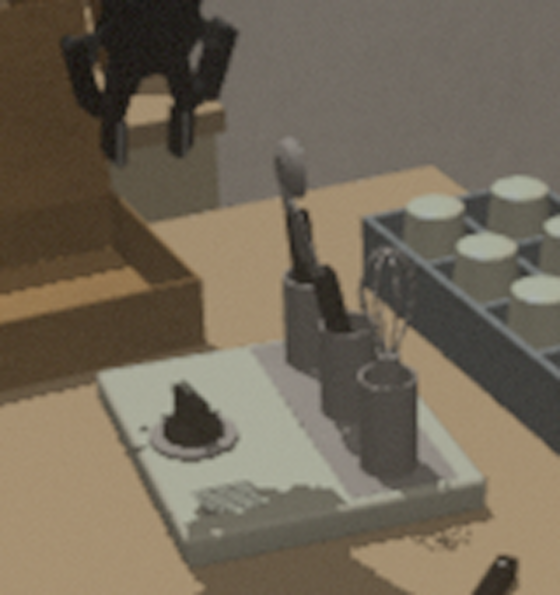

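Both utensils stand in their cups, the dial is turned and the gripper is clear of everything. Handing in.

```bash
python3 -c "
from plant import finish_job; print(finish_job())"
```

```text
the job is handed in; nothing more can be done
None
```

I handed the job in at about 43 s of the 69 s allowed. The cake server stands handle down in the middle cup and the spoon in the +y cup, and then I turned the dial to two dots. The verdict isn't reported.

**What the last checks showed**
- **Spoon:** before I opened the fingers, its handle end measured 0.041 m above the counter. The cup floor is at 0.040 m, so it was on the floor.
- **Server:** I confirmed earlier that it was released and standing. It looks unchanged in the last scene and side views.
- **Dial:** the bar points at 93.6°, and the two-dot mark is at 92.8°, so it is within about 0.015 rad. I started from about 0.50 rad.
- **Gripper and the rest:** the gripper is clear with no force on it. The turner, red look-alike, whisk, paper cups, jar and mug show no sign of having moved.

**What was not clean**
- **Lean:** both utensils lean against their cup rims, the server by about 15° and the spoon by roughly the same. Neither is fully vertical.
- **Spoon on the rim:** its foot caught the cup rim on the first try, at about 13 N. I lifted it, shifted it over and lowered it again.
- **Fingers on the counter:** earlier in the run, the fingers pressed on the counter and gave one brief force reading of 46 N. That is over the 40 N figure in the rules if it counts as the gripper's body pressing; it was well under the 120 N wrist limit.

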